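# Turn over the axle-gluing jig and dock the glue gun

### The arm

A 7-joint arm with a two-finger parallel gripper is mounted at the origin on the work surface. World frame = base frame: x ahead of the robot, y to its left, z up, the work surface at z = 0. Lengths are in m, angles in rad, forces in N, time in s.
With the tool pointing down it reaches from about 0.425 to 0.875 m from the base axis. Payload 4.7 kg.
Tool frame: the origin (TCP) lies midway between the tips of the shut fingers; the grasp point (between the pads) lies 19 mm behind it (pinch_z is the distance from the TCP to the grasp point, in m); z points along the fingers, y is the line along which they close (so a half turn about z gives the same grasp; the last joint's range is limited). The gripper opens to 85 mm and grips with 20 to 120 N. Pads are 22 mm wide; open, the fingers measure 114 mm over their backs; the gripper's body (76 mm by 85 mm) begins 54 mm behind the grasp point. The pads swing forward as they close: fully open they stand 13 mm farther back than shut.
Start: joints at [1.283, 0.321, -0.07, 1.45, 0.023, 1.371, -0.057], TCP at [0.193, -0.621, 0.231] pointing down, gripper open.
Joint ranges: [-2.86, 2.86], [-0.3, 2.09], [-1.38, 1.24], [0.06, 2.45], [-1.56, 4.7], [0.09, 2.05], [-2.69, 2.69]. Speed limits (rad/s): [2.57, 2.57, 3.14, 3.14, 3.14, 3.14, 3.14].

### API

Orientations are given as a unit quaternion [w, x, y, z].
In Python, from bench import * gives the robot as it stands.
- The arm moves only by the tool step_arm, never from a script. Its argument "deltas" is a list of rows, each a list of 7 numbers: the opening, from 0 (shut) to 1 (fully open), then the shift along the tool's x, y, z in cm, then the turn, a rotation vector about the tool's x, y, z in rad. A call has exactly 10 rows; each row shifts and turns the commanded pose from where the row before left it, along the tool's axes as they then stand; what a row does not reach is not made up. A row lasts 1/12 s, in which the tool goes at most 41.7 mm and 7.16 degrees, less where a joint would pass 70% of its speed; a pose out of reach is approached as far as the arm can. A call with a gripper value outside its range is refused whole. The fingers move at their own pace and stop on an object; "grip_force" is the grip in N (left out, the last holds). Time passes only in rows, so rows that do not move let the fingers close, or fill a call up. It gives the time, the measured TCP pose, the force, the opening and the grip force at its end, in the units of the state.
- sense(): the state, without advancing time (a new reading comes with each control period).
- capture(name): name is "side" or "top" or "wrist"; returns the picture (384x512x3 uint8, blue, green, red); there is no depth.
- get_calibration(name): a dict with "intrinsics" (3x3 intrinsics, pixels), "world_to_cam" (4x4, takes a point from world to camera coordinates). Camera axes: x right, y down, z forward; pixel columns grow to the right and rows downward; lengths in m; the calibration is good to about 2 mm. A picture is of the moment at which its call begins: read the wrist's pose just before it. get_calibration takes no time and is no camera call; for the wrist camera it gives the pose at the moment of the call.
- hand_in(): hands the job in; it is judged then, once.
The state is a dict: "t": time; "qpos": joint angles; "qd": joint speeds; "effort": joint torques, N m; "tool_pos": TCP position; "tcp_rot": TCP orientation; "wrist_force": force on the tool from outside, world axes, zero at the start; "ft_torque": the same for the moment, N m; "finger_gap": opening from 0.0 (shut) to 1.0 (fully open); "grip_force": force on a finger pad.
Only numpy, scipy, OpenCV 4.12 (cv2) and the standard library are available. Lean on these libraries where they do the work, as an engineer would, in place of code of your own. Each camera call takes 0.05 s, during which the arm holds its last target. There are 200 camera calls.

### The job

The glue on the wheel sets in the axle jig has set: take each one out of its spring clamp and lay it in a pair of notches of the drying rack. Load the jig with the next batch: push every plain square stick lying on the bench down into a clamp of its own, with its two ends sticking out about equally, and keep hold of it until the sprung jaws have snapped shut over it before letting go. Stand the cordless glue gun in the cup of its charging dock with its nozzle over the drip dish, fully down and upright, and leave the cup of sticks, the tray of balls and the glue bottle where they are.

Things in the scene. Friction and masses are not known exactly. Their poses are not given: they have to be found in the camera images.
- blank0: axle blank lying on the bench: plain square wooden stick with planed-off corners, 14 mm across (flats 9 mm wide), 160 mm long, 26 g; origin at its middle on its axis, x along its length. May be absent
- blank1: axle blank lying on the bench: plain square wooden stick with planed-off corners, 14 mm across (flats 9 mm wide), 160 mm long, 26 g; origin at its middle on its axis, x along its length. May be absent
- blank2: axle blank lying on the bench: plain square wooden stick with planed-off corners, 14 mm across (flats 9 mm wide), 160 mm long, 26 g; origin at its middle on its axis, x along its length. May be absent
- wheelset0: finished wheel set clamped in the jig at the start: round wooden axle, 15 mm diameter, 160 mm long, with a wheel (44 mm diameter, 8 mm thick, and an inner collar 22 mm in diameter) at each end, 126 mm of plain axle between the collars, 50 g; origin at its middle on its axis, x along the axle. A straight upward pull of 10 to 25 N frees it from the jaws. May be absent
- wheelset1: finished wheel set clamped in the jig at the start: round wooden axle, 15 mm diameter, 160 mm long, with a wheel (44 mm diameter, 8 mm thick, and an inner collar 22 mm in diameter) at each end, 126 mm of plain axle between the collars, 50 g; origin at its middle on its axis, x along the axle. A straight upward pull of 10 to 25 N frees it from the jaws. May be absent
- wheelset2: finished wheel set clamped in the jig at the start: round wooden axle, 15 mm diameter, 160 mm long, with a wheel (44 mm diameter, 8 mm thick, and an inner collar 22 mm in diameter) at each end, 126 mm of plain axle between the collars, 50 g; origin at its middle on its axis, x along the axle. A straight upward pull of 10 to 25 N frees it from the jaws. May be absent
- clamp0 (a point): middle of an axle fully home in clamp 0 of the jig, 58 mm above the bench; x along the axle, y across, z up. The jig is a plywood board 100 (x) x 250 (y) x 18 mm, fixed, standing elsewhere each time, with three equal spring clamps 75 mm apart along y (clamp1 in the middle, clamp2 towards +y). Each has a jaw on either side of the axle, hinged 26 mm below it
- clamp1 (a point): middle of an axle fully home in clamp 1 of the jig, 58 mm above the bench; x along the axle, y across, z up. Each jaw has two steel fingers, 10 mm wide, 35 mm either side of the middle (60 mm free between them for a gripper). Their noses close over the axle; above, lips flare out to a mouth 27 mm wide, 21 mm above home. A wooden seat under each finger pair stops the axle at home
- clamp2 (a point): middle of an axle fully home in clamp 2 of the jig, 58 mm above the bench; x along the axle, y across, z up. Push an axle straight down between the lips: with 10 to 25 N it spreads the jaws, passes the noses (10 mm above home), meets the seat, and the jaws snap shut over it within about 0.3 s. Let go before that, it lies loose on the lips or is squeezed out
- jaw0_l (a joint): angle of the +y jaw of clamp 0, rad: -0.06 shut and empty, -0.05 to 0.02 shut on a seated axle, 0.07 to 0.11 as an axle is forced past the noses; sprung shut
- jaw0_r (a joint): angle of the -y jaw of clamp 0, rad: -0.06 shut and empty, -0.05 to 0.02 shut on a seated axle, 0.07 to 0.11 as an axle is forced past the noses; sprung shut
- jaw1_l (a joint): angle of the +y jaw of clamp 1, rad: -0.06 shut and empty, -0.05 to 0.02 shut on a seated axle, 0.07 to 0.11 as an axle is forced past the noses; sprung shut
- jaw1_r (a joint): angle of the -y jaw of clamp 1, rad: -0.06 shut and empty, -0.05 to 0.02 shut on a seated axle, 0.07 to 0.11 as an axle is forced past the noses; sprung shut
- jaw2_l (a joint): angle of the +y jaw of clamp 2, rad: -0.06 shut and empty, -0.05 to 0.02 shut on a seated axle, 0.07 to 0.11 as an axle is forced past the noses; sprung shut
- jaw2_r (a joint): angle of the -y jaw of clamp 2, rad: -0.06 shut and empty, -0.05 to 0.02 shut on a seated axle, 0.07 to 0.11 as an axle is forced past the noses; sprung shut
- notch0 (a point): middle of an axle resting in notch pair 0 of the drying rack, 55 mm above the bench; x along the axle, y across, z up. The rack is a plywood base 130 (x) x 215 (y) x 12 mm, fixed, standing elsewhere each time, with a wooden rail 50 mm either side of the middle, each with three open V notches 70 mm apart along y (notch1 in the middle, notch2 towards +y)
- notch1 (a point): middle of an axle resting in notch pair 1 of the drying rack, 55 mm above the bench; x along the axle, y across, z up. The V saddles are 9 mm thick (x), 31 mm wide at their tops, which stand 5 mm above the resting axle's axis; the wheels hang outside the rails with 8 mm play each way
- notch2 (a point): middle of an axle resting in notch pair 2 of the drying rack, 55 mm above the bench; x along the axle, y across, z up. Like notch0 and notch1
- gun: cordless glue gun standing upright on its battery foot (76 x 50 mm, 32 mm high), 0.32 kg; on a slanted grip a level barrel 150 x 36 mm, 42 mm high, its top 155 mm above the foot's underside. It balances when gripped across the barrel's 36 mm, straight above the foot's centre, about 142 mm up. Origin under the foot's centre, x towards the nozzle, z up
- gun_nozzle (a point): tip of the gun's nozzle, 119 mm ahead of and 131 mm above the gun's origin; axes as the gun's
- dock_seat (a point): centre of the cup floor of the gun's charging dock, 10 mm above the bench: here a docked gun's origin lies. x points to a drip dish 118 mm ahead, for the nozzle; z up. Cup 82 (x) x 56 (y) mm inside (3 mm play round the foot), its 5 mm walls rise 18 mm above its floor. Base 215 x 94 x 10 mm, fixed, standing elsewhere each time
- stick_cup: bystander: paper cup of craft sticks, 74 mm across, about 165 mm tall with its sticks; origin under its centre
- ball_tray: bystander: clear tray 130 x 90 mm with six white balls, 43 mm tall; origin under its centre
- wood_glue: bystander: white glue bottle, 52 mm across, 130 mm tall; origin under its centre
Mind the look-alikes: they are no part of the job. Leave any black or yellow look-alike of the blank0 alone.

How it is judged:
At the end, for the whole second after the job is handed in: all at rest: each blank home in a clamp (middle within 14 mm of its place, level, jaws under 0.04 rad); each wheel set in rack notches (height within 4 mm, middle within 22 mm); gun upright in the dock cup (within 8 mm, down within 4 mm), nozzle on the dish side (((distance between blank0 and clamp0 below 0.014 m and value of joint each of jaw0_l, jaw0_r below 0.04 rad and angle between the x axis of blank0 and the x axis of clamp0, either way round below 0.08 rad) or (distance between blank0 and clamp1 below 0.014 m and value of joint each of jaw1_l, jaw1_r below 0.04 rad and angle between the x axis of blank0 and the x axis of clamp1, either way round below 0.08 rad) or (distance between blank0 and clamp2 below 0.014 m and value of joint each of jaw2_l, jaw2_r below 0.04 rad and angle between the x axis of blank0 and the x axis of clamp2, either way round below 0.08 rad)) and ((distance between blank1 and clamp0 below 0.014 m and value of joint each of jaw0_l, jaw0_r below 0.04 rad and angle between the x axis of blank1 and the x axis of clamp0, either way round below 0.08 rad) or (distance between blank1 and clamp1 below 0.014 m and value of joint each of jaw1_l, jaw1_r below 0.04 rad and angle between the x axis of blank1 and the x axis of clamp1, either way round below 0.08 rad) or (distance between blank1 and clamp2 below 0.014 m and value of joint each of jaw2_l, jaw2_r below 0.04 rad and angle between the x axis of blank1 and the x axis of clamp2, either way round below 0.08 rad)) and ((distance between blank2 and clamp0 below 0.014 m and value of joint each of jaw0_l, jaw0_r below 0.04 rad and angle between the x axis of blank2 and the x axis of clamp0, either way round below 0.08 rad) or (distance between blank2 and clamp1 below 0.014 m and value of joint each of jaw1_l, jaw1_r below 0.04 rad and angle between the x axis of blank2 and the x axis of clamp1, either way round below 0.08 rad) or (distance between blank2 and clamp2 below 0.014 m and value of joint each of jaw2_l, jaw2_r below 0.04 rad and angle between the x axis of blank2 and the x axis of clamp2, either way round below 0.08 rad)) and linear speed of each of blank0, blank1, blank2, wheelset0, wheelset1, wheelset2, gun below 0.02 m/s and ((horizontal distance between wheelset0 and notch0 below 0.022 m and z of wheelset0 in the frame of notch0 between -0.004 and 0.004 m and angle between the x axis of wheelset0 and the x axis of notch0, either way round below 0.08 rad) or (horizontal distance between wheelset0 and notch1 below 0.022 m and z of wheelset0 in the frame of notch1 between -0.004 and 0.004 m and angle between the x axis of wheelset0 and the x axis of notch1, either way round below 0.08 rad) or (horizontal distance between wheelset0 and notch2 below 0.022 m and z of wheelset0 in the frame of notch2 between -0.004 and 0.004 m and angle between the x axis of wheelset0 and the x axis of notch2, either way round below 0.08 rad)) and ((horizontal distance between wheelset1 and notch0 below 0.022 m and z of wheelset1 in the frame of notch0 between -0.004 and 0.004 m and angle between the x axis of wheelset1 and the x axis of notch0, either way round below 0.08 rad) or (horizontal distance between wheelset1 and notch1 below 0.022 m and z of wheelset1 in the frame of notch1 between -0.004 and 0.004 m and angle between the x axis of wheelset1 and the x axis of notch1, either way round below 0.08 rad) or (horizontal distance between wheelset1 and notch2 below 0.022 m and z of wheelset1 in the frame of notch2 between -0.004 and 0.004 m and angle between the x axis of wheelset1 and the x axis of notch2, either way round below 0.08 rad)) and ((horizontal distance between wheelset2 and notch0 below 0.022 m and z of wheelset2 in the frame of notch0 between -0.004 and 0.004 m and angle between the x axis of wheelset2 and the x axis of notch0, either way round below 0.08 rad) or (horizontal distance between wheelset2 and notch1 below 0.022 m and z of wheelset2 in the frame of notch1 between -0.004 and 0.004 m and angle between the x axis of wheelset2 and the x axis of notch1, either way round below 0.08 rad) or (horizontal distance between wheelset2 and notch2 below 0.022 m and z of wheelset2 in the frame of notch2 between -0.004 and 0.004 m and angle between the x axis of wheelset2 and the x axis of notch2, either way round below 0.08 rad)) and horizontal distance between gun and dock_seat below 0.008 m and z of gun in the frame of dock_seat below 0.004 m and angle between gun's own z axis and vertical below 0.06 rad and x of gun_nozzle in the frame of dock_seat above 0.09 m); the robot touches nothing.
It fails at once if an axle is let go while the jaws are still spread over it ((value of joint each of jaw0_l, jaw0_r above 0.06 rad and contact force between the fingers and anything else below 0.1 N) or (value of joint each of jaw1_l, jaw1_r above 0.06 rad and contact force between the fingers and anything else below 0.1 N) or (value of joint each of jaw2_l, jaw2_r above 0.06 rad and contact force between the fingers and anything else below 0.1 N)).
It fails at once if the cup of sticks is pushed more than 3 cm or knocked over (distance of stick_cup from where it was at the start of the episode above 0.03 m or angle between stick_cup's own z axis and vertical above 0.5 rad).
It fails at once if the tray of balls is pushed more than 3 cm or knocked over (distance of ball_tray from where it was at the start of the episode above 0.03 m or angle between ball_tray's own z axis and vertical above 0.5 rad).
It fails at once if the glue bottle is pushed more than 3 cm or knocked over (distance of wood_glue from where it was at the start of the episode above 0.03 m or angle between wood_glue's own z axis and vertical above 0.5 rad).
Of wheelset0, wheelset1, wheelset2 only 2 to 3 are there at a start; the rules pass over those that are not, and their reading is None.
Of blank0, blank1, blank2 only 2 to 3 are there at a start; the rules pass over those that are not, and their reading is None.
At some moment in a run one of blank0, blank1, blank2 may be knocked a few centimetres aside while the robot is not near it.
It also fails if it takes over 210 s, if anything falls off the work surface, if the arm or the gripper's body presses on something with over 40 N, if the wrist force passes 120 N, or if a joint passes its speed limit or range.

## Working session

There is one attempt and no reset: what is moved stays moved. The work goes in short steps, Python scripts to look and compute and a tool call to move; the robot and the scene stay as the last step left them, time stands still between calls to the robot, and variables do not carry over. Pictures are saved under pics/ and viewed, at most 14 in all, crops included, and the job is handed in when it is done.

Besides the shell and the picture viewer there is one more tool, called after ">>>" in YAML: its name, and indented under it one key for each argument. step_arm: Moves the arm, as the interface text tells. Its arguments: {"type":"object","properties":{"deltas":{"type":"array"},"grip_force":{"type":"number"}},"required":["deltas"]}

```bash
mkdir -p pics; ls; python3 - <<'E'
from bench import *
import cv2, json
s=sense(); print(s)
for n in("top","side"):
    cv2.imwrite(f"pics/{n}0.png",cv2.resize(capture(n),(800,600),interpolation=cv2.INTER_CUBIC))
    c=get_calibration(n); print(n,c)
E
```

```text
pics
{'t': 0.0, 'qpos': array([ 1.28310832,  0.32184181, -0.07009103,  1.4516696 ,  0.02256646,
        1.37079943, -0.05687951]), 'qd': array([-4.79371830e-05,  7.78448616e-04,  8.88203934e-04,  1.36937126e-03,
       -1.19071186e-03, -1.26686202e-03,  9.71043765e-04]), 'effort': array([-6.11297150e-05, -4.93588221e+01, -3.82388905e-01, -3.14333653e+01,
        1.28545862e-02,  1.13526583e-02, -3.56934083e-05]), 'tool_pos': array([ 0.19300632, -0.62012093,  0.23021403]), 'tcp_rot': array([-9.49519540e-04,  9.88632848e-01,  1.50346796e-01, -1.76393828e-04]), 'wrist_force': array([ 0.47856867,  0.54014745, -0.03551562]), 'ft_torque': array([ 0.00687711, -0.00237135, -0.05205926]), 'grip_force': 0.0, 'finger_gap': 0.9993789356884397}
top {'intrinsics': array([[376.08967836,   0.        , 255.11974612],
       [  0.        , 376.08967836, 190.07210682],
       [  0.        ,   0.        ,   1.        ]]), 'world_to_cam': array([[ 0.02959829, -0.99956126,  0.00110518, -0.03504301],
       [-0.97707786, -0.02916568, -0.21087489,  0.49913518],
       [ 0.2108146 ,  0.00516169, -0.97751243,  1.07227697],
       [ 0.        ,  0.        ,  0.        ,  1.        ]])}
side {'intrinsics': array([[354.60764962,   0.        , 256.48275386],
       [  0.        , 354.60764962, 189.41456893],
       [  0.        ,   0.        ,   1.        ]]), 'world_to_cam': array([[-9.42447898e-01, -3.34353021e-01, -1.31995878e-04,
         4.55964909e-01],
       [-2.49045127e-01,  7.02252040e-01, -6.66947222e-01,
         1.97694633e-01],
       [ 2.23088513e-01, -6.28530135e-01, -7.45104949e-01,
         1.01152132e+00],
       [ 0.00000000e+00,  0.00000000e+00,  0.00000000e+00,
         1.00000000e+00]])}
```

View pics/top0.png

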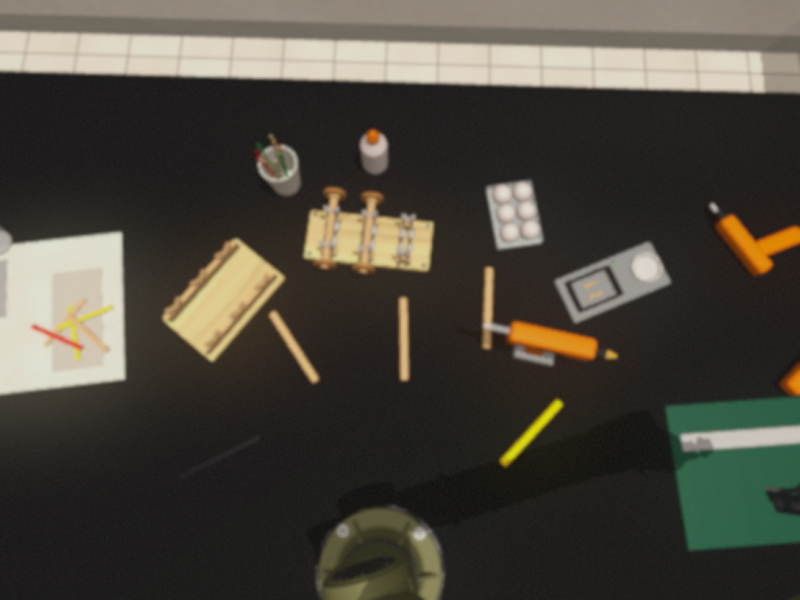

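View pics/side0.png

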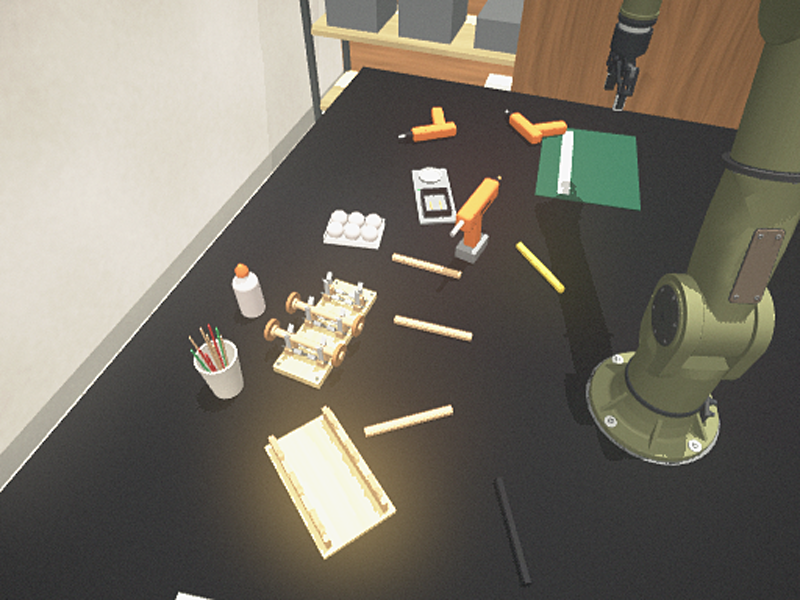

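Side and top views show:

- **Blanks:** three tan sticks, top px (294,347), (404,338) and (488,307).
- **Look-alikes:** yellow stick (532,433), black stick (220,457), and two lying guns (750,240) and (795,375).
- **Gun:** the standing one at (550,340).
- **Dock:** (612,282), with its dish at (646,267).
- **Jig:** (370,240), with wheel sets in the two left clamps.
- **Rack:** (224,298).

I choose the tan sticks and the standing gun.

```bash
cat > h.py <<'E'
import numpy as np, cv2, json
from bench import *
from scipy.spatial.transform import Rotation as R
def ray(c,u,v):
    K=c["intrinsics"];T=c["world_to_cam"];Rm=T[:3,:3]
    return -Rm.T@T[:3,3], Rm.T@np.linalg.inv(K)@[u,v,1]
def onz(c,u,v,z):
    o,d=ray(c,u,v); return o+d*(z-o[2])/d[2]
def proj(c,p):
    T=c["world_to_cam"];q=T[:3,:3]@np.asarray(p)+T[:3,3];q=c["intrinsics"]@q;return q[:2]/q[2]
def quat(s): w,x,y,z=s["tcp_rot"]; return R.from_quat([x,y,z,w])
def goto(p,yaw=None,s=None):
    """how far to go: tool-frame shift (cm) and turn about tool z (rad). p=TCP target; yaw=world angle of tool y axis (mod pi)"""
    s=s or sense(); r=quat(s); d=r.inv().apply(np.asarray(p)-s["tool_pos"])*100
    out=[*np.round(d,2)]
    Y=r.as_matrix()[:,1]; X=r.as_matrix()[:,0]
    tilt=r.inv().apply(np.cross(r.as_matrix()[:,2],[0,0,-1]))
    cur=np.arctan2(Y[1],Y[0]); 
    if yaw is not None:
        e=(yaw-cur+np.pi/2)%np.pi-np.pi/2   # world ccw
        out.append(("turn tz",round(-e,3)))
    print("shift cm",out,"tilt fix",np.round(tilt,3),"ytool deg",round(np.degrees(cur),1),"q7",round(s["qpos"][6],2),"t",round(s["t"],2))
E
python3 - <<'E'
from h import *
c=get_calibration("top"); cs=get_calibration("side"); k=512/800
def t(n,u,v,z): print(n,"top",onz(c,u*k,v*k,z).round(3))
def sd(n,u,v,z): print(n,"side",onz(cs,u*k,v*k,z).round(3))
for n,a in dict(bA=[(273,313),(315,380)],bB=[(403,298),(404,380)],bC=[(489,268),(487,347)]).items():
    for p in a: t(n,*p,.007)
for n,a in dict(bC=[(394,257),(460,274)],bB=[(397,320),(470,337)],bA=[(367,432),(452,409)]).items():
    for p in a: sd(n,*p,.007)
for p in [(311,211),(434,221),(430,271),(304,261)]: t("jig",*p,.018)
for p in [(238,238),(285,279),(212,361),(163,320)]: t("rack",*p,.012)
for p in [(266,447),(325,408),(394,512),(326,557)]: sd("rack",*p,.012)
for p in [(335,190),(325,264),(372,195),(362,268)]: t("wheel",*p,.06)
for p in [(555,282),(652,242),(671,278),(576,321)]: t("dock",*p,.01)
for p in [(414,170),(445,167),(454,217),(418,222)]: sd("dock",*p,.01)
t("dish",646,267,.012); t("cup",594,288,.01)
t("gunfoot",534,356,.032)
t("gunback",510,333,.145);t("gunfront",597,350,.145);t("noz",617,355,.131)
t("cupst",290,190,0);t("tray",515,215,.04);t("glue",375,172,0)
E
```

```text
bA top [0.47  0.228 0.007]
bA top [0.341 0.137 0.007]
bB top [ 0.508 -0.029  0.007]
bB top [ 0.346 -0.035  0.007]
bC top [ 0.575 -0.2    0.007]
bC top [ 0.415 -0.196  0.007]
bC side [ 0.571 -0.199  0.007]
bC side [ 0.415 -0.197  0.007]
bB side [ 0.502 -0.027  0.007]
bB side [ 0.349 -0.034  0.007]
bA side [0.465 0.228 0.007]
bA side [0.338 0.135 0.007]
jig top [0.682 0.164 0.018]
jig top [ 0.668 -0.087  0.018]
jig top [ 0.562 -0.081  0.018]
jig top [0.576 0.172 0.018]
rack top [0.622 0.31  0.012]
rack top [0.539 0.208 0.012]
rack top [0.371 0.338 0.012]
rack top [0.449 0.443 0.012]
rack side [0.616 0.314 0.012]
rack side [0.553 0.212 0.012]
rack side [0.373 0.345 0.012]
rack side [0.445 0.441 0.012]
wheel top [0.711 0.112 0.06 ]
wheel top [0.559 0.123 0.06 ]
wheel top [0.703 0.039 0.06 ]
wheel top [0.553 0.052 0.06 ]
dock top [ 0.549 -0.332  0.01 ]
dock top [ 0.639 -0.531  0.01 ]
dock top [ 0.565 -0.565  0.01 ]
dock top [ 0.471 -0.371  0.01 ]
dock side [ 0.633 -0.525  0.01 ]
dock side [ 0.559 -0.566  0.01 ]
dock side [ 0.48  -0.375  0.01 ]
dock side [ 0.556 -0.328  0.01 ]
dish top [ 0.585 -0.515  0.012]
cup top [ 0.539 -0.41   0.01 ]
gunfoot top [ 0.397 -0.282  0.032]
gunback top [ 0.422 -0.216  0.145]
gunfront top [ 0.397 -0.365  0.145]
noz top [ 0.391 -0.404  0.131]
cupst top [0.733 0.214 0.   ]
tray top [ 0.677 -0.248  0.04 ]
glue top [0.779 0.038 0.   ]
```

```bash
python3 - <<'E'
from h import *
goto([.47,-.33,.35],np.radians(-12))
c=get_calibration("wrist");s=sense();T=np.linalg.inv(c["world_to_cam"]);r=quat(s)
print("cam in tool",r.inv().apply(T[:3,3]-s["tool_pos"]).round(3)); print((r.inv().as_matrix()@T[:3,:3]).round(2),c["intrinsics"])
E
```

```text
shift cm [np.float64(35.07), np.float64(-19.5), np.float64(-11.94), ('turn tz', np.float64(-1.06))] tilt fix [-0.002  0.     0.   ] ytool deg -72.7 q7 -0.06 t 0.1
cam in tool [ 0.08   0.001 -0.142]
[[ 0.   -0.95 -0.31]
 [ 1.    0.    0.  ]
 [ 0.   -0.31  0.95]] [[335.9405227    0.         250.85398379]
 [  0.         335.9405227  194.2254245 ]
 [  0.           0.           1.        ]]
```

>>> step_arm:
  deltas:
    - [1,3.45,-1.9,-1.2,0,0,0]
    - [1,3.45,-1.9,-1.2,0,0,0]
    - [1,3.45,-1.9,-1.2,0,0,0]
    - [1,3.45,-1.9,-1.2,0,0,0]
    - [1,3.45,-1.9,-1.2,0,0,0]
    - [1,3.45,-1.9,-1.2,0,0,0]
    - [1,3.45,-1.9,-1.2,0,0,0]
    - [1,3.45,-1.9,-1.2,0,0,0]
    - [1,3.45,-1.9,-1.2,0,0,0]
    - [1,3.45,-1.9,-1.2,0,0,0]

```text
t: 0.93
tool_pos: [0.4669, -0.335, 0.3517]
tcp_rot: [0.0, 0.989, 0.15, -0.0]
wrist_force: [0.9, -0.5, 0.1]
finger_gap: 1.002
grip_force: 0.0
```

>>> step_arm:
  deltas:
    - [1,0,0,0,0,0,-0.118]
    - [1,0,0,0,0,0,-0.118]
    - [1,0,0,0,0,0,-0.118]
    - [1,0,0,0,0,0,-0.118]
    - [1,0,0,0,0,0,-0.118]
    - [1,0,0,0,0,0,-0.118]
    - [1,0,0,0,0,0,-0.118]
    - [1,0,0,0,0,0,-0.118]
    - [1,0,0,0,0,0,-0.118]
    - [1,0,0,0,0,0,0]

```text
t: 1.77
tool_pos: [0.4659, -0.3366, 0.3508]
tcp_rot: [-0.0, 0.775, 0.631, -0.0]
wrist_force: [0.1, 0.2, -0.8]
finger_gap: 1.001
grip_force: 0.0
```

```bash
cat > wr.py <<'E'
import sys
from h import *
c=get_calibration("wrist"); im=capture("wrist"); n=sys.argv[1]
cv2.imwrite(f"pics/{n}.png",cv2.resize(im,(800,600),interpolation=cv2.INTER_CUBIC)); cv2.imwrite(f"pics/{n}_raw.png",im)
np.save(f"pics/{n}.npy",c,allow_pickle=True); s=sense(); print(s["tool_pos"].round(4),s["qpos"].round(2),round(s["t"],2))
E
python3 wr.py w1
```

```text
[ 0.4659 -0.3366  0.3509] [ 0.93  0.15 -0.4   1.43  0.06  1.57  0.32] 1.82
```

View pics/w1.png

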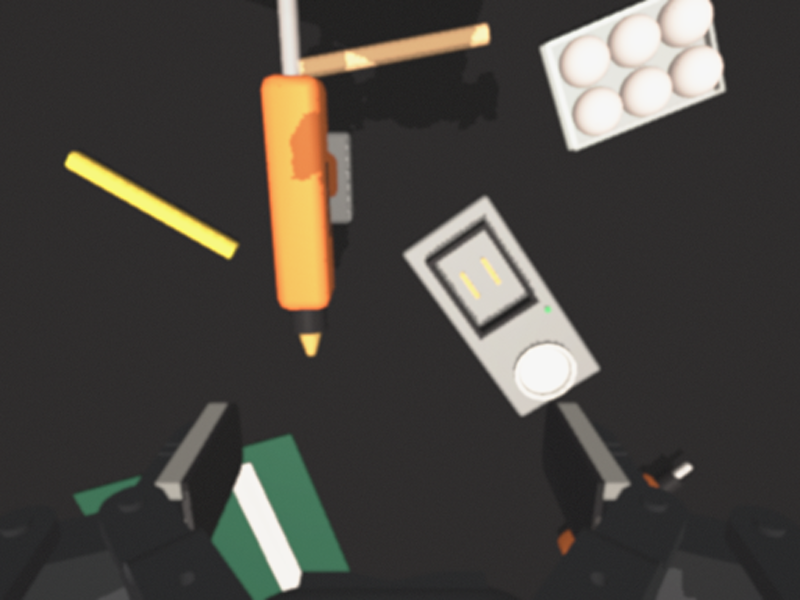

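The wrist view shows:

- **Gun:** barrel from (292,78) to (304,308), nozzle tip (311,355), foot edge (352,133)-(352,222).
- **Dock:** corners (487,196), (404,253), (522,416), (600,370).
- **Dish:** (545,369).
- **Cup rim:** corners (485,218), (428,262), (483,338), (537,302).

```bash
python3 - <<'E'
from h import *
c=np.load("pics/w1.npy",allow_pickle=True).item();k=.64
P=lambda u,v,z:onz(c,u*k,v*k,z)
def mean(l,z): return np.mean([P(*p,z) for p in l],0)
dk=[(487,196),(404,253),(522,416),(600,370)]
q=[P(*p,.01) for p in dk]; print(np.round(q,3)); dx=(q[2]+q[3]-q[0]-q[1])/2; print("dock c",np.mean(q,0),"ang",np.degrees(np.arctan2(dx[1],dx[0])),np.linalg.norm(dx))
cup=[P(*p,.028) for p in [(485,218),(428,262),(483,338),(537,302)]]; d2=(cup[2]+cup[3]-cup[0]-cup[1])/2
print("cup c",np.mean(cup,0),np.degrees(np.arctan2(d2[1],d2[0])),np.linalg.norm(d2), np.linalg.norm(cup[0]-cup[1]))
dish=P(545,369,.014);print("dish",dish); m=np.mean(cup,0);e=dish-m;print(np.degrees(np.arctan2(e[1],e[0])),np.linalg.norm(e[:2]))
n=P(311,355,.131); b=P(292,78,.145); f=P(304,306,.135); print("noz",n,"back",b,"front",f)
for z in(.134,.145):
  a=P(262,100,z);a2=P(278,295,z);r=P(324,100,z);r2=P(333,295,z)
  g=n-(b);print("axis ang L",np.degrees(np.arctan2(*(a2-a)[1::-1])),"R",np.degrees(np.arctan2(*(r2-r)[1::-1])),"w",np.linalg.norm(a-r),"mid",(a+r)/2,(a2+r2)/2)
print("foot edge",P(352,133,.032),P(352,222,.032))
E
```

```text
[[ 0.555 -0.331  0.01 ]
 [ 0.471 -0.368  0.01 ]
 [ 0.557 -0.563  0.01 ]
 [ 0.641 -0.526  0.01 ]]
dock c [ 0.55586597 -0.44700143  0.01      ] ang -66.06305246914049 0.21330115312597922
cup c [ 0.53749633 -0.40452606  0.028     ] -66.65911434730867 0.09312504652988907 0.06371240426866971
dish [ 0.58588123 -0.51178279  0.014     ]
-65.71925007540258 0.11766522974513587
noz [ 0.3897738  -0.40301771  0.131     ] back [ 0.42792984 -0.21629345  0.145     ] front [ 0.39542402 -0.36320624  0.135     ]
axis ang L -101.06210107721185 R -101.14753396877494 w 0.03961581622383338 mid [ 0.42347244 -0.22762544  0.134     ] [ 0.39834159 -0.3556615   0.134     ]
axis ang L -101.06210107721185 R -101.14753396877494 w 0.038402427803119296 mid [ 0.42526265 -0.22857456  0.145     ] [ 0.40090153 -0.35268902  0.145     ]
foot edge [ 0.44847306 -0.25369782  0.032     ] [ 0.43168159 -0.3262941   0.032     ]
```

```bash
python3 - <<'E'
from h import *
goto([.414,-.286,.12],np.radians(-11.2))
E
```

```text
shift cm [np.float64(3.87), np.float64(-6.11), np.float64(23.09), ('turn tz', np.float64(-0.014))] tilt fix [-0.001 -0.     0.   ] ytool deg -12.0 q7 0.32 t 1.82
```

>>> step_arm:
  deltas:
    - [1,1.95,-3.05,0,0,0,-0.014]
    - [1,1.92,-3.06,0,0,0,0]
    - [1,0,0,3.8,0,0,0]
    - [1,0,0,3.8,0,0,0]
    - [1,0,0,3.8,0,0,0]
    - [1,0,0,3.8,0,0,0]
    - [1,0,0,3.0,0,0,0]
    - [1,0,0,3.0,0,0,0]
    - [1,0,0,1.9,0,0,0]
    - [1,0,0,0,0,0,0]

```text
t: 2.65
tool_pos: [0.4109, -0.2846, 0.1158]
tcp_rot: [-0.004, 0.773, 0.634, -0.001]
wrist_force: [-0.7, 0.3, -1.1]
finger_gap: 1.003
grip_force: 0.0
```

>>> step_arm:
  deltas:
    - [0,0,0,0,0,0,0]
    - [0,0,0,0,0,0,0]
    - [0,0,0,0,0,0,0]
    - [0,0,0,0,0,0,0]
    - [0,0,0,0,0,0,0]
    - [0,0,0,0,0,0,0]
    - [0,0,0,0,0,0,0]
    - [0,0,0,-1.0,0,0,0]
    - [0,0,0,-1.0,0,0,0]
    - [0,0,0,-1.0,0,0,0]
  grip_force: 60

```text
t: 3.48
tool_pos: [0.4139, -0.2865, 0.1513]
tcp_rot: [0.0, 0.772, 0.636, 0.0]
wrist_force: [-0.4, -0.8, -3.0]
finger_gap: 0.408
grip_force: 60.5
```

```bash
python3 - <<'E'
from h import *
goto([.538,-.404,.16],np.radians(24.1))
a=capture("side"); b=capture("top")
cv2.imwrite("pics/g1.png",np.hstack([cv2.resize(a[90:250,210:370],(400,400)),cv2.resize(b[130:290,260:420],(400,400))]))
E
```

```text
shift cm [np.float64(-9.15), np.float64(14.43), np.float64(-0.87), ('turn tz', np.float64(-0.614))] tilt fix [ 0.  0. -0.] ytool deg -11.1 q7 0.33 t 3.48
```

View pics/g1.png

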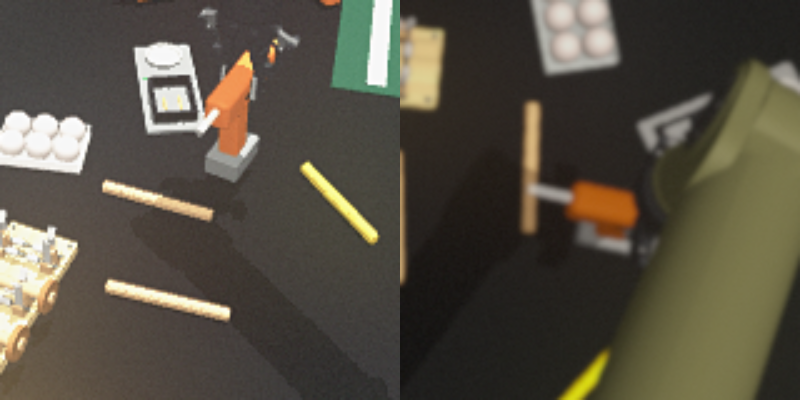

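The gun is held and lifted upright, with its foot clear of the bench (side crop at (232,155)). Next I turn it and carry it over the dock.

>>> step_arm:
  deltas:
    - [0,0,0,-2.0,0,0,0]
    - [0,-1.83,2.88,0,0,0,0]
    - [0,-1.83,2.88,0,0,0,0]
    - [0,-1.83,2.89,0,0,0,0]
    - [0,-1.83,2.89,0,0,0,0]
    - [0,-1.83,2.89,0,0,0,0]
    - [0,0,0,0,0,0,-0.12]
    - [0,0,0,0,0,0,-0.12]
    - [0,0,0,0,0,0,-0.12]
    - [0,0,0,0,0,0,-0.12]

```text
t: 4.42
tool_pos: [0.5379, -0.4041, 0.1693]
tcp_rot: [-0.001, 0.596, 0.803, 0.0]
wrist_force: [-1.0, -0.2, -3.4]
finger_gap: 0.411
grip_force: 62.7
```

>>> step_arm:
  deltas:
    - [0,0,0,0,0,0,-0.12]
    - [0,0,0,0,0,0,-0.014]
    - [0,0,0,0,0,0,0]
    - [0,0,0,0,0,0,0]
    - [0,0,0,0,0,0,0]
    - [0,0,0,0,0,0,0]
    - [0,0,0,0,0,0,0]
    - [0,0,0,0,0,0,0]
    - [0,0,0,0,0,0,0]
    - [0,0,0,0,0,0,0]

```text
t: 5.25
tool_pos: [0.538, -0.4041, 0.1704]
tcp_rot: [0.0, 0.544, 0.839, -0.0]
wrist_force: [-0.9, 0.6, -2.8]
finger_gap: 0.409
grip_force: 62.7
```

```bash
python3 - <<'E'
from h import *
goto([.538,-.404,.16],np.radians(24.1))
a=capture("side"); b=capture("wrist"); np.save("pics/w2.npy",get_calibration("wrist"),allow_pickle=True)
cv2.imwrite("pics/g2.png",np.hstack([cv2.resize(a[80:180,230:330],(400,400),interpolation=cv2.INTER_CUBIC),cv2.resize(b[:,:384],(400,400))]))
s=sense();c=get_calibration("side")
# predicted foot bottom corners for gun at tool pos
z=s["tool_pos"][2]-.12
a_=np.radians(-65.9);X=np.array([np.cos(a_),np.sin(a_)]);Y=np.array([-X[1],X[0]])
for n,o,zz,L,W in(("foot",s["tool_pos"][:2],z,.038,.025),("cuprim in",np.array([.538,-.404]),.028,.041,.028)):
  print(n,[tuple(((proj(c,[*(o+i*L*X+j*W*Y),zz])-[230,80])*4).round(0)) for i,j in((1,1),(1,-1),(-1,-1),(-1,1))])
E
```

```text
shift cm [np.float64(0.01), np.float64(0.0), np.float64(1.04), ('turn tz', np.float64(0.0))] tilt fix [-0.  0.  0.] ytool deg 24.1 q7 0.88 t 5.25
foot [(np.float64(164.0), np.float64(148.0)), (np.float64(215.0), np.float64(145.0)), (np.float64(226.0), np.float64(195.0)), (np.float64(173.0), np.float64(197.0))]
cuprim in [(np.float64(160.0), np.float64(165.0)), (np.float64(217.0), np.float64(162.0)), (np.float64(228.0), np.float64(215.0)), (np.float64(169.0), np.float64(218.0))]
```

View pics/g2.png

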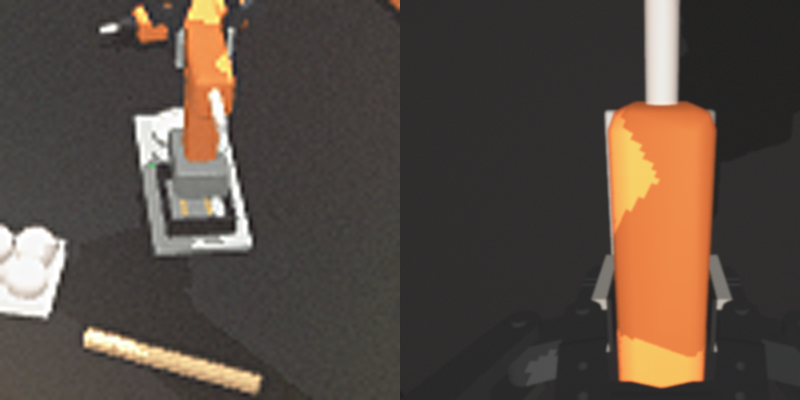

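The foot lines up with the prediction (its lower edge at (172-227,195)), so I lower it.

>>> step_arm:
  deltas:
    - [0,0,0,1.0,0,0,0]
    - [0,0,0,0.5,0,0,0]
    - [0,0,0,0.5,0,0,0]
    - [0,0,0,0.5,0,0,0]
    - [0,0,0,0.5,0,0,0]
    - [0,0,0,0.4,0,0,0]
    - [0,0,0,0.3,0,0,0]
    - [0,0,0,0.1,0,0,0]
    - [0,0,0,0,0,0,0]
    - [0,0,0,0,0,0,0]

```text
t: 6.18
tool_pos: [0.5421, -0.415, 0.1448]
tcp_rot: [0.012, 0.546, 0.838, -0.005]
wrist_force: [-0.4, -10.7, 33.1]
finger_gap: 0.414
grip_force: 69.5
```

>>> step_arm:
  deltas:
    - [0,0,0,-1.0,0,0,0]
    - [0,0,0,-1.0,0,0,0]
    - [0,0,0,-0.8,0,0,0]
    - [0,0,0,0,0,0,0]
    - [0,0,0,0,0,0,0]
    - [0,0,0,0,0,0,0]
    - [0,0,0,0,0,0,0]
    - [0,0,0,0,0,0,0]
    - [0,0,0,0,0,0,0]
    - [0,0,0,0,0,0,0]

```text
t: 7.02
tool_pos: [0.5379, -0.404, 0.1599]
tcp_rot: [-0.0, 0.544, 0.839, 0.0]
wrist_force: [-0.4, -0.2, -4.7]
finger_gap: 0.41
grip_force: 64.9
```

```bash
python3 - <<'E'
from h import *
goto([.538,-.404,.16],np.radians(24.1))
a=capture("side"); cv2.imwrite("pics/g3.png",cv2.resize(a[85:155,245:325],(800,700),interpolation=cv2.INTER_CUBIC)[:600])
s=sense();c=get_calibration("side")
a_=np.radians(-65.9);X=np.array([np.cos(a_),np.sin(a_)]);Y=np.array([-X[1],X[0]])
z=s["tool_pos"][2]-.12
for n,o,zz,L,W in(("foot",s["tool_pos"][:2],z,.038,.025),("foottop",s["tool_pos"][:2],z+.032,.038,.025),("cuprim out",np.array([.538,-.404]),.028,.046,.033),("cup floor",np.array([.538,-.404]),.01,.041,.028)):
  print(n,[tuple(((proj(c,[*(o+i*L*X+j*W*Y),zz])-[245,85])*10).round(0)) for i,j in((1,1),(1,-1),(-1,-1),(-1,1))])
E
```

```text
shift cm [np.float64(-0.0), np.float64(0.01), np.float64(-0.01), ('turn tz', np.float64(0.0))] tilt fix [-0.    -0.001 -0.   ] ytool deg 24.1 q7 0.88 t 7.02
foot [(np.float64(259.0), np.float64(341.0)), (np.float64(387.0), np.float64(335.0)), (np.float64(413.0), np.float64(458.0)), (np.float64(281.0), np.float64(465.0))]
foottop [(np.float64(262.0), np.float64(273.0)), (np.float64(392.0), np.float64(267.0)), (np.float64(419.0), np.float64(390.0)), (np.float64(284.0), np.float64(397.0))]
cuprim out [(np.float64(236.0), np.float64(355.0)), (np.float64(402.0), np.float64(347.0)), (np.float64(435.0), np.float64(496.0)), (np.float64(261.0), np.float64(505.0))]
cup floor [(np.float64(248.0), np.float64(399.0)), (np.float64(389.0), np.float64(392.0)), (np.float64(417.0), np.float64(525.0)), (np.float64(271.0), np.float64(533.0))]
```

View pics/g3.png

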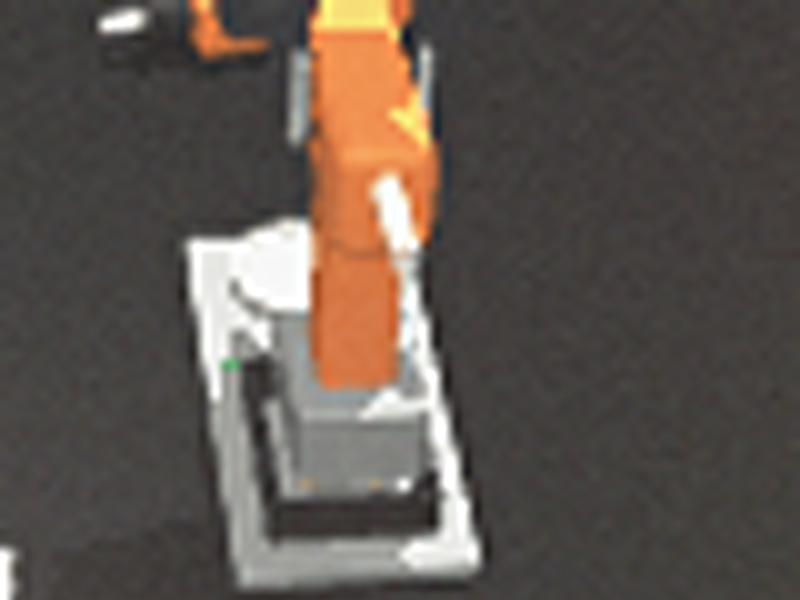

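```bash
python3 - <<'E'
from h import *
def bb(im):
    h=cv2.cvtColor(im,cv2.COLOR_BGR2HSV); m=cv2.inRange(h,(3,120,90),(30,255,255)); m=cv2.morphologyEx(m,cv2.MORPH_OPEN,np.ones((5,5)))
    n,l,s,_=cv2.connectedComponentsWithStats(m);i=1+s[1:,4].argmax();mm=l==i
    o=[s[i].tolist()]
    for f in(.15,.5,.85):
        r=int(s[i][1]+f*s[i][3]);x=np.where(mm[r])[0];o.append((r,int(x[0]),int(x[-1])))
    return o
b=capture("wrist"); old=cv2.resize(cv2.imread("pics/g2.png")[:,400:],(384,384))
print("before",bb(old));print("now",bb(b[:,:384]))
# expected barrel back end for perfectly upright gun, top-back edge
s=sense();c=get_calibration("wrist");p0=s["tool_pos"]-[0,0,.12];a=np.radians(-65.9)
X=np.array([np.cos(a),np.sin(a),0]);Y=np.array([-X[1],X[0],0])
for xb in(-.07,-.075,-.08):
  for z in(.155,.134): print(xb,z,proj(c,p0+xb*X+.018*Y+[0,0,z]).round(0),proj(c,p0+xb*X-.018*Y+[0,0,z]).round(0))
E
```

```text
before [[200, 97, 104, 276, 25102], (138, 200, 303), (235, 205, 298), (331, 208, 293)]
now [[194, 93, 113, 280, 25950], (135, 194, 306), (233, 203, 299), (331, 208, 293)]
-0.07 0.155 [311. 117.] [195. 117.]
-0.07 0.134 [301. 112.] [204. 111.]
-0.075 0.155 [312. 100.] [195. 100.]
-0.075 0.134 [302.  98.] [204.  97.]
-0.08 0.155 [313.  83.] [194.  83.]
-0.08 0.134 [302.  83.] [203.  83.]
```

The gun has pitched nose-down in the grip: its foot appears about 20 px low in the 10x crop. I'll set it on clear bench to right it, then re-grip harder.

```bash
python3 - <<'E'
from h import *
goto([.42,-.33,.175],np.radians(24.1))
E
```

```text
shift cm [np.float64(11.58), np.float64(-7.74), np.float64(-1.48), ('turn tz', np.float64(0.0))] tilt fix [-0. -0. -0.] ytool deg 24.1 q7 0.88 t 7.12
```

>>> step_arm:
  deltas:
    - [0,0,0,-1.5,0,0,0]
    - [0,2.9,-1.93,0,0,0,0]
    - [0,2.9,-1.93,0,0,0,0]
    - [0,2.9,-1.94,0,0,0,0]
    - [0,2.88,-1.94,0,0,0,0]
    - [0,0,0,1.5,0,0,0]
    - [0,0,0,1.5,0,0,0]
    - [0,0,0,1.0,0,0,0]
    - [0,0,0,0.7,0,0,0]
    - [0,0,0,0.3,0,0,0]

```text
t: 7.95
tool_pos: [0.4198, -0.3297, 0.1242]
tcp_rot: [-0.001, 0.544, 0.839, 0.0]
wrist_force: [0.2, -0.2, -2.8]
finger_gap: 0.412
grip_force: 64.7
```

>>> step_arm:
  deltas:
    - [0,0,0,0,0,0,0]
    - [0.6,0,0,0,0,0,0]
    - [0.6,0,0,0,0,0,0]
    - [1,0,0,0,0,0,0]
    - [1,0,0,0,0,0,0]
    - [1,0,0,0,0,0,0]
    - [1,0,0,-3,0,0,0]
    - [1,0,0,-4,0,0,0]
    - [1,0,0,-4,0,0,0]
    - [1,0,0,-4,0,0,0]

```text
t: 8.78
tool_pos: [0.4198, -0.3297, 0.2772]
tcp_rot: [0.0, 0.544, 0.839, -0.0]
wrist_force: [0.7, -0.0, -1.2]
finger_gap: 0.997
grip_force: 0.0
```

>>> step_arm:
  deltas:
    - [1,0,0,-3,0,0,0]
    - [1,3,0,-1,0,0,0]
    - [1,3,0,-1,0,0,0]
    - [1,0,0,0,0,0,0]
    - [1,0,0,0,0,0,0]
    - [1,0,0,0,0,0,0]
    - [1,0,0,0,0,0,0]
    - [1,0,0,0,0,0,0]
    - [1,0,0,0,0,0,0]
    - [1,0,0,0,0,0,0]

```text
t: 9.62
tool_pos: [0.3954, -0.2756, 0.3247]
tcp_rot: [-0.001, 0.544, 0.839, 0.0]
wrist_force: [-0.1, 0.4, 0.4]
finger_gap: 0.999
grip_force: 0.0
```

```bash
python3 wr.py w3
```

```text
[ 0.3955 -0.2755  0.3248] [ 1.11 -0.05 -0.52  1.68 -0.03  1.51  1.01] 9.67
```

View pics/w3.png

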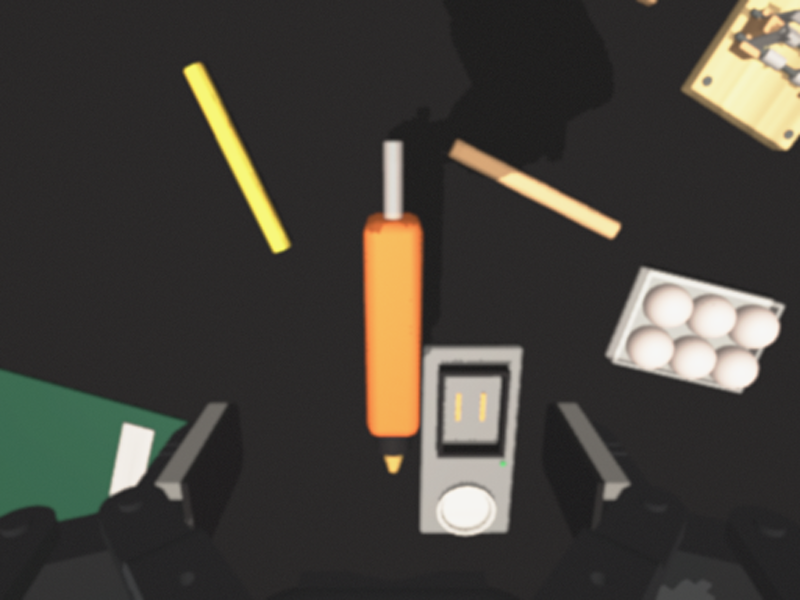

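The gun stands upright on the bench: nozzle tip (393,473), barrel edges (364,235)-(368,430) and (422,235)-(419,430). Dock corners are (427,347), (522,347), (509,532) and (420,532), and the dish is at (466,508).

```bash
python3 - <<'E'
from h import *
c=np.load("pics/w3.npy",allow_pickle=True).item();k=.64
P=lambda u,v,z:onz(c,u*k,v*k,z)
an=lambda d:np.degrees(np.arctan2(d[1],d[0]))
n=P(393,472,.131); m1=(P(364,235,.15)+P(422,235,.15))/2;m2=(P(368,430,.15)+P(419,430,.15))/2
print("noz",n,"axis",an(m2-m1),an(n-m1)); x=(n-m1)/np.linalg.norm((n-m1)[:2]);o=n-.119*x;print("origin",o, "offaxis",m1,m2)
cup=[P(*p,.028) for p in [(440,365),(509,366),(437,456),(504,456)]];print("cup",np.mean(cup,0),an(cup[2]+cup[3]-cup[0]-cup[1]),np.linalg.norm(cup[0]-cup[1]),np.linalg.norm(cup[0]-cup[2]))
fl=[P(*p,.010) for p in [(446,375),(503,376),(443,440),(497,444)]]
dk=[P(*p,.01) for p in [(427,347),(522,347),(420,532),(509,532)]];print("dock",np.mean(dk,0),an(dk[2]+dk[3]-dk[0]-dk[1]),np.linalg.norm(dk[0]-dk[1]),np.linalg.norm(dk[0]-dk[2]))
d=P(466,507,.014);print("dish",d, "seat via dish", d[:2]-.118*np.array([np.cos(np.radians(-66)),np.sin(np.radians(-66))]))
xx=np.mean(dk,0)[:2]-d[:2];print(np.linalg.norm(xx))
goto([*o[:2],.123],np.radians(an(n-m1)+90))
E
```

```text
noz [ 0.46277072 -0.42554487  0.131     ] axis -65.6891318864481 -65.82371939368471
origin [ 0.41403482 -0.31698239  0.14329734] offaxis [ 0.38747136 -0.25781051  0.15      ] [ 0.44343224 -0.38168748  0.15      ]
cup [ 0.53481632 -0.40228873  0.028     ] -65.3764169928941 0.063270849783119 0.09698492916850128
dock [ 0.55597876 -0.44551348  0.01      ] -65.91997938504069 0.08952228814199126 0.21415512228956537
dish [ 0.58468088 -0.51102957  0.014     ] seat via dish [ 0.53668595 -0.4032312 ]
0.07152739722780659
shift cm [np.float64(-4.56), np.float64(0.0), np.float64(20.18), ('turn tz', np.float64(-0.001))] tilt fix [-0.    -0.001  0.   ] ytool deg 24.1 q7 1.01 t 9.67
```

>>> step_arm:
  deltas:
    - [1,-2.3,0,0,0,0,0]
    - [1,-2.26,0,0,0,0,0]
    - [1,0,0,3.8,0,0,0]
    - [1,0,0,3.8,0,0,0]
    - [1,0,0,3.8,0,0,0]
    - [1,0,0,3.5,0,0,0]
    - [1,0,0,2.5,0,0,0]
    - [1,0,0,2.0,0,0,0]
    - [1,0,0,0.8,0,0,0]
    - [1,0,0,0,0,0,0]

```text
t: 10.5
tool_pos: [0.413, -0.3161, 0.1212]
tcp_rot: [-0.002, 0.544, 0.839, 0.0]
wrist_force: [0.3, 0.1, 0.6]
finger_gap: 0.999
grip_force: 0.0
```

>>> step_arm:
  deltas:
    - [1,0,0,0,0,0,0]
    - [1,0,0,0,0,0,0]
    - [0,0,0,0,0,0,0]
    - [0,0,0,0,0,0,0]
    - [0,0,0,0,0,0,0]
    - [0,0,0,0,0,0,0]
    - [0,0,0,0,0,0,0]
    - [0,0,0,0,0,0,0]
    - [0,0,0,0,0,0,0]
    - [0,0,0,0,0,0,0]
  grip_force: 110

```text
t: 11.33
tool_pos: [0.4149, -0.3174, 0.1242]
tcp_rot: [0.001, 0.544, 0.839, -0.0]
wrist_force: [0.2, -1.2, 5.7]
finger_gap: 0.406
grip_force: 110.3
```

```bash
cat > bb.py <<'E'
from h import *
def bb(im):
    h=cv2.cvtColor(im,cv2.COLOR_BGR2HSV); m=cv2.inRange(h,(3,120,90),(30,255,255)); m=cv2.morphologyEx(m,cv2.MORPH_OPEN,np.ones((5,5)))
    n,l,s,_=cv2.connectedComponentsWithStats(m);i=1+s[1:,4].argmax();mm=l==i
    o=[s[i].tolist()]
    for r in(120,135,235,331):
        x=np.where(mm[r])[0];o.append((r,int(x[0]),int(x[-1])))
    return o
print(bb(capture("wrist")[:,:384]))
E
python3 bb.py; python3 -c "
from h import *
s=sense();print(s['tool_pos'],s['grip_force'],s['wrist_force']);goto([.5365,-.4033,.175],np.radians(24.1))"
```

```text
[[199, 97, 104, 276, 24823], (120, 200, 301), (135, 199, 302), (235, 204, 297), (331, 209, 291)]
[ 0.41488918 -0.31744554  0.12423688] 110.34799575805664 [ 0.5057012  -0.84881318  5.42805938]
shift cm [np.float64(-12.82), np.float64(7.59), np.float64(-5.04), ('turn tz', np.float64(0.0))] tilt fix [ 0.001  0.002 -0.   ] ytool deg 24.1 q7 0.95 t 11.38
```

>>> step_arm:
  deltas:
    - [0,0,0,-2.4,0,0,0]
    - [0,0,0,-2.4,0,0,0]
    - [0,-2.6,1.52,0,0,0,0]
    - [0,-2.6,1.52,0,0,0,0]
    - [0,-2.6,1.52,0,0,0,0]
    - [0,-2.6,1.52,0,0,0,0]
    - [0,-2.42,1.51,0,0,0,0]
    - [0,0,0,0,0,0,0]
    - [0,0,0,0,0,0,0]
    - [0,0,0,0,0,0,0]

```text
t: 12.22
tool_pos: [0.5347, -0.4018, 0.1695]
tcp_rot: [-0.002, 0.544, 0.839, 0.0]
wrist_force: [-0.4, 0.2, -2.3]
finger_gap: 0.408
grip_force: 111.8
```

>>> step_arm:
  deltas:
    - [0,0,0,0.5,0,0,0]
    - [0,0,0,0.5,0,0,0]
    - [0,0,0,0,0,0,0]
    - [0,0,0,0,0,0,0]
    - [0,0,0,0,0,0,0]
    - [0,0,0,0,0,0,0]
    - [0,0,0,0,0,0,0]
    - [0,0,0,0,0,0,0]
    - [0,0,0,0,0,0,0]
    - [0,0,0,0,0,0,0]

```text
t: 13.05
tool_pos: [0.5358, -0.4029, 0.1614]
tcp_rot: [0.0, 0.544, 0.839, -0.0]
wrist_force: [0.0, 0.9, -3.3]
finger_gap: 0.403
grip_force: 111.9
```

```bash
python3 bb.py; python3 - <<'E'
from h import *
goto([.5365,-.4033,.16],np.radians(24.1))
a=np.mean([capture("side") for _ in range(6)],0).astype(np.uint8)
im=cv2.resize(a[100:160,245:325],(800,600),interpolation=cv2.INTER_CUBIC)
s=sense();c=get_calibration("side")
a_=np.radians(-65.9);X=np.array([np.cos(a_),np.sin(a_)]);Y=np.array([-X[1],X[0]])
z=s["tool_pos"][2]-.124
for n,o,zz,L,W,col in(("foot",s["tool_pos"][:2],z,.038,.025,(0,255,0)),("foottop",s["tool_pos"][:2],z+.032,.038,.025,(0,255,0)),("cuprim out",np.array([.5365,-.4033]),.028,.046,.033,(0,0,255)),("cup out base",np.array([.5365,-.4033]),.01,.046,.033,(255,0,255))):
  q=np.array([((proj(c,[*(o+i*L*X+j*W*Y),zz])+.5-[245,100])*10-.5) for i,j in((1,1),(1,-1),(-1,-1),(-1,1))])
  print(n,q.round(0).tolist()); cv2.polylines(im,[q.astype(int)],True,col,1)
cv2.imwrite("pics/g4.png",im)
E
```

```text
[[201, 97, 101, 276, 24460], (120, 202, 300), (135, 201, 300), (235, 206, 295), (331, 209, 293)]
shift cm [np.float64(-0.06), np.float64(0.04), np.float64(0.14), ('turn tz', np.float64(0.0))] tilt fix [-0.  0.  0.] ytool deg 24.1 q7 0.88 t 13.1
foot [[268.0, 204.0], [395.0, 198.0], [422.0, 322.0], [289.0, 328.0]]
foottop [[270.0, 136.0], [400.0, 130.0], [427.0, 253.0], [292.0, 260.0]]
cuprim out [[243.0, 211.0], [410.0, 203.0], [443.0, 353.0], [268.0, 362.0]]
cup out base [[242.0, 248.0], [407.0, 240.0], [439.0, 390.0], [267.0, 399.0]]
```

View pics/g4.png

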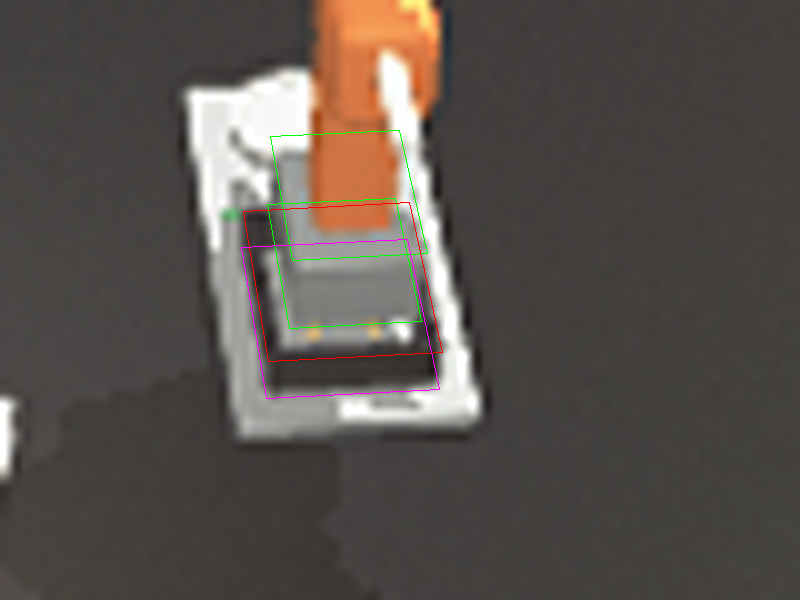

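```bash
python3 - <<'E'
from h import *
a=np.mean([capture("side") for _ in range(8)],0)
g=a.mean(2)
for u in(276,278,280,282,284,286): print(u,g[122:142,u].round(0).astype(int).tolist())
print("rows 122..141 -> 10x px",220,"..")
for v in(128,130): print(v,g[v,268:294].round(0).astype(int).tolist())
b=capture("wrist");cv2.imwrite("pics/w4.png",cv2.resize(b,(800,600)))
E
```

```text
276 [136, 157, 158, 157, 166, 122, 127, 127, 126, 125, 140, 173, 102, 58, 56, 56, 64, 135, 160, 158]
278 [132, 150, 158, 157, 162, 121, 127, 128, 126, 125, 139, 160, 103, 55, 56, 55, 68, 162, 156, 155]
280 [131, 144, 157, 156, 158, 124, 127, 126, 125, 124, 135, 161, 105, 53, 56, 55, 66, 170, 241, 239]
282 [132, 158, 158, 157, 148, 126, 126, 126, 124, 124, 142, 175, 76, 54, 56, 56, 86, 159, 161, 237]
284 [138, 156, 156, 158, 137, 126, 125, 124, 123, 130, 213, 156, 74, 53, 56, 54, 87, 161, 162, 233]
286 [150, 146, 153, 160, 132, 127, 124, 124, 123, 126, 95, 95, 55, 54, 54, 54, 104, 244, 157, 223]
rows 122..141 -> 10x px 220 ..
128 [158, 164, 48, 59, 165, 130, 118, 128, 127, 127, 127, 127, 127, 127, 126, 127, 125, 126, 124, 83, 243, 247, 80, 60, 64, 64]
130 [158, 161, 100, 56, 107, 149, 122, 126, 126, 125, 126, 125, 125, 125, 124, 124, 123, 124, 123, 77, 159, 242, 206, 53, 62, 64]
```

View pics/w4.png

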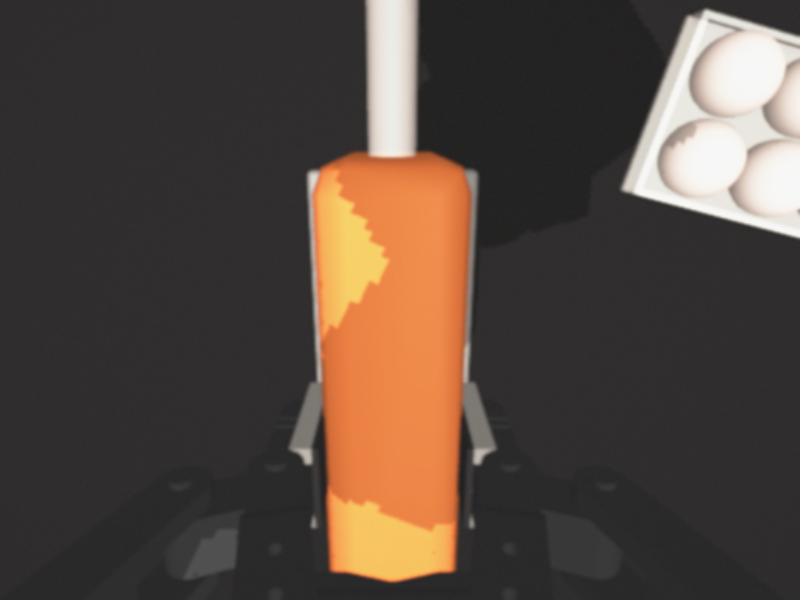

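The wrist view shows the barrel (313-472 at row 200) well held. I'll check its pitch from the white stick's end, which is at (393,143) in w3, (454,233) in side0 and (386,55) in g4.

```bash
python3 - <<'E'
from h import *
cw=np.load("pics/w3.npy",allow_pickle=True).item();cs=get_calibration("side");s=sense()
def fr(a): a=np.radians(a);return np.array([np.cos(a),np.sin(a)]),np.array([-np.sin(a),np.cos(a)])
o3=np.array([.414,-.317]);X,Y=fr(-65.8)
for z in(.12,.127,.134,.141):
    p=onz(cw,393*.64,143*.64,z); l=np.array([(p[:2]-o3)@X,(p[:2]-o3)@Y])
    X0,Y0=fr(-101.3); q0=proj(cs,[*(np.array([.4135,-.2864])+l[0]*X0+l[1]*Y0),z])/.64
    X1,Y1=fr(-65.9); out=[]
    for th in(-.1,0,.1): # + = nose up, about grip point z=.142
        dx,dz=l[0],z-.142; x=dx*np.cos(th)-dz*np.sin(th); zz=dx*np.sin(th)+dz*np.cos(th)
        out.append(((proj(cs,[*(s["tool_pos"][:2]+x*X1+l[1]*Y1),s["tool_pos"][2]-.124+.142+zz])+.5-[245,100])*10-.5).round(0).tolist())
    print(z,l.round(4),"side0",q0.round(1),"g4 th -.1,0,.1",out)
X1,Y1=fr(-65.9)
print("foot upright vs th: rear-bottom, rear-top v10x")
for th in(-.1,-.05,0,.05,.1):
    r=[]
    for dz in(-.142,-.11):
        x=-.038*np.cos(th)-dz*np.sin(th);zz=-.038*np.sin(th)+dz*np.cos(th)
        r.append(((proj(cs,[*(s["tool_pos"][:2]+x*X1),s["tool_pos"][2]+.018+zz])+.5-[245,100])*10-.5).round(0).tolist())
    print(th,r)
E
```

```text
0.12 [-0.1179  0.0002] side0 [450.6 241.4] g4 th -.1,0,.1 [[405.0, 168.0], [402.0, 195.0], [399.0, 218.0]]
0.127 [-1.18e-01  1.00e-04] side0 [450.8 238.8] g4 th -.1,0,.1 [[406.0, 150.0], [404.0, 178.0], [401.0, 202.0]]
0.134 [-1.182e-01  1.000e-04] side0 [451.  236.3] g4 th -.1,0,.1 [[407.0, 132.0], [405.0, 161.0], [403.0, 187.0]]
0.141 [-1.183e-01  1.000e-04] side0 [451.3 233.7] g4 th -.1,0,.1 [[409.0, 113.0], [407.0, 144.0], [404.0, 172.0]]
foot upright vs th: rear-bottom, rear-top v10x
-0.1 [[361.0, 339.0], [364.0, 266.0]]
-0.05 [[358.0, 333.0], [362.0, 261.0]]
0 [[356.0, 325.0], [360.0, 257.0]]
0.05 [[353.0, 317.0], [358.0, 251.0]]
0.1 [[351.0, 307.0], [356.0, 245.0]]
```

>>> step_arm:
  deltas:
    - [0,0,0,0.2,0,0,0]
    - [0,0,0,0.2,0,0,0]
    - [0,0,0,0.2,0,0,0]
    - [0,0,0,0.2,0,0,0]
    - [0,0,0,0.2,0,0,0]
    - [0,0,0,0.2,0,0,0]
    - [0,0,0,0.2,0,0,0]
    - [0,0,0,0.1,0,0,0]
    - [0,0,0,0,0,0,0]
    - [0,0,0,0,0,0,0]

```text
t: 14.68
tool_pos: [0.5365, -0.4041, 0.1517]
tcp_rot: [0.002, 0.544, 0.839, -0.001]
wrist_force: [-4.6, 0.9, 18.8]
finger_gap: 0.404
grip_force: 114.8
```

```bash
python3 - <<'E'
from h import *
s=sense();print(s["wrist_force"],s["ft_torque"],s["tool_pos"])
F=s["wrist_force"]+[0,0,3];t=s["ft_torque"]
X=np.array([.408,-.913]);Y=np.array([.913,.408])
for rz in(-.12,-.2,-.3):
    ry=(t[0]+rz*F[1])/F[2]; rx=(rz*F[0]-t[1])/F[2]; r=np.array([rx,ry]);print(rz,"along X",r@X,"Y",r@Y)
a=np.mean([capture("side") for _ in range(6)],0).astype(np.uint8)
cv2.imwrite("pics/g5.png",cv2.resize(a[100:160,245:325],(800,600),interpolation=cv2.INTER_CUBIC))
g=a.mean(2)
for u in(276,280,284): print(u,g[122:142,u].round(0).astype(int).tolist())
E
```

```text
[-4.63094938  0.87727713 18.83270486] [1.02405353 1.79447082 0.14785258] [ 0.53648243 -0.40412946  0.15166023]
-0.12 along X -0.06157089609174679 Y -0.034632570718595525
-0.2 along X -0.05171272640497096 Y -0.020451541900167944
-0.3 along X -0.03939001429650117 Y -0.002725255877133478
276 [112, 124, 136, 156, 157, 157, 166, 124, 128, 127, 128, 127, 99, 59, 57, 57, 64, 135, 160, 157]
280 [131, 130, 130, 143, 157, 157, 157, 126, 127, 127, 127, 126, 73, 54, 56, 55, 65, 168, 240, 238]
284 [215, 137, 157, 156, 159, 184, 134, 127, 128, 126, 126, 131, 62, 55, 55, 54, 85, 157, 159, 231]
```

View pics/g5.png

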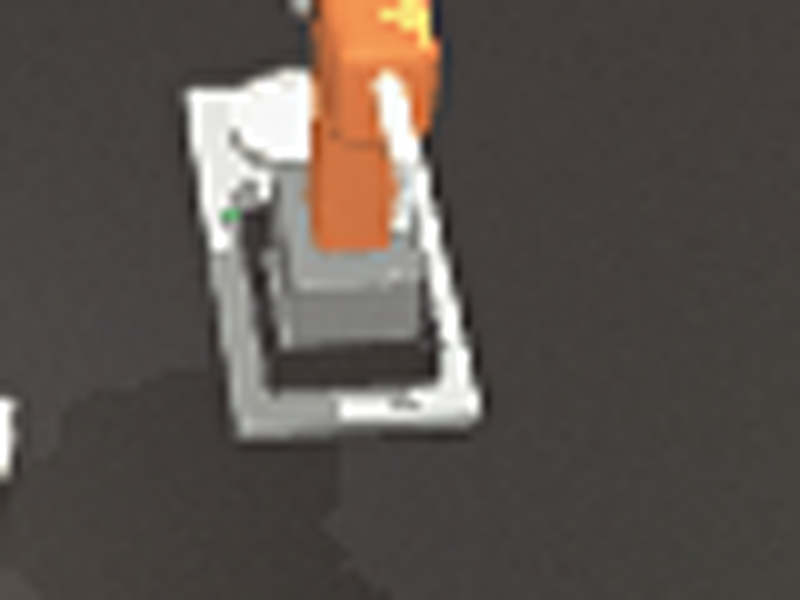

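Contact is at the rear wall: the foot's lower edge at row 345 coincides with the rear inner rim. I'll lift, shift 3.5 mm forward and 1.5 mm to -Y, and try again.

>>> step_arm:
  deltas:
    - [0,0,0,-0.8,0,0,0]
    - [0,-0.35,-0.15,0,0,0,0]
    - [0,0,0,0,0,0,0]
    - [0,0,0,0,0,0,0]
    - [0,0,0,0.2,0,0,0]
    - [0,0,0,0.2,0,0,0]
    - [0,0,0,0.2,0,0,0]
    - [0,0,0,0.2,0,0,0]
    - [0,0,0,0,0,0,0]
    - [0,0,0,0,0,0,0]

```text
t: 15.82
tool_pos: [0.5357, -0.4065, 0.1459]
tcp_rot: [-0.0, 0.544, 0.839, 0.0]
wrist_force: [0.1, 0.2, -2.0]
finger_gap: 0.406
grip_force: 111.8
```

```bash
cat > ft.py <<'E'
from h import *
s=sense();print(s["wrist_force"].round(1),s["ft_torque"].round(2),s["tool_pos"].round(4))
F=s["wrist_force"]+[0,0,3];t=s["ft_torque"]
X=np.array([.408,-.913]);Y=np.array([.913,.408])
for rz in(-.12,-.2,-.3):
    ry=(t[0]+rz*F[1])/F[2]; rx=(rz*F[0]-t[1])/F[2]; r=np.array([rx,ry]);print(rz,"along X",r@X,"Y",r@Y)
E
python3 ft.py; python3 bb.py
```

```text
[ 0.1  0.2 -2. ] [ 0.02 -0.02 -0.04] [ 0.5357 -0.4065  0.1459]
-0.12 along X 0.014549065161822493 Y -0.0006198842015164956
-0.2 along X 0.027243981043180147 Y -0.017979388313223543
-0.3 along X 0.043112625894877216 Y -0.03967876845285735
[[201, 97, 101, 276, 24424], (120, 202, 300), (135, 201, 300), (235, 206, 295), (331, 209, 293)]
```

It went in with no force. Lowering to the floor.

>>> step_arm:
  deltas:
    - [0,0,0,0.2,0,0,0]
    - [0,0,0,0.2,0,0,0]
    - [0,0,0,0.2,0,0,0]
    - [0,0,0,0.2,0,0,0]
    - [0,0,0,0.2,0,0,0]
    - [0,0,0,0.2,0,0,0]
    - [0,0,0,0,0,0,0]
    - [0,0,0,0,0,0,0]
    - [0,0,0,0,0,0,0]
    - [0,0,0,0,0,0,0]

```text
t: 16.7
tool_pos: [0.5359, -0.4067, 0.1343]
tcp_rot: [0.0, 0.544, 0.839, -0.0]
wrist_force: [-0.4, 0.3, -2.0]
finger_gap: 0.401
grip_force: 111.9
```

```bash
python3 ft.py
```

```text
[-0.4  0.3 -2. ] [ 0.05  0.03 -0.  ] [ 0.5359 -0.4067  0.1343]
-0.12 along X -3.4245237151933096e-05 Y 0.01838271718036287
-0.2 along X 0.03740735467544751 Y 0.03533446510876268
-0.3 along X 0.0842093545661968 Y 0.05652415001926248
```

>>> step_arm:
  deltas:
    - [0,0,0,0.15,0,0,0]
    - [0,0,0,0.1,0,0,0]
    - [0,0,0,0,0,0,0]
    - [0.6,0,0,0,0,0,0]
    - [0.8,0,0,0,0,0,0]
    - [1,0,0,0,0,0,0]
    - [1,0,0,0,0,0,0]
    - [1,0,0,-2,0,0,0]
    - [1,0,0,-4,0,0,0]
    - [1,0,0,-4,0,0,0]

```text
t: 17.53
tool_pos: [0.5347, -0.4061, 0.2308]
tcp_rot: [-0.002, 0.544, 0.839, 0.0]
wrist_force: [1.2, 0.0, 0.2]
finger_gap: 1.001
grip_force: 0.0
```

>>> step_arm:
  deltas:
    - [1,0,0,-4,0,0,0]
    - [1,0,0,-4,0,0,0]
    - [1,0,0,-4,0,0,0]
    - [1,0,4,-1,0,0,0]
    - [1,0,4,0,0,0,0]
    - [1,0,4,0,0,0,0]
    - [1,0,0,0,0,0,0]
    - [1,0,0,0,0,0,0]
    - [1,0,0,0,0,0,0]
    - [1,0,0,0,0,0,0]

```text
t: 18.37
tool_pos: [0.6445, -0.3589, 0.362]
tcp_rot: [0.0, 0.545, 0.839, -0.001]
wrist_force: [0.5, -0.9, -0.6]
finger_gap: 1.002
grip_force: 0.0
```

```bash
python3 - <<'E'
from h import *
goto([.60,.05,.38],np.radians(86))
cs=get_calibration("side")
a=np.mean([capture("side") for _ in range(4)],0).astype(np.uint8); b=np.mean([capture("top") for _ in range(4)],0).astype(np.uint8)
cv2.imwrite("pics/g6.png",np.hstack([cv2.resize(a[75:175,230:330],(400,400),interpolation=cv2.INTER_CUBIC),cv2.resize(b[120:220,350:450],(400,400),interpolation=cv2.INTER_CUBIC)]))
E
```

```text
shift cm [np.float64(39.16), np.float64(12.58), np.float64(-1.84), ('turn tz', np.float64(-1.082))] tilt fix [-0.001  0.001  0.   ] ytool deg 24.0 q7 0.76 t 18.37
```

View pics/g6.png

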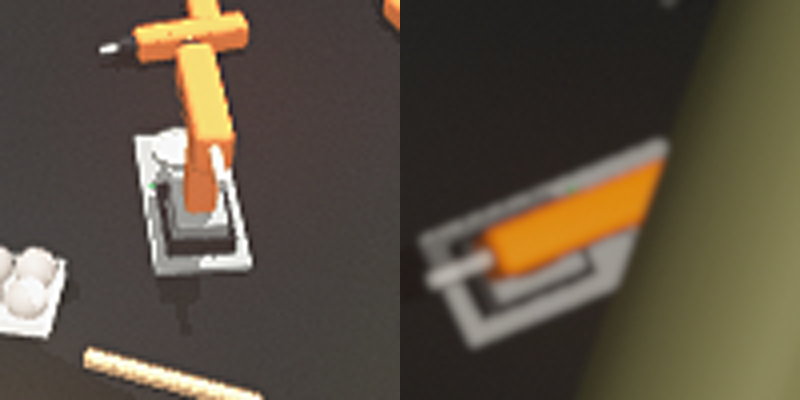

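The gun is docked: in the side crop the foot is sunk in the cup at (200,220), and the top view shows the nozzle toward the dish. Next I take one wide wrist view over the jig, rack and blanks.

```bash
python3 - <<'E'
from h import *
goto([.55,.15,.40],np.radians(86))
E
```

```text
shift cm [np.float64(50.26), np.float64(12.06), np.float64(-3.81), ('turn tz', np.float64(-1.081))] tilt fix [-0.     0.001  0.   ] ytool deg 24.1 q7 0.76 t 18.77
```

>>> step_arm:
  deltas:
    - [1,3.87,0.93,-0.3,0,0,0]
    - [1,3.87,0.93,-0.3,0,0,0]
    - [1,3.87,0.93,-0.3,0,0,0]
    - [1,3.87,0.93,-0.3,0,0,0]
    - [1,3.87,0.93,-0.3,0,0,0]
    - [1,3.87,0.93,-0.3,0,0,0]
    - [1,3.87,0.93,-0.3,0,0,0]
    - [1,3.87,0.93,-0.3,0,0,0]
    - [1,3.87,0.93,-0.3,0,0,0]
    - [1,3.87,0.93,-0.3,0,0,0]

```text
t: 19.6
tool_pos: [0.5713, 0.0353, 0.3923]
tcp_rot: [0.001, 0.544, 0.839, -0.0]
wrist_force: [1.1, 0.2, 0.1]
finger_gap: 1.001
grip_force: 0.0
```

>>> step_arm:
  deltas:
    - [1,3.87,0.93,-0.3,0,0,0]
    - [1,3.87,0.93,-0.3,0,0,0]
    - [1,3.87,0.93,-0.3,0,0,0]
    - [1,0,0,0,0,0,-0.12]
    - [1,0,0,0,0,0,-0.12]
    - [1,0,0,0,0,0,-0.12]
    - [1,0,0,0,0,0,-0.12]
    - [1,0,0,0,0,0,-0.12]
    - [1,0,0,0,0,0,-0.12]
    - [1,0,0,0,0,0,-0.12]

```text
t: 20.43
tool_pos: [0.55, 0.1509, 0.401]
tcp_rot: [0.0, 0.151, 0.988, -0.0]
wrist_force: [-0.4, 0.3, 0.3]
finger_gap: 0.998
grip_force: 0.0
```

>>> step_arm:
  deltas:
    - [1,0,0,0,0,0,-0.12]
    - [1,0,0,0,0,0,-0.12]
    - [1,0,0,0,0,0,0]
    - [1,0,0,0,0,0,0]
    - [1,0,0,0,0,0,0]
    - [1,0,0,0,0,0,0]
    - [1,0,0,0,0,0,0]
    - [1,0,0,0,0,0,0]
    - [1,0,0,0,0,0,0]
    - [1,0,0,0,0,0,0]

```text
t: 21.27
tool_pos: [0.5501, 0.151, 0.4008]
tcp_rot: [0.0, 0.035, 0.999, -0.0]
wrist_force: [-0.0, -0.9, -0.5]
finger_gap: 0.997
grip_force: 0.0
```

```bash
python3 wr.py w5
```

```text
[0.5501 0.151  0.4008] [ 0.45  0.22 -0.92  1.33  0.17  1.68  1.06] 21.32
```

View pics/w5.png

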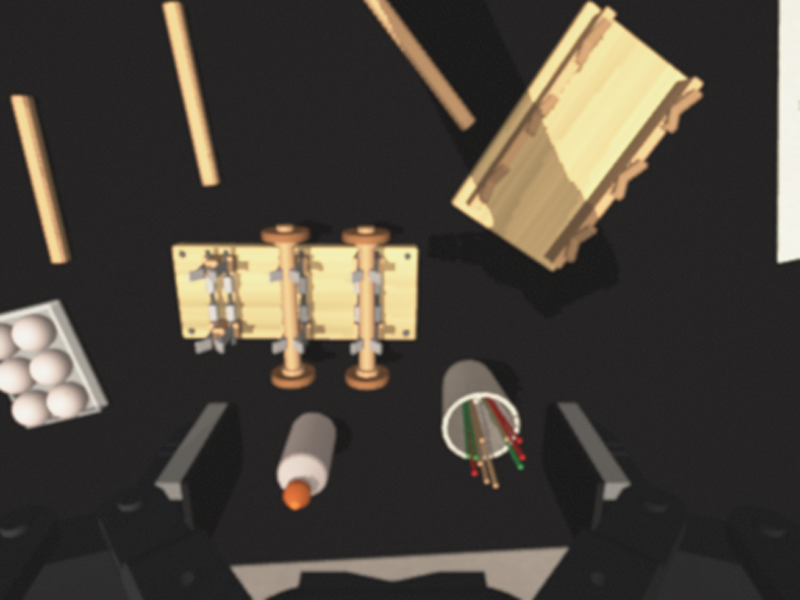

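The wide view shows:

- **Jig board:** corners (173,246), (417,247), (415,340) and (182,339).
- **Axles:** (288,245)-(291,366) and (366,247)-(367,370). The left clamp is empty at (217,305).
- **Rack:** corners (453,204) and (553,270), with saddles on the right rail at about (683,110), (630,180) and (575,243).
- **Blanks:** ends (22,96)-(60,262), (174,3)-(209,185) and a lower end at (468,126).

```bash
python3 - <<'E'
from h import *
c=np.load("pics/w5.npy",allow_pickle=True).item();k=.64
P=lambda u,v,z:onz(c,u*k,v*k,z)
an=lambda d:np.degrees(np.arctan2(d[1],d[0]))
q=[P(*p,.018) for p in [(173,246),(417,247),(415,340),(182,339)]]
print("jig c",np.mean(q,0)," ang y",an(q[1]+q[2]-q[0]-q[3]),[np.linalg.norm(q[i]-q[(i+1)%4]).round(3) for i in range(4)])
for n,a,b in(("L",(288,246),(291,366)),("R",(366,247),(367,369))):
    A,B=P(*a,.062),P(*b,.062);print(n,"mid",((A+B)/2).round(4),"ang",an(B-A),np.linalg.norm(B-A))
for n,a,b in(("Lhub",(285,236),(292,375)),("Rhub",(365,237),(367,377))):
    A,B=P(*a,.058),P(*b,.058);print(n,"mid",((A+B)/2).round(4),"ang",an(B-A),np.linalg.norm(B-A))
for p in [(217,305)]: print("empty",P(*p,.07))
for p in [(453,204),(553,270)]: print("rack corner",P(*p,.012))
for p in [(683,110),(630,180),(575,243)]: print("saddle",P(*p,.055))
for p in [(22,97),(60,262),(174,3),(209,184),(467,127)]: print("blank end",P(*p,.007).round(4))
# predicted overlay check for rack: centre (.496,.326), axle ang 52.8
for cx,cy,ang in((.496,.326,52.8),):
    a=np.radians(ang);X=np.array([np.cos(a),np.sin(a)]);Y=np.array([-X[1],X[0]])
    for i,j in((1,1),(1,-1),(-1,-1),(-1,1)): print("base px",(proj(c,[*(np.array([cx,cy])+i*.065*X+j*.1075*Y),.012])/k).round(0))
    for j in(-1,0,1):
        for i in(1,-1): print("saddle px",j,i,(proj(c,[*(np.array([cx,cy])+i*.05*X+j*.07*Y),.055])/k).round(0))
E
```

```text
jig c [0.62533428 0.04509162 0.018     ]  ang y 85.77040590472775 [np.float64(0.248), np.float64(0.102), np.float64(0.251), np.float64(0.102)]
L mid [0.6258 0.0456 0.062 ] ang -6.125320911434182 0.12261148598822717
R mid [0.6331 0.1197 0.062 ] ang -4.405893213977658 0.12488937048697776
Lhub mid [0.6273 0.0437 0.058 ] ang -4.7819501428757 0.14309899723471284
Rhub mid [0.6341 0.119  0.058 ] ang -4.092152407199393 0.14438889398920102
empty [ 0.61516066 -0.02093792  0.07      ]
rack corner [0.54372278 0.21200094 0.012     ]
rack corner [0.61922297 0.31383695 0.012     ]
saddle [0.47030687 0.41043628 0.055     ]
saddle [0.52725347 0.36860431 0.055     ]
saddle [0.58215693 0.32105321 0.055     ]
blank end [ 0.415  -0.1934  0.007 ]
blank end [ 0.5761 -0.2004  0.007 ]
blank end [ 0.3467 -0.0333  0.007 ]
blank end [ 0.5077 -0.0303  0.007 ]
blank end [0.4715 0.2285 0.007 ]
base px [696.  86.]
base px [552. 272.]
base px [450. 203.]
base px [589.  -0.]
saddle px -1 1 [578. 243.]
saddle px -1 -1 [492. 183.]
saddle px 0 1 [627. 179.]
saddle px 0 -1 [540. 115.]
saddle px 1 1 [680. 110.]
saddle px 1 -1 [592.  41.]
```

```bash
python3 - <<'E'
from h import *
goto([.6325,.1195,.046],np.radians(85.8))
E
```

```text
shift cm [np.float64(-8.44), np.float64(-2.56), np.float64(35.48), ('turn tz', np.float64(0.003))] tilt fix [-0. -0. -0.] ytool deg 86.0 q7 1.06 t 21.32
```

>>> step_arm:
  deltas:
    - [0.6,-2.82,-0.86,0,0,0,0]
    - [0.6,-2.81,-0.85,0,0,0,0]
    - [0.6,-2.81,-0.85,0,0,0,0]
    - [0.6,0,0,3.8,0,0,0]
    - [0.6,0,0,3.8,0,0,0]
    - [0.6,0,0,3.8,0,0,0]
    - [0.6,0,0,3.8,0,0,0]
    - [0.6,0,0,3.8,0,0,0]
    - [0.6,0,0,3.8,0,0,0]
    - [0.6,0,0,3.8,0,0,0]

```text
t: 22.15
tool_pos: [0.6324, 0.1192, 0.1331]
tcp_rot: [0.0, 0.035, 0.999, -0.0]
wrist_force: [0.6, 0.8, 0.1]
finger_gap: 0.602
grip_force: 0.0
```

>>> step_arm:
  deltas:
    - [0.6,0,0,2.5,0,0,0]
    - [0.6,0,0,2.5,0,0,0]
    - [0.6,0,0,2,0,0,0]
    - [0.6,0,0,1.4,0,0,0]
    - [0.6,0,0,0.4,0,0,0]
    - [0.6,0,0,0,0,0,0]
    - [0,0,0,0,0,0,0]
    - [0,0,0,0,0,0,0]
    - [0,0,0,0,0,0,0]
    - [0,0,0,0,0,0,0]
  grip_force: 90

```text
t: 22.98
tool_pos: [0.6336, 0.1198, 0.0485]
tcp_rot: [0.001, 0.035, 0.999, 0.0]
wrist_force: [0.3, -0.1, 4.6]
finger_gap: 0.137
grip_force: 87.9
```

>>> step_arm:
  deltas:
    - [0,0,0,-1,0,0,0]
    - [0,0,0,-1,0,0,0]
    - [0,0,0,-1,0,0,0]
    - [0,0,0,-1,0,0,0]
    - [0,0,0,-1,0,0,0]
    - [0,0,0,-1,0,0,0]
    - [0,0,0,-2,0,0,0]
    - [0,0,0,-2,0,0,0]
    - [0,0,0,-2,0,0,0]
    - [0,0,0,0,0,0,0]

```text
t: 23.82
tool_pos: [0.6349, 0.1206, 0.1724]
tcp_rot: [0.004, 0.035, 0.999, 0.001]
wrist_force: [0.5, 1.2, 0.1]
finger_gap: 0.136
grip_force: 91.4
```

```bash
python3 - <<'E'
from h import *
s=sense();print(s["qpos"].round(2),s["tool_pos"],s["finger_gap"])
goto([.44,.368,.165],np.radians(-37.2))
im=capture("wrist");cv2.imwrite("pics/wsA.png",im)
# wheel colour blob: measure axle ends from brown wheels
h=cv2.cvtColor(im,cv2.COLOR_BGR2HSV);m=cv2.inRange(h,(3,80,60),(14,255,220));n,l,st,ce=cv2.connectedComponentsWithStats(m)
print([(st[i].tolist(),ce[i].round(0).tolist()) for i in range(1,n) if st[i][4]>150])
E
```

```text
[ 0.41  0.47 -0.85  1.52  0.36  1.31  1.02] [0.63493898 0.12064233 0.17236503] 0.13617452263250485
shift cm [np.float64(21.18), np.float64(23.32), np.float64(0.61), ('turn tz', np.float64(-0.991))] tilt fix [ 0.002  0.008 -0.   ] ytool deg 86.0 q7 1.02 t 23.82
[([114, 76, 64, 32, 998], [145.0, 89.0]), ([478, 82, 34, 46, 355], [497.0, 102.0]), ([193, 87, 118, 39, 3120], [252.0, 106.0]), ([135, 218, 54, 65, 1274], [161.0, 266.0]), ([387, 294, 55, 56, 404], [412.0, 319.0])]
```

>>> step_arm:
  deltas:
    - [0,2.65,2.92,0,0,0,0]
    - [0,2.65,2.92,0,0,0,0]
    - [0,2.65,2.92,0,0,0,0]
    - [0,2.65,2.92,0,0,0,0]
    - [0,2.65,2.91,0,0,0,0]
    - [0,2.65,2.91,0,0,0,0]
    - [0,2.64,2.91,0,0,0,0]
    - [0,2.64,2.91,0,0,0,0]
    - [0,0,0,0,0,0,-0.12]
    - [0,0,0,0,0,0,-0.12]

```text
t: 24.7
tool_pos: [0.4339, 0.3698, 0.1665]
tcp_rot: [-0.0, -0.091, 0.996, -0.0]
wrist_force: [1.0, -1.2, -1.1]
finger_gap: 0.136
grip_force: 91.4
```

>>> step_arm:
  deltas:
    - [0,0,0,0,0,0,-0.12]
    - [0,0,0,0,0,0,-0.12]
    - [0,0,0,0,0,0,-0.12]
    - [0,0,0,0,0,0,-0.12]
    - [0,0,0,0,0,0,-0.12]
    - [0,0,0,0,0,0,-0.12]
    - [0,0,0,0,0,0,-0.03]
    - [0,0,0,0,0,0,0]
    - [0,0,0,0,0,0,0]
    - [0,0,0,0,0,0,0]

```text
t: 25.53
tool_pos: [0.4373, 0.3666, 0.1664]
tcp_rot: [-0.0, -0.444, 0.896, -0.0]
wrist_force: [-0.3, -0.6, -0.1]
finger_gap: 0.135
grip_force: 91.4
```

```bash
python3 - <<'E'
from h import *
s=sense();print(s["qpos"].round(2),s["tool_pos"],s["finger_gap"])
goto([.44,.368,.044],np.radians(-37.2))
im=capture("wrist");c=get_calibration("wrist");cv2.imwrite("pics/wsB.png",im)
h=cv2.cvtColor(im,cv2.COLOR_BGR2HSV);m=cv2.inRange(h,(3,80,60),(14,255,220));n,l,st,ce=cv2.connectedComponentsWithStats(m)
print([(st[i].tolist(),ce[i].round(0).tolist()) for i in range(1,n) if st[i][4]>800])
r=quat(s)
for d in(.07,.076,.082): print(d,proj(c,s["tool_pos"]+r.apply([d-.004,-.022,-.012])).round(0),proj(c,s["tool_pos"]+r.apply([d-.004,.022,-.012])).round(0),proj(c,s["tool_pos"]+r.apply([d+.004,0,-.034])).round(0))
E
```

```text
[ 0.21  0.43 -1.18  1.71  0.41  1.29  1.43] [0.4373361  0.3666131  0.16637302] 0.13521187825455444
shift cm [np.float64(-0.28), np.float64(-0.13), np.float64(12.24), ('turn tz', np.float64(-0.002))] tilt fix [ 0.    -0.001 -0.   ] ytool deg 142.7 q7 1.43 t 25.53
[([193, 82, 116, 53, 3186], [251.0, 107.0])]
0.07 [194. 125.] [309. 125.] [251. 108.]
0.076 [193. 109.] [309. 109.] [251.  88.]
0.082 [192.  92.] [310.  93.] [251.  67.]
```

>>> step_arm:
  deltas:
    - [0,-0.28,-0.13,2,0,0,0]
    - [0,0,0,2.5,0,0,0]
    - [0,0,0,2.5,0,0,0]
    - [0,0,0,2,0,0,0]
    - [0,0,0,1.2,0,0,0]
    - [0,0,0,0.7,0,0,0]
    - [0,0,0,0.6,0,0,0]
    - [0,0,0,0.5,0,0,0]
    - [0,0,0,0.1,0,0,0]
    - [0,0,0,0,0,0,0]

```text
t: 26.42
tool_pos: [0.4405, 0.3687, 0.0463]
tcp_rot: [0.0, -0.444, 0.896, 0.0]
wrist_force: [-0.7, 0.0, -0.8]
finger_gap: 0.136
grip_force: 91.3
```

>>> step_arm:
  deltas:
    - [0,0,0,0.2,0,0,0]
    - [0,0,0,0,0,0,0]
    - [0.3,0,0,0,0,0,0]
    - [0.5,0,0,0,0,0,0]
    - [0.5,0,0,0,0,0,0]
    - [0.5,0,0,0,0,0,0]
    - [0.5,0,0,-1.5,0,0,0]
    - [0.5,0,0,-3,0,0,0]
    - [0.5,0,0,-3,0,0,0]
    - [0.5,0,0,-3,0,0,0]

```text
t: 27.25
tool_pos: [0.4398, 0.3684, 0.1508]
tcp_rot: [-0.0, -0.444, 0.896, 0.0]
wrist_force: [1.5, 0.7, 0.9]
finger_gap: 0.499
grip_force: 0.0
```

```bash
python3 - <<'E'
from h import *
s=sense();print(s["qpos"].round(2))
goto([.44,.368,.165],np.radians(85.8))
goto([.627,.0445,.046],np.radians(85.8))
im=capture("wrist");c=get_calibration("wrist")
cv2.imwrite("pics/wsC.png",im)
h=cv2.cvtColor(im,cv2.COLOR_BGR2HSV);m=cv2.inRange(h,(3,80,60),(14,255,220));n,l,st,ce=cv2.connectedComponentsWithStats(m)
print([(st[i].tolist(),ce[i].round(0).tolist()) for i in range(1,n) if st[i][4]>300])
a=np.radians(52.8);X=np.array([np.cos(a),np.sin(a)])
for sg in(1,-1):
  o=np.array([.44,.368])+sg*.076*X; print(proj(c,[*o,.055]).round(0), proj(c,[*o,.077]).round(0))
E
```

```text
[ 0.19  0.45 -1.16  1.72  0.43  1.26  1.42]
shift cm [np.float64(0.02), np.float64(-0.04), np.float64(-1.42), ('turn tz', np.float64(0.994))] tilt fix [ 0. -0. -0.] ytool deg 142.8 q7 1.42 t 27.25
shift cm [np.float64(14.46), np.float64(-34.51), np.float64(10.47), ('turn tz', np.float64(0.994))] tilt fix [ 0. -0. -0.] ytool deg 142.8 q7 1.42 t 27.25
[([219, 84, 65, 28, 990], [251.0, 97.0]), ([62, 233, 62, 28, 400], [93.0, 242.0]), ([125, 232, 84, 17, 398], [168.0, 240.0]), ([224, 247, 55, 55, 1461], [252.0, 283.0])]
[251. 276.] [251. 291.]
[251.  84.] [251.  84.]
```

>>> step_arm:
  deltas:
    - [0.6,1.45,-3.45,0,0,0,0]
    - [0.6,1.45,-3.45,0,0,0,0]
    - [0.6,1.45,-3.45,0,0,0,0]
    - [0.6,1.45,-3.45,0,0,0,0]
    - [0.6,1.45,-3.45,0,0,0,0]
    - [0.6,1.45,-3.45,0,0,0,0]
    - [0.6,1.44,-3.45,0,0,0,0]
    - [0.6,1.44,-3.45,0,0,0,0]
    - [0.6,1.44,-3.45,0,0,0,0]
    - [0.6,1.44,-3.46,0,0,0,0]

```text
t: 28.13
tool_pos: [0.6281, 0.0424, 0.1498]
tcp_rot: [0.0, -0.444, 0.896, -0.0]
wrist_force: [0.7, 0.5, 0.4]
finger_gap: 0.604
grip_force: 0.0
```

>>> step_arm:
  deltas:
    - [0.6,0,0,0,0,0,0.124]
    - [0.6,0,0,0,0,0,0.124]
    - [0.6,0,0,0,0,0,0.124]
    - [0.6,0,0,0,0,0,0.124]
    - [0.6,0,0,0,0,0,0.124]
    - [0.6,0,0,0,0,0,0.124]
    - [0.6,0,0,0,0,0,0.124]
    - [0.6,0,0,0,0,0,0.124]
    - [0.6,0,0,0,0,0,0]
    - [0.6,0,0,0,0,0,0]

```text
t: 28.97
tool_pos: [0.6274, 0.0445, 0.1496]
tcp_rot: [0.0, 0.034, 0.999, -0.0]
wrist_force: [-0.0, 0.2, -0.3]
finger_gap: 0.598
grip_force: 0.0
```

```bash
python3 - <<'E'
from h import *
goto([.627,.0445,.046],np.radians(85.8))
E
```

```text
shift cm [np.float64(0.05), np.float64(0.0), np.float64(10.36), ('turn tz', np.float64(0.005))] tilt fix [-0.     0.001  0.   ] ytool deg 86.1 q7 1.13 t 28.97
```

>>> step_arm:
  deltas:
    - [0.6,0,0,3,0,0,0.005]
    - [0.6,0,0,3,0,0,0]
    - [0.6,0,0,2.2,0,0,0]
    - [0.6,0,0,1.5,0,0,0]
    - [0.6,0,0,0.6,0,0,0]
    - [0.6,0,0,0,0,0,0]
    - [0,0,0,0,0,0,0]
    - [0,0,0,0,0,0,0]
    - [0,0,0,0,0,0,0]
    - [0,0,0,0,0,0,0]

```text
t: 29.8
tool_pos: [0.6284, 0.0443, 0.0476]
tcp_rot: [0.001, 0.038, 0.999, -0.0]
wrist_force: [-0.9, -0.3, 4.6]
finger_gap: 0.142
grip_force: 87.9
```

>>> step_arm:
  deltas:
    - [0,0,0,-1,0,0,0]
    - [0,0,0,-1,0,0,0]
    - [0,0,0,-1,0,0,0]
    - [0,0,0,-1,0,0,0]
    - [0,0,0,-1,0,0,0]
    - [0,0,0,-1,0,0,0]
    - [0,0,0,-2,0,0,0]
    - [0,0,0,-2,0,0,0]
    - [0,0,0,-2,0,0,0]
    - [0,0,0,0,0,0,0]

```text
t: 30.63
tool_pos: [0.6298, 0.0451, 0.1712]
tcp_rot: [0.004, 0.038, 0.999, 0.0]
wrist_force: [0.4, -0.5, -0.3]
finger_gap: 0.138
grip_force: 91.3
```

```bash
cat > ws.py <<'E'
from h import *
s=sense();print(s["qpos"].round(2),s["tool_pos"].round(4),s["finger_gap"])
im=capture("wrist")
h=cv2.cvtColor(im,cv2.COLOR_BGR2HSV);m=cv2.inRange(h,(3,80,60),(14,255,220));n,l,st,ce=cv2.connectedComponentsWithStats(m)
print([(st[i].tolist(),ce[i].round(0).tolist()) for i in range(1,n) if st[i][4]>800])
E
python3 ws.py; python3 -c "
from h import *
goto([.552,.284,.165],np.radians(-37.2))"
```

```text
[ 0.57  0.45 -0.88  1.56  0.36  1.29  1.13] [0.6298 0.0451 0.1712] 0.13838672511114122
[([192, 77, 119, 52, 3321], [251.0, 102.0])]
shift cm [np.float64(9.5), np.float64(23.26), np.float64(0.35), ('turn tz', np.float64(-0.998))] tilt fix [ 0.     0.005 -0.   ] ytool deg 85.6 q7 1.13 t 30.68
```

>>> step_arm:
  deltas:
    - [0,1.32,3.33,0,0,0,0]
    - [0,1.32,3.33,0,0,0,0]
    - [0,1.32,3.33,0,0,0,0]
    - [0,1.32,3.33,0,0,0,0]
    - [0,1.32,3.33,0,0,0,0]
    - [0,1.31,3.33,0,0,0,0]
    - [0,1.31,3.33,0,0,0,0]
    - [0,0,0,0,0,0,-0.124]
    - [0,0,0,0,0,0,-0.124]
    - [0,0,0,0,0,0,-0.124]

```text
t: 31.52
tool_pos: [0.552, 0.2847, 0.1649]
tcp_rot: [-0.001, -0.151, 0.988, -0.0]
wrist_force: [-0.1, -0.7, -0.8]
finger_gap: 0.134
grip_force: 91.4
```

>>> step_arm:
  deltas:
    - [0,0,0,0,0,0,-0.124]
    - [0,0,0,0,0,0,-0.124]
    - [0,0,0,0,0,0,-0.124]
    - [0,0,0,0,0,0,-0.124]
    - [0,0,0,0,0,0,-0.124]
    - [0,0,0,0,0,0,0]
    - [0,0,0,0,0,0,0]
    - [0,0,0,0,0,0,0]
    - [0,0,0,0,0,0,0]
    - [0,0,0,0,0,0,0]

```text
t: 32.35
tool_pos: [0.5532, 0.2837, 0.1657]
tcp_rot: [-0.0, -0.441, 0.897, -0.0]
wrist_force: [-0.9, -0.3, 0.2]
finger_gap: 0.136
grip_force: 91.3
```

```bash
python3 ws.py; python3 -c "
from h import *
goto([.552,.284,.0445],np.radians(-37.2))"
```

```text
[ 0.32  0.55 -1.13  1.58  0.51  1.34  1.61] [0.5532 0.2837 0.1657] 0.13589219183254603
[([191, 79, 119, 50, 3277], [249.0, 102.0]), ([413, 80, 72, 29, 1099], [449.0, 94.0]), ([390, 247, 58, 42, 1341], [418.0, 272.0])]
shift cm [np.float64(0.05), np.float64(0.12), np.float64(12.13), ('turn tz', np.float64(-0.007))] tilt fix [-0. -0.  0.] ytool deg 142.4 q7 1.61 t 32.4
```

>>> step_arm:
  deltas:
    - [0,0,0.12,2,0,0,-0.007]
    - [0,0,0,2.5,0,0,0]
    - [0,0,0,2.5,0,0,0]
    - [0,0,0,2,0,0,0]
    - [0,0,0,1.2,0,0,0]
    - [0,0,0,0.7,0,0,0]
    - [0,0,0,0.6,0,0,0]
    - [0,0,0,0.5,0,0,0]
    - [0,0,0,0.2,0,0,0]
    - [0,0,0,0,0,0,0]

```text
t: 33.23
tool_pos: [0.5524, 0.2853, 0.0446]
tcp_rot: [0.001, -0.445, 0.895, 0.0]
wrist_force: [-0.6, -0.5, 0.0]
finger_gap: 0.135
grip_force: 91.6
```

>>> step_arm:
  deltas:
    - [0,0,0,0,0,0,0]
    - [0,0,0,0,0,0,0]
    - [0.3,0,0,0,0,0,0]
    - [0.5,0,0,0,0,0,0]
    - [0.5,0,0,0,0,0,0]
    - [0.5,0,0,0,0,0,0]
    - [0.5,0,0,-1.5,0,0,0]
    - [0.5,0,0,-3,0,0,0]
    - [0.5,0,0,-3,0,0,0]
    - [0.5,0,0,-3,0,0,0]

```text
t: 34.07
tool_pos: [0.552, 0.2846, 0.1509]
tcp_rot: [0.0, -0.445, 0.895, 0.0]
wrist_force: [0.6, 0.0, -0.7]
finger_gap: 0.503
grip_force: 0.0
```

>>> step_arm:
  deltas:
    - [0.5,0,0,-3,0,0,0]
    - [0.5,0,0,-3,0,0,0]
    - [0.5,0,0,-3,0,0,0]
    - [0.5,0,0,-3,0,0,0]
    - [0.5,0,0,0,0,0,0]
    - [0.5,0,0,0,0,0,0]
    - [0.5,0,0,0,0,0,0]
    - [0.5,0,0,0,0,0,0]
    - [0.5,0,0,0,0,0,0]
    - [0.5,0,0,0,0,0,0]

```text
t: 34.9
tool_pos: [0.5519, 0.2841, 0.2677]
tcp_rot: [-0.001, -0.445, 0.896, 0.0]
wrist_force: [-0.8, -0.6, -1.9]
finger_gap: 0.501
grip_force: 0.0
```

```bash
python3 - <<'E'
from h import *
im=capture("wrist");c=get_calibration("wrist");cv2.imwrite("pics/w6.png",im)
h=cv2.cvtColor(im,cv2.COLOR_BGR2HSV);m=cv2.inRange(h,(3,80,60),(14,255,220));n,l,st,ce=cv2.connectedComponentsWithStats(m)
print([(st[i].tolist(),ce[i].round(0).tolist()) for i in range(1,n) if st[i][4]>150])
a=np.radians(52.8);X=np.array([np.cos(a),np.sin(a)])
for ctr in((.44,.368),(.552,.284)):
 for sg in(1,-1):
  o=np.array(ctr)+sg*.076*X; print(ctr,sg,proj(c,[*o,.055]).round(0), proj(c,[*o,.077]).round(0))
# blanks in top view: tan long thin blobs
t=np.mean([capture("top") for _ in range(4)],0).astype(np.uint8);ct=get_calibration("top")
h=cv2.cvtColor(t,cv2.COLOR_BGR2HSV);m=cv2.inRange(h,(5,60,90),(20,200,255));n,l,st,ce=cv2.connectedComponentsWithStats(m)
for i in range(1,n):
  if st[i][4]>150:
    ys,xs=np.where(l==i);r=cv2.minAreaRect(np.c_[xs,ys].astype(np.float32)); bp=cv2.boxPoints(r)
    w=onz(ct,ce[i][0],ce[i][1],.007); 
    L=max(r[1]);d=(bp[1]-bp[0]) if np.linalg.norm(bp[1]-bp[0])>np.linalg.norm(bp[2]-bp[1]) else bp[2]-bp[1]
    w1=onz(ct,*(ce[i]-d/2),.007);w2=onz(ct,*(ce[i]+d/2),.007);e=w2-w1
    print(st[i].tolist(),np.round(r[1],1),"ctr",w.round(4),"ang",np.degrees(np.arctan2(e[1],e[0]))%180, "len",np.linalg.norm(e).round(3))
E
```

```text
[([279, 35, 20, 28, 169], [290.0, 49.0]), ([229, 82, 45, 18, 508], [251.0, 91.0]), ([367, 83, 48, 17, 540], [391.0, 92.0]), ([232, 208, 39, 27, 590], [251.0, 225.0]), ([354, 210, 42, 27, 658], [374.0, 225.0])]
(0.44, 0.368) 1 [372. 227.] [379. 235.]
(0.44, 0.368) -1 [389.  88.] [399.  89.]
(0.552, 0.284) 1 [251. 228.] [251. 236.]
(0.552, 0.284) -1 [251.  89.] [251.  89.]
[195, 134, 30, 21, 228] [27.9 20.7] ctr [0.6657 0.1315 0.007 ] ang 87.42688547633495 len 0.09
[227, 136, 20, 20, 178] [18.9 17.9] ctr [0.659  0.0467 0.007 ] ang 81.80207517553406 len 0.061
[247, 139, 23, 18, 161] [20.7 17.1] ctr [ 0.6515 -0.0296  0.007 ] ang 81.7961771330306 len 0.066
[368, 157, 57, 34, 258] [16.3 59.1] ctr [ 0.5729 -0.4563  0.007 ] ang 114.85300440881439 len 0.192
[308, 170, 9, 54, 374] [ 7.1 53.1] ctr [ 0.4941 -0.1968  0.007 ] ang 178.22341069938196 len 0.168
[99, 179, 55, 51, 851] [55.2 32.5] ctr [0.4567 0.38   0.007 ] ang 48.29329826846933 len 0.178
[255, 189, 7, 40, 261] [39.  6.] ctr [ 0.4531 -0.0306  0.007 ] ang 1.6024660781961018 len 0.122
[40, 191, 29, 34, 189] [34.6 19. ] ctr [0.4336 0.5989 0.007 ] ang 56.39151755028924 len 0.113
```

```bash
python3 - <<'E'
from h import *
goto([.495,-.197,.12],np.radians(87.9))
E
```

```text
shift cm [np.float64(41.82), np.float64(-24.53), np.float64(14.86), ('turn tz', np.float64(0.959))] tilt fix [ 0. -0. -0.] ytool deg 142.8 q7 1.66 t 35.15
```

>>> step_arm:
  deltas:
    - [0.5,3.2,-1.88,0,0,0,0]
    - [0.5,3.2,-1.88,0,0,0,0]
    - [0.5,3.2,-1.88,0,0,0,0]
    - [0.5,3.2,-1.88,0,0,0,0]
    - [0.5,3.2,-1.88,0,0,0,0]
    - [0.5,3.2,-1.88,0,0,0,0]
    - [0.5,3.2,-1.88,0,0,0,0]
    - [0.5,3.2,-1.88,0,0,0,0]
    - [0.5,3.2,-1.88,0,0,0,0]
    - [0.5,3.2,-1.88,0,0,0,0]

```text
t: 35.98
tool_pos: [0.5082, -0.0859, 0.269]
tcp_rot: [-0.0, -0.445, 0.896, -0.001]
wrist_force: [1.4, -0.1, -0.0]
finger_gap: 0.497
grip_force: 0.0
```

>>> step_arm:
  deltas:
    - [0.5,3.2,-1.88,0,0,0,0]
    - [0.5,3.3,-1.93,0,0,0,0]
    - [0.5,3.3,-1.93,0,0,0,0]
    - [0.5,0,0,0,0,0,0.12]
    - [0.5,0,0,0,0,0,0.12]
    - [0.5,0,0,0,0,0,0.12]
    - [0.5,0,0,0,0,0,0.12]
    - [0.5,0,0,0,0,0,0.12]
    - [0.5,0,0,0,0,0,0.12]
    - [0.5,0,0,0,0,0,0.12]

```text
t: 36.82
tool_pos: [0.4953, -0.1967, 0.2688]
tcp_rot: [-0.0, -0.038, 0.999, -0.0]
wrist_force: [0.8, 0.6, 0.2]
finger_gap: 0.5
grip_force: 0.0
```

>>> step_arm:
  deltas:
    - [0.5,0,0,0,0,0,0.119]
    - [0.5,0,0,0,0,0,0]
    - [0.5,0,0,0,0,0,0]
    - [0.5,0,0,0,0,0,0]
    - [0.5,0,0,0,0,0,0]
    - [0.5,0,0,0,0,0,0]
    - [0.5,0,0,0,0,0,0]
    - [0.5,0,0,0,0,0,0]
    - [0.5,0,0,0,0,0,0]
    - [0.5,0,0,0,0,0,0]

```text
t: 37.65
tool_pos: [0.4953, -0.1969, 0.2688]
tcp_rot: [-0.0, 0.018, 1.0, -0.0]
wrist_force: [0.6, 0.1, -0.3]
finger_gap: 0.499
grip_force: 0.0
```

```bash
cat > bl.py <<'E'
from h import *
def blanks(cam,K=2):
    im=np.mean([capture(cam) for _ in range(K)],0).astype(np.uint8);c=get_calibration(cam)
    h=cv2.cvtColor(im,cv2.COLOR_BGR2HSV);m=cv2.inRange(h,(5,50,70),(21,200,255));n,l,st,ce=cv2.connectedComponentsWithStats(m)
    for i in range(1,n):
        if st[i][4]<60: continue
        ys,xs=np.where(l==i); w=np.array([onz(c,u,v,.009) for u,v in zip(xs,ys)])[:,:2]
        r=cv2.minAreaRect((w*1000).astype(np.float32))
        if 100<max(r[1])<185 and min(r[1])<30:
            bp=cv2.boxPoints(r);e1,e2=bp[1]-bp[0],bp[2]-bp[1];e=e1 if np.linalg.norm(e1)>np.linalg.norm(e2) else e2
            print(cam,"ctr",np.round(r[0],1),"size",np.round(r[1],1),"ang",round(np.degrees(np.arctan2(e[1],e[0]))%180,1))
if __name__=="__main__":
    for cam in("wrist","side","top"): blanks(cam)
E
python3 bl.py; python3 -c "
from h import *
goto([.495,-.197,.004],np.radians(87.9))"
```

```text
wrist ctr [427.4 -32. ] size [164.9  19.5] ang 2.6
wrist ctr [ 495.  -196.6] size [ 18.  166.2] ang 178.3
side ctr [ 495.2 -196.2] size [ 29.1 166.2] ang 178.3
side ctr [821.9 159.3] size [ 15.3 120.5] ang 142.0
top ctr [ 490.8 -196.6] size [ 25.6 159.2] ang 177.1
top ctr [428.1 -31.3] size [163.8  18.6] ang 1.7
top ctr [406.3 184.1] size [172.3  25.3] ang 35.9
shift cm [np.float64(0.03), np.float64(-0.01), np.float64(26.48), ('turn tz', np.float64(-0.0))] tilt fix [-0. -0.  0.] ytool deg 87.9 q7 1.75 t 37.95
```

>>> step_arm:
  deltas:
    - [0.5,0,0,3.8,0,0,0]
    - [0.5,0,0,3.8,0,0,0]
    - [0.5,0,0,3.8,0,0,0]
    - [0.5,0,0,3.8,0,0,0]
    - [0.5,0,0,3.5,0,0,0]
    - [0.5,0,0,3.0,0,0,0]
    - [0.5,0,0,2.0,0,0,0]
    - [0.5,0,0,1.4,0,0,0]
    - [0.5,0,0,0.8,0,0,0]
    - [0.5,0,0,0.5,0,0,0]

```text
t: 38.78
tool_pos: [0.4954, -0.1968, 0.0043]
tcp_rot: [-0.0, 0.018, 1.0, 0.0]
wrist_force: [-0.0, -0.2, -0.4]
finger_gap: 0.507
grip_force: 0.0
```

>>> step_arm:
  deltas:
    - [0.5,0,0,0,0,0,0]
    - [0.5,0,0,0,0,0,0]
    - [0,0,0,0,0,0,0]
    - [0,0,0,0,0,0,0]
    - [0,0,0,0,0,0,0]
    - [0,0,0,0,0,0,0]
    - [0,0,0,0,0,0,0]
    - [0,0,0,-2,0,0,0]
    - [0,0,0,-3,0,0,0]
    - [0,0,0,-3,0,0,0]
  grip_force: 100

```text
t: 39.62
tool_pos: [0.4947, -0.1964, 0.0855]
tcp_rot: [-0.001, 0.018, 1.0, 0.0]
wrist_force: [0.2, -0.9, 0.3]
finger_gap: 0.119
grip_force: 98.3
```

```bash
python3 -c "
from h import *
s=sense();print(s['qpos'].round(2),s['tool_pos'],s['finger_gap'])
goto([.620,-.030,.15],np.radians(85.8))"
```

```text
[ 1.21  0.36 -1.02  1.88  0.35  1.09  1.59] [ 0.49469116 -0.19642761  0.08546066] 0.11907458584047413
shift cm [np.float64(-11.91), np.float64(17.09), np.float64(-6.45), ('turn tz', np.float64(0.037))] tilt fix [ 0.001 -0.001 -0.   ] ytool deg 87.9 q7 1.59 t 39.62
```

```bash
python3 - <<'E'
from h import *
c=np.load("pics/w5.npy",allow_pickle=True).item()
im=cv2.imread("pics/w5_raw.png")
im=cv2.resize(im[140:240,100:280],None,fx=4.4,fy=4.4,interpolation=cv2.INTER_CUBIC)
a=np.radians(-4.2);X=np.array([np.cos(a),np.sin(a)]);Y=np.array([-X[1],X[0]])
for j,col in((-1,(0,0,255)),(0,(0,255,0)),(1,(255,0,0))):
  o=np.array([.6255,.0445])+.075*j*Y
  for x in(-.035,.035):
    for y,z in((.0135,.079),(-.0135,.079),(.0075,.068),(-.0075,.068)):
      p=(proj(c,[*(o+x*X+y*Y),z])-[100,140]+.5)*4.4
      cv2.circle(im,tuple(int(v) for v in p),4 if z>.07 else 2,col,1)
cv2.imwrite("pics/jig.png",im)
E
```

```text
(no output)
```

View pics/jig.png

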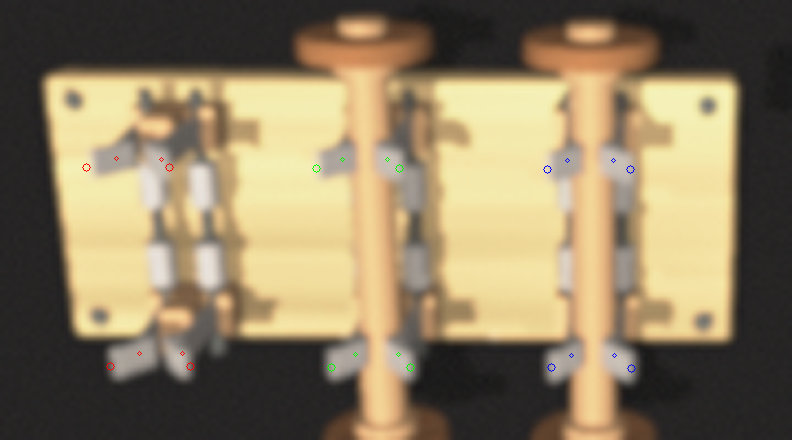

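The model circles lie on the clamp lips (empty clamp at about (138,165) and (150,365)), so the clamp positions are confirmed.

>>> step_arm:
  deltas:
    - [0,0,0,-3,0,0,0]
    - [0,0,0,-3,0,0,0]
    - [0,-1.98,2.84,0,0,0,0.037]
    - [0,-1.98,2.84,0,0,0,0]
    - [0,-1.98,2.84,0,0,0,0]
    - [0,-1.98,2.84,0,0,0,0]
    - [0,-1.98,2.84,0,0,0,0]
    - [0,-1.98,2.84,0,0,0,0]
    - [0,0,0,0,0,0,0]
    - [0,0,0,0,0,0,0]

```text
t: 40.45
tool_pos: [0.626, -0.0313, 0.1451]
tcp_rot: [0.0, 0.034, 0.999, 0.001]
wrist_force: [0.4, 0.0, -0.5]
finger_gap: 0.112
grip_force: 98.3
```

```bash
cat > hold.py <<'E'
from h import *
import sys
s=sense();c=get_calibration("wrist");im=capture("wrist");print(s["qpos"].round(2),s["tool_pos"].round(4),s["tcp_rot"].round(3))
h=cv2.cvtColor(im,cv2.COLOR_BGR2HSV);m=cv2.inRange(h,(5,50,70),(21,200,255))
# stick end nearest the camera (tool +x): column band about the centre line
p=proj(c,s["tool_pos"]+quat(s).apply([.04,0,-.003])); u=int(p[0])
z=s["tool_pos"][2]+.003+.007
n,l,st,ce=cv2.connectedComponentsWithStats(m); i=l[int(p[1]),u]
print("blob",st[i].tolist(),ce[i].round(0))
for d in(.07,.075,.08,.085): print(d,proj(c,s["tool_pos"]+quat(s).apply([d,0,-.010])).round(0))
E
python3 hold.py; python3 -c "
from h import *
goto([.620,-.0303,.055],np.radians(85.8))"
```

```text
[ 0.76  0.51 -1.    1.59  0.45  1.28  1.2 ] [ 0.626  -0.0313  0.1451] [0.    0.034 0.999 0.001]
blob [0, 0, 512, 384, 172222] [244. 192.]
0.07 [253. 113.]
0.075 [253.  99.]
0.08 [253.  86.]
0.085 [253.  71.]
shift cm [np.float64(0.56), np.float64(0.34), np.float64(8.99), ('turn tz', np.float64(0.002))] tilt fix [-0. -0.  0.] ytool deg 85.9 q7 1.2 t 40.5
```

>>> step_arm:
  deltas:
    - [0,0,0,1.5,0,0,0]
    - [0,0,0,1.5,0,0,0]
    - [0,0,0,0,0,0,0]
    - [0,0,0,0,0,0,0]
    - [0,0,0,0,0,0,0]
    - [0,0,0,0,0,0,0]
    - [0,0,0,0,0,0,0]
    - [0,0,0,0,0,0,0]
    - [0,0,0,0,0,0,0]
    - [0,0,0,0,0,0,0]

```text
t: 41.33
tool_pos: [0.6255, -0.0348, 0.115]
tcp_rot: [0.0, 0.037, 0.999, -0.0]
wrist_force: [0.0, -0.3, -0.3]
finger_gap: 0.121
grip_force: 98.3
```

```bash
python3 - <<'E'
from h import *
goto([.620,-.0303,.055],np.radians(85.8))
s=sense();c=get_calibration("wrist");im=capture("wrist");cv2.imwrite("pics/hold1.png",im)
print(im[55:140:2,252].tolist())
for d in(.07,.075,.08,.085): print(d,proj(c,s["tool_pos"]+quat(s).apply([d,0,-.010])).round(0))
E
```

```text
shift cm [np.float64(0.59), np.float64(0.41), np.float64(6.0), ('turn tz', np.float64(-0.0))] tilt fix [-0.  0. -0.] ytool deg 85.8 q7 1.18 t 41.33
[[38, 37, 39], [38, 38, 39], [38, 39, 40], [38, 38, 40], [38, 39, 41], [37, 37, 38], [37, 37, 39], [37, 37, 39], [37, 38, 38], [38, 38, 39], [37, 37, 39], [40, 41, 47], [98, 135, 171], [158, 220, 245], [163, 223, 245], [163, 224, 245], [163, 223, 245], [163, 224, 245], [164, 224, 245], [163, 224, 245], [163, 223, 245], [164, 225, 245], [167, 227, 245], [168, 228, 245], [168, 228, 245], [167, 228, 245], [168, 229, 245], [168, 229, 245], [168, 228, 245], [168, 229, 245], [168, 229, 245], [168, 229, 245], [168, 228, 245], [168, 228, 245], [169, 228, 245], [168, 228, 245], [168, 228, 245], [169, 228, 245], [168, 228, 245], [168, 228, 245], [168, 228, 245], [168, 228, 245], [168, 228, 245]]
0.07 [253. 113.]
0.075 [253.  99.]
0.08 [253.  86.]
0.085 [253.  71.]
```

>>> step_arm:
  deltas:
    - [0,0.45,0.41,0,0,0,0]
    - [0,0,0,1.3,0,0,0]
    - [0,0,0,1.0,0,0,0]
    - [0,0,0,1.0,0,0,0]
    - [0,0,0,0,0,0,0]
    - [0,0,0,0.5,0,0,0]
    - [0,0,0,0.5,0,0,0]
    - [0,0,0,0.5,0,0,0]
    - [0,0,0,0.5,0,0,0]
    - [0,0,0,0.5,0,0,0]
  grip_force: 120

```text
t: 42.22
tool_pos: [0.6239, -0.03, 0.0602]
tcp_rot: [0.003, 0.037, 0.999, -0.0]
wrist_force: [-4.8, 0.1, 39.8]
finger_gap: 0.096
grip_force: 127.5
```

>>> step_arm:
  deltas:
    - [0,0,0,0.4,0,0,0]
    - [0,0,0,0.4,0,0,0]
    - [0,0,0,0.3,0,0,0]
    - [0,0,0,0,0,0,0]
    - [0,0,0,0,0,0,0]
    - [0,0,0,0,0,0,0]
    - [0,0,0,0,0,0,0]
    - [0,0,0,0,0,0,0]
    - [0,0,0,0,0,0,0]
    - [0,0,0,0,0,0,0]

```text
t: 43.05
tool_pos: [0.6206, -0.0306, 0.0456]
tcp_rot: [-0.001, 0.037, 0.999, -0.0]
wrist_force: [0.1, 0.4, -1.3]
finger_gap: 0.103
grip_force: 291.4
```

```bash
cat > st.py <<'E'
from h import *
s=sense();c=get_calibration("wrist");im=capture("wrist");cv2.imwrite("pics/st.png",im)
print(s["tool_pos"].round(4),s["grip_force"],s["finger_gap"],s["wrist_force"].round(1))
g=im[:,:,2].astype(int)
col=g[40:200,250:255].mean(1);e=np.argmax(col>110)+40;print("end row",e)
for r in(e+4,e+10,e+30,e+60,e+80):
    row=im[r,200:305].astype(int);sat=row[:,2]-row[:,0]
    print(r,"R",row[::3,2].tolist())
for d in(.07,.08,.09):
    for dz in(0,-.005,-.01,-.015): 
        A=proj(c,s["tool_pos"]+quat(s).apply([d,-.007,dz]));B=proj(c,s["tool_pos"]+quat(s).apply([d,.007,dz]));print(d,dz,A.round(1),round(B[0]-A[0],1))
E
python3 st.py
```

```text
[ 0.6206 -0.0306  0.0456] 291.36758795008063 0.10309774474494936 [ 0.1  0.4 -1.3]
end row 131
135 R [38, 38, 39, 38, 39, 39, 38, 39, 38, 38, 142, 241, 240, 245, 245, 245, 245, 245, 245, 245, 245, 231, 210, 174, 26, 29, 29, 28, 32, 29, 30, 29, 29, 29, 28]
141 R [136, 136, 138, 140, 140, 140, 141, 140, 140, 141, 175, 241, 240, 245, 245, 245, 245, 245, 245, 245, 245, 231, 209, 199, 130, 131, 131, 133, 131, 132, 137, 137, 130, 131, 131]
161 R [245, 245, 245, 245, 245, 245, 245, 245, 139, 115, 136, 240, 240, 245, 245, 245, 245, 245, 245, 245, 245, 233, 219, 163, 82, 78, 102, 117, 172, 220, 245, 245, 234, 200, 201]
191 R [245, 245, 245, 245, 245, 245, 207, 104, 105, 104, 104, 137, 238, 243, 245, 245, 245, 245, 245, 245, 245, 236, 222, 163, 106, 109, 109, 108, 113, 244, 245, 245, 245, 245, 245]
211 R [214, 198, 197, 196, 196, 196, 197, 197, 197, 196, 195, 166, 224, 243, 245, 245, 245, 245, 245, 245, 245, 236, 221, 200, 211, 215, 216, 217, 211, 172, 141, 137, 138, 139, 144]
0.07 0 [235.8 111. ] 33.9
0.07 -0.005 [235.2 112. ] 35.2
0.07 -0.01 [234.7 113. ] 36.4
0.07 -0.015 [234.  114.2] 37.8
0.08 0 [235.4  85.5] 34.7
0.08 -0.005 [234.9  85.6] 36.0
0.08 -0.01 [234.3  85.7] 37.4
0.08 -0.015 [233.6  85.8] 38.8
0.09 0 [235.1  58.8] 35.6
0.09 -0.005 [234.5  57.9] 36.9
0.09 -0.01 [233.9  56.9] 38.3
0.09 -0.015 [233.2  55.9] 39.8
```

```bash
python3 - <<'E'
from h import *
im=cv2.imread("pics/hold1.png")
for r in(85,100,135,161,211):
    row=im[r,200:305].astype(int);print(r,row[::3,2].tolist())
a=np.mean([capture("side") for _ in range(4)],0).astype(np.uint8)
w=cv2.imread("pics/st.png")
cv2.imwrite("pics/last.png",np.hstack([cv2.resize(w[60:360,100:400],(400,400)),cv2.resize(a[165:255,165:255],(400,400),interpolation=cv2.INTER_CUBIC)]))
E
```

```text
85 [39, 40, 37, 39, 41, 39, 40, 41, 39, 40, 40, 220, 239, 242, 245, 245, 245, 245, 245, 245, 245, 229, 209, 120, 37, 40, 38, 40, 41, 40, 39, 40, 34, 30, 28]
100 [39, 39, 40, 38, 39, 39, 40, 38, 38, 40, 38, 220, 239, 243, 245, 245, 245, 245, 245, 245, 245, 234, 222, 134, 39, 40, 34, 29, 30, 28, 30, 30, 31, 28, 31]
135 [166, 174, 232, 245, 245, 245, 245, 245, 245, 245, 245, 245, 239, 241, 245, 245, 245, 245, 245, 245, 245, 231, 226, 194, 84, 176, 197, 200, 202, 202, 202, 204, 245, 245, 245]
161 [245, 245, 245, 245, 245, 245, 245, 245, 245, 245, 245, 245, 239, 240, 245, 245, 245, 245, 245, 245, 245, 227, 224, 146, 129, 129, 129, 147, 201, 203, 203, 235, 245, 245, 245]
211 [245, 245, 245, 245, 245, 245, 245, 245, 245, 225, 184, 186, 238, 238, 245, 245, 245, 245, 245, 245, 245, 225, 224, 163, 164, 147, 178, 183, 183, 184, 184, 184, 183, 184, 183]
```

View pics/last.png

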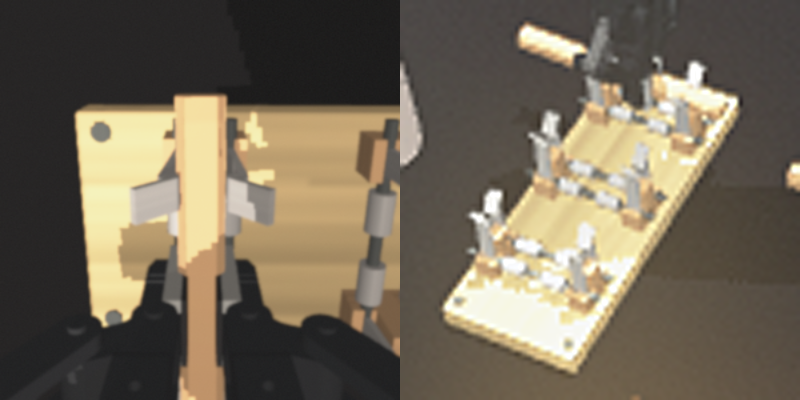

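The stick went in between the lips but slid about 19 mm toward +x: its near end is at (200,95) in the wrist crop, just past the board edge. I'll press to check it is seated, then drag it back while still gripping.

>>> step_arm:
  deltas:
    - [0,0,0,0.2,0,0,0]
    - [0,0,0,0.1,0,0,0]
    - [0,0,0,0,0,0,0]
    - [0,0,0,0,0,0,0]
    - [0,0,0,0,0,0,0]
    - [0,0,0,0,0,0,0]
    - [0,0,0,0,0,0,0]
    - [0,0,0,0,0,0,0]
    - [0,0,0,0,0,0,0]
    - [0,0,0,0,0,0,0]

```text
t: 44.13
tool_pos: [0.6208, -0.0304, 0.0422]
tcp_rot: [-0.0, 0.037, 0.999, 0.0]
wrist_force: [2.0, 0.8, -3.3]
finger_gap: 0.095
grip_force: 280.8
```

```bash
python3 st.py | head -3
```

```text
[ 0.6208 -0.0304  0.0422] 280.8189880851023 0.0952315592530411 [ 2.   0.8 -3.3]
end row 83
87 R [40, 40, 41, 39, 39, 39, 41, 40, 39, 40, 39, 40, 47, 221, 243, 242, 203, 193, 194, 193, 194, 194, 194, 194, 194, 160, 154, 77, 27, 31, 30, 28, 29, 29, 28]
```

```bash
cat > ed.py <<'E'
from h import *
import sys
def edges(f,rows):
    im=cv2.imread(f) if isinstance(f,str) else f; h=cv2.cvtColor(im,cv2.COLOR_BGR2HSV)
    for r in rows:
        d=np.abs(np.diff(im[r].astype(int).sum(1)));x=[int(i) for i in np.where(d>70)[0] if 190<i<320]; print(r,x)
if __name__=="__main__":
    for f in sys.argv[1:]: print(f);edges(f,(84,88,94,100,110,120,130,170,200))
E
python3 ed.py pics/hold1.png pics/st.png; python3 - <<'E'
import cv2,numpy as np
w=cv2.imread("pics/st.png")
g=cv2.resize(cv2.cvtColor(w,cv2.COLOR_BGR2GRAY)[76:220,200:310],(44,36),interpolation=cv2.INTER_AREA)
ch=" .:-=+*#%@"
for r in g: print("".join(ch[min(9,int(v)//26)] for v in r))
E
```

```text
pics/hold1.png
84 [231, 232, 268, 269]
88 [231, 232, 268, 269]
94 [231, 232, 268, 269, 270]
100 [231, 232, 268, 269]
110 [231, 232, 233, 268, 269, 270]
120 []
130 [195, 196, 205, 206, 267, 268, 269, 294, 306]
170 [293]
200 [191, 192, 228, 266, 267]
pics/st.png
84 [236, 237, 238, 239]
88 [236, 237, 238, 280, 281]
94 [236, 237, 238, 279, 280]
100 [236, 237, 238, 254, 279, 280]
110 [236, 237, 238, 255, 278, 279, 280]
120 [236, 237, 238, 277, 278, 279]
130 [235, 236, 237, 238, 262, 277, 278]
170 [230, 236, 237, 292, 297]
200 [232, 233, 235, 236, 279, 280]
............................................
...............:---:::::::::................
...............+%%#*++++++++++==:...........
...............+%%#**********+==:...........
...............+%%#**********+==:...........
...............+%%%%%#*******+==:...........
..............:+%%%%%%*******+==............
..............:+%%%%%%*******++=............
..............:*%%%%%%#******++=............
..............:*%%%%%%#******++=............
..............:*%%%%%%#******++-............
..............:*%%%%%%%%%****++-............
..
[... 377 characters left out ...]
%%%%%%%%%#*+++***********
@@@@@@@@%+--==+#%%%%%%%%%%%%#*+--=*#%%%#****
@@@@@@@@%#**+=+#%%%%%%%%%%%%#**+=+*#%@%#****
@@@@@@@@%%%%*=+#%%%%%%%%%%%%#****##*#%%#****
%%%%%%%%%%%%+=+#%%%%%%%%%%%%#***************
%%%%%%%%%%#+=-+#%%%%%%%%%%%%#*++************
%%%%%%%%%#+=--+#%%%%%%%%%%%%**==+***********
%%%%%%%%#+=---+%%%%%%%%%%%%%**===***********
%%%%%%%#=-----+%%%%%%%%%%%%%**====**#%%%%%**
%%%%%%%+=--==-+%%%%%%%%%%%%%+=====+*%%%%%%#*
%%%%%#*+++***=+%%%%%%%%%%%%###*+==+#%%%%##**
#**+***######++%%%%%%%%%%%%##%%#*+===+++****
*############++%%%%%%%%%%%%##%%%%#*+++====+*
#############*#%%%%%%%%%%%%##%%%%%*+++++++**
############**#%%%%%%%%%%%%##%%%%%*++++++++*
############**#%%%%%%%%%%%%######%*+++++++**
```

>>> step_arm:
  deltas:
    - [0,0,0,0,0,0,0]
    - [0,0,0,0,0,0,0]
    - [0,0,0,-0.2,0,0,0]
    - [0,0,0,-0.2,0,0,0]
    - [0,0,0,-0.2,0,0,0]
    - [0,0,0,-0.2,0,0,0]
    - [0,0,0,0,0,0,0]
    - [0,0,0,0,0,0,0]
    - [0,0,0,0,0,0,0]
    - [0,0,0,0,0,0,0]
  grip_force: 20

```text
t: 45.02
tool_pos: [0.6219, -0.0304, 0.0518]
tcp_rot: [0.001, 0.037, 0.999, -0.0]
wrist_force: [0.2, 1.2, 1.3]
finger_gap: 0.137
grip_force: 88.9
```

```bash
python3 st.py | head -2; python3 ed.py pics/st.png
```

```text
[ 0.6219 -0.0304  0.0518] 88.88282441999763 0.13724019630077616 [0.2 1.2 1.3]
end row 73
pics/st.png
84 [230, 231, 232, 272, 273]
88 [230, 231, 232, 256, 271, 272, 273]
94 [230, 231, 232, 256, 271, 272, 273]
100 [231, 232, 271, 272, 273]
110 [231, 232, 263, 271, 272]
120 [231, 232, 263, 270, 271, 272]
130 [231, 232, 264, 270, 271, 272]
170 [227, 228, 232, 233, 264, 269, 270]
200 [287, 288]
```

The stick is still on the noses (axis about 69 mm up), now about 17 mm behind the TCP and held deep in the pads. I push again at full grip.

>>> step_arm:
  deltas:
    - [0,0,0,0,0,0,0]
    - [0,0,0,0,0,0,0]
    - [0,0,0,0,0,0,0]
    - [0,0,0,0.3,0,0,0]
    - [0,0,0,0.3,0,0,0]
    - [0,0,0,0.3,0,0,0]
    - [0,0,0,0.3,0,0,0]
    - [0,0,0,0,0,0,0]
    - [0,0,0,0,0,0,0]
    - [0,0,0,0,0,0,0]
  grip_force: 120

```text
t: 45.9
tool_pos: [0.6213, -0.0306, 0.0439]
tcp_rot: [-0.0, 0.037, 0.999, -0.002]
wrist_force: [-12.5, -1.4, 34.9]
finger_gap: 0.129
grip_force: 122.6
```

```bash
python3 st.py | head -2; python3 ed.py pics/st.png
```

```text
[ 0.6213 -0.0306  0.0439] 122.6291552837938 0.1291049548717151 [-12.5  -1.4  34.9]
end row 73
pics/st.png
84 [230, 231, 232, 255, 272]
88 [230, 231, 232, 255, 271, 272, 273]
94 [230, 231, 232, 256, 271, 272, 273]
100 [230, 231, 232, 256, 271, 272]
110 [231, 232, 262, 271, 272]
120 [231, 232, 263, 270, 271, 272]
130 [231, 232, 270, 271, 272]
170 [230, 231, 264, 269, 270, 275, 279]
200 [246, 286, 287]
```

>>> step_arm:
  deltas:
    - [0,0,0,0.2,0,0,0]
    - [0,0,0,0,0,0,0]
    - [0,0,0,0,0,0,0]
    - [0,0,0,0,0,0,0]
    - [0,0,0,0,0,0,0]
    - [0,0,0,0,0,0,0]
    - [0,0,0,0,0,0,0]
    - [0,0,0,0,0,0,0]
    - [0,0,0,0,0,0,0]
    - [0,0,0,0,0,0,0]

```text
t: 46.78
tool_pos: [0.6214, -0.0306, 0.0438]
tcp_rot: [-0.0, 0.037, 0.999, -0.003]
wrist_force: [-17.6, -2.6, 46.1]
finger_gap: 0.131
grip_force: 124.0
```

```bash
python3 st.py | head -2; python3 ft.py | head -1; python3 ed.py pics/st.png | head -5;  python3 - <<'E'
import cv2,numpy as np
w=cv2.imread("pics/st.png")
g=cv2.resize(cv2.cvtColor(w,cv2.COLOR_BGR2GRAY)[70:290,150:360],(84,44),interpolation=cv2.INTER_AREA)
ch=" .:-=+*#%@"
for r in g: print("".join(ch[min(9,int(v)//26)] for v in r))
E
```

```text
[ 0.6214 -0.0306  0.0438] 124.04469556175172 0.1308742923530437 [-17.6  -2.6  46.1]
end row 73
[-16.9  -1.9  45.6] [-0.51  3.81 -0.  ] [ 0.6214 -0.0306  0.0438]
pics/st.png
84 [230, 231, 232, 255, 272, 273]
88 [230, 231, 232, 255, 271, 272, 273]
94 [230, 231, 232, 271, 272, 273]
100 [230, 231, 232, 271, 272]
................................:-=====-------:::...................................
................................-##%%%%%******+==:..................................
................................-##%%%%%##****+==:..................................
................................-##%%%%%%%***++==:..................................
................................:#%%%%%%%%#***++=:..................................
................................:#%%%%%%%%#***++=:..................................
................................-##%%%%%%%%%%*++=:..................................
................................:##%%%%%%%%%%*++=...................................
................................:*#%%%%%%%%%%#++=...................................
.........................
[... 2249 characters left out ...]
++++++++++++++++++++
.....:#%%%%%%%%#++++++++++=======+##%%%#****+++=---====+++++++++++++++++++++++++++++
.....:#%%%%%%%%%++++++++-...:----=++*##*****+++=----:...-=++++++++++++++++++++++++++
.....:*%%%%%%%%%******+:....:----::=+*******+=::----:....:+*************************
......*%%%%%%%%%#****+-.....-----:.=+*******+=.:-----.....-+++++++++++**************
......+%%%%%%%%%%%##**:....:-----:.=+*******+=..-----:....:+++++++++++++++++++++++++
......=%%%%%%%%%%%%%%*.....:-----..=+*******+=..-----:.....-++++++++++++++++++++++++
......-#%%%%%%%%%%%%#-.....:-----..=+*******+=..------.....:=++++++++++++++++++++++-
......:*%%%%%%%%%%%#=.......:-=+=:.=+*******+=.:=++-::......-=++++++++++++++++++++=-
```

In the coarse picture the clamp noses now cover the stick's sides and the TCP is stiff at 43.8 mm under 46 N, so it is seated. I'll relieve the force and release.

>>> step_arm:
  deltas:
    - [0,0,0,-0.3,0,0,0]
    - [0,0,0,-0.2,0,0,0]
    - [0,0,0,0,0,0,0]
    - [0.25,0,0,0,0,0,0]
    - [0.4,0,0,0,0,0,0]
    - [0.4,0,0,0,0,0,0]
    - [0.4,0,0,-1,0,0,0]
    - [0.4,0,0,-3,0,0,0]
    - [0.4,0,0,-3,0,0,0]
    - [0.4,0,0,-3,0,0,0]

```text
t: 47.67
tool_pos: [0.6206, -0.0303, 0.1428]
tcp_rot: [-0.001, 0.037, 0.999, 0.0]
wrist_force: [1.0, -0.3, -0.2]
finger_gap: 0.403
grip_force: 0.0
```

>>> step_arm:
  deltas:
    - [0.4,0,0,-3,0,0,0]
    - [0.4,0,0,-3,0,0,0]
    - [0.4,0,0,-2,0,0,0]
    - [0.4,0,0,0,0,0,0]
    - [0.4,0,0,0,0,0,0]
    - [0.4,0,0,0,0,0,0]
    - [0.4,0,0,0,0,0,0]
    - [0.4,0,0,0,0,0,0]
    - [0.4,0,0,0,0,0,0]
    - [0.4,0,0,0,0,0,0]

```text
t: 48.5
tool_pos: [0.6209, -0.0305, 0.221]
tcp_rot: [-0.001, 0.037, 0.999, 0.0]
wrist_force: [0.7, 0.5, -0.0]
finger_gap: 0.4
grip_force: 0.0
```

```bash
cat > asc.py <<'E'
from h import *
def show(g,w,h_):
    g=cv2.resize(g,(w,h_),interpolation=cv2.INTER_AREA); ch=" .:-=+*#%@"
    for r in g: print("".join(ch[min(9,int(v)//26)] for v in r))
def seated(j,draw=True):
    """wrist view of clamp j: predicted stick ends at home, profile along the stick"""
    c=get_calibration("wrist");im=capture("wrist");cv2.imwrite("pics/seat.png",im)
    a=np.radians(-4.2);X=np.array([np.cos(a),np.sin(a)]);Y=np.array([-X[1],X[0]]);o=np.array([.6255,.0445])+.075*j*Y
    p=[proj(c,[*(o+x*X),.065]) for x in(-.08,.08)];print("pred ends px",np.round(p,0).tolist())
    q=[proj(c,[*(o+x*X),.065]) for x in np.arange(-.11,.111,.002)]
    v=[int(im[int(round(b)),int(round(u))].mean()) if 0<=b<384 and 0<=u<512 else -1 for u,b in q]; print(v)
    (u0,v0),(u1,v1)=p; lo=int(min(v0,v1))-20;hi=int(max(v0,v1))+20;uc=int((u0+u1)/2)
    if draw: show(cv2.cvtColor(im,cv2.COLOR_BGR2GRAY)[max(lo,0):hi,max(0,uc-45):uc+45],60,56)
E
python3 -c "
from asc import *
seated(-1)"; python3 bl.py
```

```text
pred ends px [[252.0, 84.0], [252.0, 253.0]]
[143, 75, 35, 37, 37, 38, 37, 36, 38, 38, 39, 37, 37, 90, 202, 210, 210, 212, 213, 213, 213, 213, 213, 213, 213, 213, 213, 213, 213, 213, 213, 213, 213, 213, 213, 213, 213, 213, 213, 213, 213, 213, 212, 213, 213, 212, 213, 212, 212, 212, 212, 212, 212, 213, 212, 212, 212, 206, 151, 150, 151, 150, 150, 150, 149, 150, 150, 150, 150, 150, 146, 180, 209, 208, 208, 211, 211, 211, 211, 211, 211, 211, 211, 211, 211, 211, 210, 211, 211, 211, 210, 210, 211, 188, 128, 37, 38, 38, 38, 39, 37, 37, 36, 38, 37, 37, 38, 37, 37, 37, 38]
............................................................
............................................................
............................................................
............................................................
........................:-=========-:.......................
........................-*#%%%%%%%#*=:......................
........................-*#%%%%%%%#*=:......................
........................-*#%%%%%%%#*=.......................
........................-*#%%%%%%%#*-...
[... 2338 characters left out ...]

........................-*#%%%%%%#+:........................
:::.....................-*#%%%%%%#+:......................::
=-:.....................-+#%%%%%%#=:......................--
-:.......................:-------:........................:-
-:.........................................................:
:...........................................................
............................................................
............................................................
............................................................
side ctr [821.9 159.3] size [ 15.3 120.5] ang 142.0
top ctr [428.3 -31.2] size [170.2  24.4] ang 3.7
top ctr [406.  184.4] size [172.4  25.2] ang 35.6
```

Clamp 0 holds the first stick, level, with its middle about 3 mm off. Next is the middle blank.

```bash
python3 - <<'E'
from h import *
goto([.4278,-.0315,.003],np.radians(91.7))
print(sense()["qpos"].round(2))
E
```

```text
shift cm [np.float64(19.28), np.float64(-1.53), np.float64(21.88), ('turn tz', np.float64(-0.103))] tilt fix [-0.  0. -0.] ytool deg 85.8 q7 1.23 t 48.85
[ 0.79  0.45 -1.04  1.51  0.39  1.4   1.23]
```

>>> step_arm:
  deltas:
    - [0.5,3.21,-0.25,0,0,0,0]
    - [0.5,3.21,-0.25,0,0,0,0]
    - [0.5,3.21,-0.25,0,0,0,0]
    - [0.5,3.21,-0.26,0,0,0,0]
    - [0.5,3.22,-0.26,0,0,0,0]
    - [0.5,3.22,-0.26,0,0,0,0]
    - [0.5,0,0,2,0,0,-0.1]
    - [0.5,0,0,3,0,0,0]
    - [0.5,0,0,3,0,0,0]
    - [0.5,0,0,0,0,0,0]

```text
t: 49.68
tool_pos: [0.4278, -0.0314, 0.1384]
tcp_rot: [-0.004, -0.014, 1.0, -0.0]
wrist_force: [-1.8, 0.1, 0.7]
finger_gap: 0.502
grip_force: 0.0
```

>>> step_arm:
  deltas:
    - [0.5,0,0,2,0,0,0]
    - [0.5,0,0,2,0,0,0]
    - [0.5,0,0,0,0,0,0]
    - [0.5,0,0,0,0,0,0]
    - [0.5,0,0,0,0,0,0]
    - [0.5,0,0,0,0,0,0]
    - [0.5,0,0,0,0,0,0]
    - [0.5,0,0,0,0,0,0]
    - [0.5,0,0,0,0,0,0]
    - [0.5,0,0,0,0,0,0]

```text
t: 50.52
tool_pos: [0.4317, -0.0318, 0.1024]
tcp_rot: [-0.0, -0.013, 1.0, -0.0]
wrist_force: [-0.2, -0.0, -0.9]
finger_gap: 0.5
grip_force: 0.0
```

```bash
python3 - <<'E'
from h import *
goto([.4278,-.0315,.003],np.radians(91.7))
s=sense();print(s["qpos"].round(2),s["tool_pos"])
E
python3 bl.py
```

```text
shift cm [np.float64(0.39), np.float64(0.05), np.float64(9.94), ('turn tz', np.float64(-0.003))] tilt fix [-0.001 -0.001 -0.   ] ytool deg 91.5 q7 1.62 t 50.52
[ 1.27  0.01 -1.24  2.09  0.02  1.05  1.62] [ 0.4317429  -0.03178515  0.10236541]
wrist ctr [428.4 -31.5] size [166.1  17.5] ang 2.4
side ctr [821.9 159.3] size [ 15.3 120.5] ang 142.0
top ctr [406.6 185. ] size [170.7  25.1] ang 35.5
```

>>> step_arm:
  deltas:
    - [0.5,0.33,0.03,1.5,0,0,-0.008]
    - [0.5,0,0,1.5,0,0,0]
    - [0.5,0,0,1.5,0,0,0]
    - [0.5,0,0,1.5,0,0,0]
    - [0.5,0,0,1.5,0,0,0]
    - [0.5,0,0,1.0,0,0,0]
    - [0.5,0,0,0.8,0,0,0]
    - [0.5,0,0,0.5,0,0,0]
    - [0.5,0,0,0,0,0,0]
    - [0.5,0,0,0,0,0,0]

```text
t: 51.65
tool_pos: [0.4284, -0.0313, 0.0043]
tcp_rot: [-0.0, -0.017, 1.0, -0.0]
wrist_force: [0.2, -0.5, 0.0]
finger_gap: 0.499
grip_force: 0.0
```

```bash
python3 - <<'E'
from h import *
goto([.4278,-.0315,.003],np.radians(92.2))
s=sense();print(s["qpos"].round(2),s["tool_pos"])
E
```

```text
shift cm [np.float64(0.06), np.float64(-0.01), np.float64(0.13), ('turn tz', np.float64(-0.003))] tilt fix [-0.    -0.001  0.   ] ytool deg 92.0 q7 1.34 t 51.65
[ 1.07  0.29 -1.13  2.18  0.34  0.87  1.34] [ 0.42842574 -0.03133895  0.00431229]
```

>>> step_arm:
  deltas:
    - [0.5,0,0,0.2,0,0,0]
    - [0.5,0,0,0,0,0,0]
    - [0,0,0,0,0,0,0]
    - [0,0,0,0,0,0,0]
    - [0,0,0,0,0,0,0]
    - [0,0,0,0,0,0,0]
    - [0,0,0,0,0,0,0]
    - [0,0,0,-1.5,0,0,0]
    - [0,0,0,-2,0,0,0]
    - [0,0,0,-2,0,0,0]
  grip_force: 100

```text
t: 52.48
tool_pos: [0.4277, -0.0309, 0.0574]
tcp_rot: [-0.001, -0.018, 1.0, 0.001]
wrist_force: [-0.6, -0.1, 0.4]
finger_gap: 0.126
grip_force: 98.1
```

>>> step_arm:
  deltas:
    - [0,0,0,-2,0,0,0]
    - [0,0,0,-2,0,0,0]
    - [0,0,0,-2,0,0,0]
    - [0,-3,1,0,0,0,0]
    - [0,-3,1,0,0,0,0]
    - [0,0,0,0,0,0,0.1]
    - [0,0,0,0,0,0,0]
    - [0,0,0,0,0,0,0]
    - [0,0,0,0,0,0,0]
    - [0,0,0,0,0,0,0]

```text
t: 53.32
tool_pos: [0.476, -0.0138, 0.1173]
tcp_rot: [-0.003, 0.031, 1.0, -0.002]
wrist_force: [-0.7, 0.1, -0.5]
finger_gap: 0.127
grip_force: 98.2
```

```bash
python3 - <<'E'
from h import *
goto([.6255,.0445,.12],np.radians(85.8))
s=sense();print(s["qpos"].round(2),s["tool_pos"],s["finger_gap"])
E
```

```text
shift cm [np.float64(-14.56), np.float64(6.76), np.float64(-0.38), ('turn tz', np.float64(0.011))] tilt fix [-0.005 -0.005  0.   ] ytool deg 86.4 q7 1.29 t 53.32
[ 1.16  0.22 -1.28  1.97  0.24  1.12  1.29] [ 0.47597846 -0.01382863  0.11733884] 0.12685520095795533
```

>>> step_arm:
  deltas:
    - [0,-2.4,1.12,0,0,0,0.011]
    - [0,-2.4,1.12,0,0,0,0]
    - [0,-2.4,1.12,0,0,0,0]
    - [0,-2.4,1.12,0,0,0,0]
    - [0,-2.4,1.12,0,0,0,0]
    - [0,-2.4,1.12,0,0,0,0]
    - [0,0,0,0,0,0,0]
    - [0,0,0,0,0,0,0]
    - [0,0,0,0,0,0,0]
    - [0,0,0,0,0,0,0]

```text
t: 54.15
tool_pos: [0.6241, 0.0423, 0.1166]
tcp_rot: [-0.003, 0.037, 0.999, -0.002]
wrist_force: [-0.4, -0.1, 0.4]
finger_gap: 0.122
grip_force: 98.2
```

```bash
cat > pre.py <<'E'
from h import *
import sys
j=int(sys.argv[1]);a=np.radians(-4.2);o=np.array([.6255,.0445])+.075*j*np.array([np.sin(-a),np.cos(a)])
goto([*o,.07],np.radians(85.8))
s=sense();c=get_calibration("wrist");im=capture("wrist");print(s["tool_pos"].round(4),s["finger_gap"].round(3),s["qpos"].round(2))
col=im[40:200,247:257,2].astype(int).min(1); r=np.where(col>110)[0]
p=[proj(c,s["tool_pos"]+quat(s).apply([d,0,-.010]))[1] for d in(.06,.07,.08,.09,.1)]
e=40+r[0]; print("end row",e,"d",round(float(np.interp(-e,[-x for x in p],[.06,.07,.08,.09,.1])),4))
E
python3 pre.py 0
```

```text
shift cm [np.float64(-0.15), np.float64(0.24), np.float64(4.65), ('turn tz', np.float64(-0.002))] tilt fix [-0.003 -0.006  0.   ] ytool deg 85.7 q7 1.02 t 54.15Traceback (most recent call last):
  File "pre.py", line 5, in <module>
    s=sense();c=get_calibration("wrist");im=capture("wrist");print(s["tool_pos"].round(4),s["finger_gap"].round(3),s["qpos"].round(2))
                                                                                          ^^^^^^^^^^^^^^^^^^^^^
AttributeError: 'float' object has no attribute 'round'
```

```bash
sed -i 's/s\["finger_gap"\].round(3)/round(s["finger_gap"],3)/' pre.py; python3 pre.py 0
```

```text
shift cm [np.float64(-0.14), np.float64(0.25), np.float64(4.64), ('turn tz', np.float64(-0.002))] tilt fix [-0.003 -0.006  0.   ] ytool deg 85.7 q7 1.02 t 54.2
[0.6241 0.0423 0.1164] 0.129 [ 0.67  0.58 -1.05  1.62  0.52  1.26  1.02]
end row 82 d 0.0813
```

>>> step_arm:
  deltas:
    - [0,-0.15,0.24,0,-0.003,-0.006,0]
    - [0,0,0,1,0,0,0]
    - [0,0,0,1,0,0,0]
    - [0,0,0,1,0,0,0]
    - [0,0,0,0.6,0,0,0]
    - [0,0,0,0.5,0,0,0]
    - [0,0,0,0,0,0,0]
    - [0,0,0,0,0,0,0]
    - [0,0,0,0,0,0,0]
    - [0,0,0,0,0,0,0]

```text
t: 55.08
tool_pos: [0.6267, 0.0458, 0.0749]
tcp_rot: [0.0, 0.037, 0.999, 0.001]
wrist_force: [-0.6, 0.0, -0.2]
finger_gap: 0.131
grip_force: 98.3
```

```bash
python3 pre.py 0; python3 ft.py | head -1
```

```text
shift cm [np.float64(0.11), np.float64(-0.14), np.float64(0.49), ('turn tz', np.float64(-0.001))] tilt fix [ 0.001  0.    -0.   ] ytool deg 85.7 q7 0.99 t 55.08
[0.6267 0.0458 0.0749] 0.131 [ 0.65  0.62 -1.02  1.65  0.56  1.19  0.99]
end row 82 d 0.0813
[ 0.2 -0.5 -0.9] [-0.14  0.03 -0.02] [0.6268 0.0458 0.075 ]
```

>>> step_arm:
  deltas:
    - [0,0,-0.12,0.2,0,0,0]
    - [0,0,0,0.2,0,0,0]
    - [0,0,0,0,0,0,0]
    - [0.22,0,0,0,0,0,0]
    - [0.28,0,0,0,0,0,0]
    - [0.28,0,0,0,0,0,0]
    - [0.28,0,0,0.6,0,0,0]
    - [0.28,0,0,0.6,0,0,0]
    - [0.28,0,0,0.6,0,0,0]
    - [0.28,0,0,0,0,0,0]

```text
t: 55.97
tool_pos: [0.6253, 0.0444, 0.0508]
tcp_rot: [-0.002, 0.037, 0.999, 0.001]
wrist_force: [-0.5, 0.1, -0.1]
finger_gap: 0.278
grip_force: 0.0
```

>>> step_arm:
  deltas:
    - [0.28,0,0,0,0,0,0]
    - [0,0,0,0,0,0,0]
    - [0,0,0,0,0,0,0]
    - [0,0,0,0,0,0,0]
    - [0,0,0,0,0,0,0]
    - [0,0,0,0,0,0,0]
    - [0,0,0,0,0,0,0]
    - [0,0,0,0,0,0,0]
    - [0,0,0,0,0,0,0]
    - [0,0,0,0,0,0,0]
  grip_force: 120

```text
t: 56.8
tool_pos: [0.6267, 0.0448, 0.053]
tcp_rot: [0.0, 0.037, 0.999, 0.001]
wrist_force: [-0.7, -0.1, 1.6]
finger_gap: 0.141
grip_force: 117.0
```

```bash
python3 pre.py 0;python3 st.py | head -2; python3 ed.py pics/st.png;
```

```text
shift cm [np.float64(0.11), np.float64(-0.04), np.float64(-1.7), ('turn tz', np.float64(-0.001))] tilt fix [ 0.002  0.    -0.   ] ytool deg 85.7 q7 0.98 t 56.8
[0.6267 0.0448 0.053 ] 0.141 [ 0.64  0.64 -1.    1.67  0.58  1.16  0.98]
end row 85 d 0.0803
[0.6266 0.0448 0.0529] 117.01443722471595 0.14190149237566405 [ 0.2 -0.3  1.8]
end row 85
pics/st.png
84 []
88 [228, 229, 272, 273, 274]
94 [228, 229, 272, 273]
100 [228, 229, 272, 273]
110 [228, 229, 272, 273]
120 [228, 229, 271, 272, 273]
130 [228, 229, 271, 272, 273]
170 [230, 231]
200 []
```

>>> step_arm:
  deltas:
    - [0.22,0,0,0,0,0,0]
    - [0.28,0,0,0,0,0,0]
    - [0.28,0,0,-0.3,0,0,0]
    - [0.28,0,0,-0.4,0,0,0]
    - [0.28,0,0,0,0,0,0]
    - [0,0,0,0,0,0,0]
    - [0,0,0,0,0,0,0]
    - [0,0,0,0,0,0,0]
    - [0,0,0,0,0,0,0]
    - [0,0,0,0,0,0,0]

```text
t: 57.73
tool_pos: [0.6268, 0.0449, 0.0602]
tcp_rot: [0.0, 0.037, 0.999, 0.001]
wrist_force: [0.9, 0.3, 2.9]
finger_gap: 0.134
grip_force: 117.3
```

```bash
python3 st.py | head -2; python3 ed.py pics/st.png
```

```text
[0.6268 0.0449 0.0602] 117.26075360784307 0.13401028648740784 [0.9 0.3 2.9]
end row 84
pics/st.png
84 []
88 [229, 230, 271, 272]
94 [229, 230, 271, 272]
100 [229, 230, 271, 272]
110 [229, 230, 270, 271, 272]
120 [230, 270, 271, 272]
130 [230, 270, 271, 272]
170 [230, 231]
200 []
```

>>> step_arm:
  deltas:
    - [0,0,0,0.3,0,0,0]
    - [0,0,0,0.3,0,0,0]
    - [0,0,0,0.3,0,0,0]
    - [0,0,0,0.3,0,0,0]
    - [0,0,0,0.3,0,0,0]
    - [0,0,0,0.3,0,0,0]
    - [0,0,0,0.3,0,0,0]
    - [0,0,0,0,0,0,0]
    - [0,0,0,0,0,0,0]
    - [0,0,0,0,0,0,0]

```text
t: 58.62
tool_pos: [0.6262, 0.0446, 0.04]
tcp_rot: [-0.001, 0.037, 0.999, 0.0]
wrist_force: [-3.4, -1.6, 13.1]
finger_gap: 0.13
grip_force: 119.2
```

```bash
python3 st.py | head -2; python3 ed.py pics/st.png|head -4
```

```text
[0.6262 0.0446 0.04  ] 119.18619969394058 0.13011926852795339 [-3.4 -1.6 13.1]
end row 84
pics/st.png
84 []
88 [229, 230, 271, 272]
94 [229, 230, 271, 272]
```

>>> step_arm:
  deltas:
    - [0,0,0,0.2,0,0,0]
    - [0,0,0,0,0,0,0]
    - [0,0,0,0,0,0,0]
    - [0,0,0,0,0,0,0]
    - [0,0,0,0,0,0,0]
    - [0,0,0,0,0,0,0]
    - [0,0,0,0,0,0,0]
    - [0,0,0,0,0,0,0]
    - [0,0,0,0,0,0,0]
    - [0,0,0,0,0,0,0]

```text
t: 59.5
tool_pos: [0.6262, 0.0446, 0.0399]
tcp_rot: [-0.0, 0.037, 0.999, -0.0]
wrist_force: [-8.0, -3.4, 24.2]
finger_gap: 0.138
grip_force: 120.7
```

```bash
python3 st.py | head -2; python3 -c "
from asc import *
im=cv2.imread('pics/st.png');show(cv2.cvtColor(im,cv2.COLOR_BGR2GRAY)[130:250,200:300],50,30)"
```

```text
[0.6262 0.0446 0.0399] 120.65751344198361 0.13830300797534076 [-8.  -3.4 24.2]
end row 84
...............-==++***********++++=..............
...............:==++***********++++=..............
:::::::::::::::-==++******+****++++-::::::::......
================+=++***********++++===============
%%%%%%%%%%%%%%%#+++++**********+++++++++++++++++++
%%%%%%%%%%%%%%*+++++*+*********++++=--=***********
%%%%%%%%%%%%%%==+++++*******+**++++=-:-+**********
%%%%%%%%%%%##*==+=++****+******++++=-:-++*********
%%%%%%%%%%#=---=+++++****++****++++--::--=+*******
%%%@%%%%@%#****=++++++*++******++++---====+*******
%%%%%%%%%%%%%%%+++++++**+******++++---+***********
%%%%%%%%%%%%%%%++++++++++*+****++++=-=+***********
%%%%%%%%%%%%%%#+++++++++++****+++++=-=+***********
%%%%%%%%%%%%%%#=*++++++++++***+++++=-=+***********
%%%%%%%%%%%%%%*=*++++++++++++**++++=-=+***********
%%%%%%%%%%%%%%+=****++++++++++++++==--+***********
%%%%%%%%%%%%%#========+++++++++====---++**********
%%%%%%%%%%%%%#+=======++++++++===---==++**********
%%%%%%%%%##*++++==+++=++++++++===========+++******
@@@@%%*++++*********++++++++++================+***
%%%%%%%#*************+*##**+++==============+++***
%%%%%%%#*************+*%%#*+++==============+++***
%%%%%%%#***************%%%#**+==============+++***
%%%%%%%#*************#%%%%%%#++=============+++***
%%%%%%%#*********###%%%%%%%%#**+++==========+++***
****##%#*****##%%###%%%%%%%%%%%*+++++++=====+++***
++++**##***+*#%%%###%%%%%%%%%%%#+++*++++++++++++++
++++++++++++****####%%%%%%%%%%%#+++*++++++++++++++
+++++++++++++===+###%%%%%%%####*++=====+++++++++++
++++++++++++=---+###%%%%%##*++++++=----=++++++++++
```

Noses are over this stick too and the seat is stiff. I release and lift.

>>> step_arm:
  deltas:
    - [0,0,0,-0.2,0,0,0]
    - [0,0,0,-0.1,0,0,0]
    - [0,0,0,0,0,0,0]
    - [0.25,0,0,0,0,0,0]
    - [0.4,0,0,0,0,0,0]
    - [0.4,0,0,0,0,0,0]
    - [0.4,0,0,-1,0,0,0]
    - [0.4,0,0,-3,0,0,0]
    - [0.4,0,0,-3,0,0,0]
    - [0.4,0,0,-3,0,0,0]

```text
t: 60.38
tool_pos: [0.626, 0.0448, 0.141]
tcp_rot: [-0.001, 0.037, 0.999, 0.001]
wrist_force: [0.4, 0.0, 0.5]
finger_gap: 0.402
grip_force: 0.0
```

>>> step_arm:
  deltas:
    - [0.4,0,0,-3,0,0,0]
    - [0.4,0,0,-3,0,0,0]
    - [0.4,0,0,-2,0,0,0]
    - [0.4,0,0,0,0,0,0]
    - [0.4,0,0,0,0,0,0]
    - [0.4,0,0,0,0,0,0]
    - [0.4,0,0,0,0,0,0]
    - [0.4,0,0,0,0,0,0]
    - [0.4,0,0,0,0,0,0]
    - [0.4,0,0,0,0,0,0]

```text
t: 61.22
tool_pos: [0.6262, 0.0444, 0.2191]
tcp_rot: [-0.001, 0.037, 0.999, 0.001]
wrist_force: [-0.7, 0.2, 0.3]
finger_gap: 0.399
grip_force: 0.0
```

```bash
python3 -c "
from asc import *
seated(0)"; python3 bl.py; python3 -c "
from h import *
goto([.406,.1835,.12],np.radians(125.6))"
```

```text
pred ends px [[251.0, 84.0], [251.0, 254.0]]
[38, 39, 38, 38, 38, 38, 38, 38, 37, 39, 37, 38, 37, 38, 38, 166, 213, 213, 212, 213, 213, 212, 212, 212, 212, 212, 212, 212, 212, 212, 212, 212, 212, 212, 212, 213, 212, 212, 212, 212, 213, 212, 212, 212, 212, 212, 211, 212, 211, 211, 212, 211, 212, 212, 212, 213, 212, 206, 169, 151, 152, 152, 151, 151, 152, 152, 151, 151, 152, 152, 152, 186, 212, 213, 212, 213, 212, 212, 213, 212, 213, 213, 212, 213, 213, 213, 213, 213, 213, 213, 213, 212, 209, 209, 206, 183, 56, 36, 38, 38, 38, 36, 38, 38, 37, 38, 39, 39, 37, 54, 114]
............................................................
............................................................
............................................................
............................................................
............................................................
........................:-========--:.......................
.......................:+#%%%%%%%%#+:.......................
.......................:+#%%%%%%%%#+:.......................
.......................:+#%%%%%%%%#+:...
[... 2504 characters left out ...]
...............:-
-:......................:=*#%%%%##+:......................:-
-..........................:::::::.........................:
:...........................................................
............................................................
............................................................
............................................................
wrist ctr [861.1 292.8] size [174.9  14.9] ang 36.5
side ctr [821.9 159.3] size [ 15.3 120.5] ang 142.0
top ctr [406.1 184.4] size [172.4  25. ] ang 35.7
shift cm [np.float64(23.02), np.float64(12.21), np.float64(10.01), ('turn tz', np.float64(-0.696))] tilt fix [ 0.002 -0.     0.   ] ytool deg 85.7 q7 1.07 t 61.57
```

>>> step_arm:
  deltas:
    - [0.5,3.2,1.7,0,0,0,0]
    - [0.5,3.2,1.7,0,0,0,0]
    - [0.5,3.2,1.7,0,0,0,0]
    - [0.5,3.2,1.7,0,0,0,0]
    - [0.5,3.2,1.7,0,0,0,0]
    - [0.5,3.2,1.7,0,0,0,0]
    - [0.5,3.2,1.7,0,0,0,0]
    - [0.5,0,0,0,0,0,-0.116]
    - [0.5,0,0,0,0,0,-0.116]
    - [0.5,0,0,0,0,0,-0.116]

```text
t: 62.4
tool_pos: [0.4198, 0.1738, 0.2214]
tcp_rot: [0.001, -0.14, 0.99, -0.003]
wrist_force: [-0.4, -0.6, -0.2]
finger_gap: 0.499
grip_force: 0.0
```

>>> step_arm:
  deltas:
    - [0.5,0,0,0,0,0,-0.116]
    - [0.5,0,0,0,0,0,-0.116]
    - [0.5,0,0,0,0,0,-0.116]
    - [0.5,0,0,0,0,0,0]
    - [0.5,0,0,0,0,0,0]
    - [0.5,0,0,0,0,0,0]
    - [0.5,0,0,0,0,0,0]
    - [0.5,0,0,0,0,0,0]
    - [0.5,0,0,0,0,0,0]
    - [0.5,0,0,0,0,0,0]

```text
t: 63.23
tool_pos: [0.42, 0.1738, 0.2206]
tcp_rot: [-0.001, -0.306, 0.952, 0.001]
wrist_force: [0.0, 0.0, -0.6]
finger_gap: 0.506
grip_force: 0.0
```

```bash
python3 bl.py; python3 -c "
from h import *
goto([.406,.1835,.003],np.radians(125.6));print(sense()['qpos'].round(2))"
```

```text
wrist ctr [405.3 183.5] size [164.6  17.3] ang 36.0
side ctr [821.4 158.7] size [ 16.8 120.5] ang 142.0
top ctr [396.9 177.4] size [149.3  23.9] ang 35.7
shift cm [np.float64(0.54), np.float64(1.55), np.float64(21.77), ('turn tz', np.float64(0.001))] tilt fix [ 0.002 -0.002 -0.   ] ytool deg 125.6 q7 1.89 t 63.53
[ 0.82 -0.14 -1.16  1.89 -0.14  1.31  1.89]
```

>>> step_arm:
  deltas:
    - [0.5,0,0,3,0,0,0]
    - [0.5,0,0,3,0,0,0]
    - [0.5,0,0,3,0,0,0]
    - [0.5,0,0,3,0,0,0]
    - [0.5,0,0,3,0,0,0]
    - [0.5,0.57,1.57,0,0,0,0]
    - [0.5,0,0,2,0,0,0]
    - [0.5,0,0,0,0,0,0]
    - [0.5,0,0,0,0,0,0]
    - [0.5,0,0,0,0,0,0]

```text
t: 64.37
tool_pos: [0.4065, 0.1836, 0.0514]
tcp_rot: [-0.001, -0.306, 0.952, 0.001]
wrist_force: [1.2, -0.5, 0.4]
finger_gap: 0.503
grip_force: 0.0
```

```bash
python3 -c "
from h import *
goto([.4055,.1833,.003],np.radians(125.9));s=sense();print(s['qpos'].round(2),s['tool_pos'])"
```

```text
shift cm [np.float64(0.09), np.float64(0.03), np.float64(4.85), ('turn tz', np.float64(-0.005))] tilt fix [ 0.001 -0.001 -0.   ] ytool deg 125.6 q7 1.49 t 64.37
[ 0.66  0.24 -1.21  2.1   0.27  0.97  1.49] [0.40649296 0.18356186 0.05144989]
```

>>> step_arm:
  deltas:
    - [0.5,0.09,0.03,1.5,0,0,-0.005]
    - [0.5,0,0,1.5,0,0,0]
    - [0.5,0,0,1.0,0,0,0]
    - [0.5,0,0,0.6,0,0,0]
    - [0.5,0,0,0.2,0,0,0]
    - [0.5,0,0,0,0,0,0]
    - [0,0,0,0,0,0,0]
    - [0,0,0,0,0,0,0]
    - [0,0,0,0,0,0,0]
    - [0,0,0,0,0,0,0]
  grip_force: 100

```text
t: 65.2
tool_pos: [0.4055, 0.1833, 0.0037]
tcp_rot: [-0.001, -0.308, 0.951, 0.0]
wrist_force: [-1.7, -0.5, 7.5]
finger_gap: 0.119
grip_force: 98.4
```

>>> step_arm:
  deltas:
    - [0,0,0,0,0,0,0]
    - [0,0,0,-1.5,0,0,0]
    - [0,0,0,-2,0,0,0]
    - [0,0,0,-2,0,0,0]
    - [0,0,0,-2,0,0,0]
    - [0,0,0,-2,0,0,0]
    - [0,0,0,-2.5,0,0,0]
    - [0,0,0,0,0,0,0]
    - [0,0,0,0,0,0,0]
    - [0,0,0,0,0,0,0]

```text
t: 66.03
tool_pos: [0.4049, 0.1825, 0.1223]
tcp_rot: [-0.001, -0.308, 0.951, -0.0]
wrist_force: [0.4, -0.3, 0.0]
finger_gap: 0.123
grip_force: 98.3
```

```bash
python3 -c "
from h import *
goto([.631,.1193,.12],np.radians(85.8));s=sense();print(s['qpos'].round(2),s['tool_pos'])"
```

```text
shift cm [np.float64(-14.61), np.float64(-18.38), np.float64(0.18), ('turn tz', np.float64(0.7))] tilt fix [ 0.001 -0.002  0.   ] ytool deg 125.9 q7 1.71 t 66.03
[ 0.84  0.03 -1.31  2.04  0.03  1.1   1.71] [0.40487503 0.18247922 0.12228787]
```

>>> step_arm:
  deltas:
    - [0,-2.09,-2.63,0,0,0,0]
    - [0,-2.09,-2.63,0,0,0,0]
    - [0,-2.09,-2.63,0,0,0,0]
    - [0,-2.09,-2.63,0,0,0,0]
    - [0,-2.09,-2.62,0,0,0,0]
    - [0,-2.08,-2.62,0,0,0,0]
    - [0,-2.08,-2.62,0,0,0,0]
    - [0,0,0,0,0,0,0.117]
    - [0,0,0,0,0,0,0.117]
    - [0,0,0,0,0,0,0.117]

```text
t: 66.87
tool_pos: [0.6277, 0.1212, 0.1186]
tcp_rot: [-0.004, -0.135, 0.991, 0.001]
wrist_force: [-0.6, 1.2, 0.1]
finger_gap: 0.122
grip_force: 98.3
```

>>> step_arm:
  deltas:
    - [0,0,0,0,0,0,0.117]
    - [0,0,0,0,0,0,0.117]
    - [0,0,0,0,0,0,0.117]
    - [0,0,0,0,0,0,0]
    - [0,0,0,0,0,0,0]
    - [0,0,0,0,0,0,0]
    - [0,0,0,0,0,0,0]
    - [0,0,0,0,0,0,0]
    - [0,0,0,0,0,0,0]
    - [0,0,0,0,0,0,0]

```text
t: 67.7
tool_pos: [0.6286, 0.1208, 0.1223]
tcp_rot: [-0.001, 0.037, 0.999, 0.0]
wrist_force: [0.5, -0.7, -0.3]
finger_gap: 0.124
grip_force: 98.3
```

```bash
python3 pre.py 1
```

```text
shift cm [np.float64(-0.26), np.float64(-0.13), np.float64(5.23), ('turn tz', np.float64(-0.001))] tilt fix [ 0.    -0.003 -0.   ] ytool deg 85.8 q7 0.97 t 67.7
[0.6286 0.1208 0.1223] 0.124 [ 0.44  0.53 -0.89  1.58  0.43  1.24  0.97]
end row 84 d 0.0806
```

>>> step_arm:
  deltas:
    - [0,-0.26,-0.13,0,0,-0.003,0]
    - [0,0,0,1.5,0,0,0]
    - [0,0,0,1.5,0,0,0]
    - [0,0,0,1,0,0,0]
    - [0,0,0,0.6,0,0,0]
    - [0,0,0,0.3,0,0,0]
    - [0,0,0,0.2,0,0,0]
    - [0,0,0,0,0,0,0]
    - [0,0,0,0,0,0,0]
    - [0,0,0,0,0,0,0]

```text
t: 68.58
tool_pos: [0.6313, 0.1194, 0.0716]
tcp_rot: [0.0, 0.037, 0.999, 0.0]
wrist_force: [-0.6, 0.3, 0.1]
finger_gap: 0.12
grip_force: 176.8
```

>>> step_arm:
  deltas:
    - [0.22,0,0,0,0,0,0]
    - [0.28,0,0,0,0,0,0]
    - [0.28,0,0,0,0,0,0]
    - [0.28,0,0,0.6,0,0,0]
    - [0.28,0,0,0.5,0,0,0]
    - [0.28,0,0,0,0,0,0]
    - [0.28,0,0,0,0,0,0]
    - [0.28,0,0,0,0,0,0]
    - [0,0,0,0,0,0,0]
    - [0,0,0,0,0,0,0]
  grip_force: 120

```text
t: 69.42
tool_pos: [0.6313, 0.1197, 0.0606]
tcp_rot: [0.0, 0.037, 0.999, 0.0]
wrist_force: [1.4, 0.3, -0.6]
finger_gap: 0.137
grip_force: 117.1
```

>>> step_arm:
  deltas:
    - [0,0,0,0,0,0,0]
    - [0,0,0,0,0,0,0]
    - [0,0,0,0,0,0,0]
    - [0,0,0,0,0,0,0]
    - [0,0,0,0,0,0,0]
    - [0,0,0,0,0,0,0]
    - [0,0,0,0,0,0,0]
    - [0,0,0,0,0,0,0]
    - [0,0,0,0,0,0,0]
    - [0,0,0,0,0,0,0]

```text
t: 70.25
tool_pos: [0.6313, 0.1194, 0.0605]
tcp_rot: [0.0, 0.037, 0.999, 0.0]
wrist_force: [0.4, 0.8, 1.5]
finger_gap: 0.139
grip_force: 117.3
```

```bash
python3 pre.py 1;python3 st.py | head -2; python3 ed.py pics/st.png;
```

```text
shift cm [np.float64(0.03), np.float64(-0.01), np.float64(-0.95), ('turn tz', np.float64(-0.001))] tilt fix [0.    0.001 0.   ] ytool deg 85.8 q7 0.94 t 70.25
[0.6313 0.1194 0.0605] 0.139 [ 0.42  0.59 -0.85  1.63  0.48  1.14  0.94]
end row 114 d 0.0696
[0.6313 0.1194 0.0605] 117.34151198063046 0.13685084684131188 [0.9 0.7 1.8]
end row 114
pics/st.png
84 []
88 []
94 []
100 []
110 []
120 [229, 230, 270, 271, 272]
130 [230, 231, 271, 272]
170 [231, 232]
200 []
```

The stick slid about 10 mm toward +x at the regrip, so I shift it back while held and then push.

>>> step_arm:
  deltas:
    - [0,0,0,-0.3,0,0,0]
    - [0,0.5,0,0,0,0,0]
    - [0,0.45,0,0,0,0,0]
    - [0,0,0,0.3,0,0,0]
    - [0,0,0,0,0,0,0]
    - [0,0,0,0,0,0,0]
    - [0,0,0,0,0,0,0]
    - [0,0,0,0,0,0,0]
    - [0,0,0,0,0,0,0]
    - [0,0,0,0,0,0,0]

```text
t: 71.18
tool_pos: [0.621, 0.1202, 0.0601]
tcp_rot: [-0.001, 0.037, 0.999, 0.0]
wrist_force: [-4.3, 1.8, 2.9]
finger_gap: 0.136
grip_force: 161.9
```

```bash
python3 pre.py 1;python3 st.py | head -2; python3 ed.py pics/st.png|head -7
```

```text
shift cm [np.float64(-1.0), np.float64(-0.02), np.float64(-0.99), ('turn tz', np.float64(-0.001))] tilt fix [ 0.    -0.001 -0.   ] ytool deg 85.8 q7 0.93 t 71.18
[0.621  0.1202 0.0601] 0.136 [ 0.42  0.57 -0.86  1.66  0.47  1.13  0.93]
end row 123 d 0.0662
[0.6211 0.1201 0.0601] 161.89999360696675 0.13407643094492078 [-3.6  1.   3.2]
end row 123
pics/st.png
84 []
88 []
94 []
100 []
110 []
120 []
```

>>> step_arm:
  deltas:
    - [0,0,0,0.3,0,0,0]
    - [0,0,0,0.3,0,0,0]
    - [0,0,0,0.3,0,0,0]
    - [0,0,0,0.3,0,0,0]
    - [0,0,0,0.3,0,0,0]
    - [0,0,0,0.3,0,0,0]
    - [0,0,0,0.3,0,0,0]
    - [0,0,0,0.1,0,0,0]
    - [0,0,0,0,0,0,0]
    - [0,0,0,0,0,0,0]

```text
t: 72.12
tool_pos: [0.6232, 0.1196, 0.0411]
tcp_rot: [0.001, 0.038, 0.999, -0.001]
wrist_force: [-2.4, -2.0, 17.7]
finger_gap: 0.134
grip_force: 163.7
```

```bash
python3 pre.py 1;python3 st.py | head -2;  python3 -c "
from asc import *
im=cv2.imread('pics/st.png');show(cv2.cvtColor(im,cv2.COLOR_BGR2GRAY)[110:310,190:310],60,44)"
```

```text
shift cm [np.float64(-0.79), np.float64(0.03), np.float64(-2.89), ('turn tz', np.float64(-0.002))] tilt fix [-0.001  0.003  0.   ] ytool deg 85.7 q7 0.92 t 72.12
[0.6232 0.1196 0.0411] 0.134 [ 0.41  0.6  -0.85  1.67  0.49  1.1   0.92]
end row 122 d 0.0666
[0.6232 0.1196 0.0411] 163.71512650279328 0.1341829348212618 [-2.9 -1.1 17.8]
end row 122
............................................................
............................................................
.......................:::::::::::::........................
...................:==++++++++++++++==:.....................
...................:=++++++++++++++++=:.....................
...................:=++++++++++++++++=:.....................
...................:=++++++++++++++++=:.....................
...................:=++++++++++++++++=:.....................
...................:=++++++++++++++++=:.....................
...................:=++++++++++++++++=-.....................
-------------------==+++++++++++++++++=---------------------
********+*+**++*****+++++++++++++++++++=====================
%%%%%%%%%%%%%%%%%%%%#+
[... 1229 characters left out ...]
++++++++=--------====++++++++
++++++++-......:----=*##***++++++++++++-------......:+++++++
+++++++=:.....:------=++++++++++++++++=-------:......=++++++
**+++++-......:-------==++++++++++++++=-------:......:++++++
%%####*:......:------.:=+++++++++++++=:.:------.......-+++++
%%%%%%=.......-------.:=+++++++++++++=:.:------:......:=++++
%%%%%*:......:--====-.:=+++++++++++++=:.:=====-:.......-++++
%%%#+:..........:-=+=::=+++++++++++++=-.-++-:...........:=++
%%=................--::=+++++++++++++=-.-=:...............:=
#=....................:=+++++++++++++=-....................:
......................:=+++++++++++++=-.....................
......................:=+++++++++++++=-.....................
```

>>> step_arm:
  deltas:
    - [0,0,0,0.2,0,0,0]
    - [0,0,0,0.1,0,0,0]
    - [0,0,0,0,0,0,0]
    - [0,0,0,0,0,0,0]
    - [0,0,0,0,0,0,0]
    - [0,0,0,0,0,0,0]
    - [0,0,0,0,0,0,0]
    - [0,0,0,0,0,0,0]
    - [0,0,0,0,0,0,0]
    - [0,0,0,0,0,0,0]

```text
t: 73.05
tool_pos: [0.6236, 0.1196, 0.0403]
tcp_rot: [0.002, 0.038, 0.999, -0.001]
wrist_force: [-7.1, -2.8, 29.5]
finger_gap: 0.136
grip_force: 165.1
```

```bash
python3 ft.py|head -1; python3 st.py | head -2; python3 ed.py pics/st.png | tail -4; python3 - <<'E'
# side-camera: far end of the stick, predicted at home for clamp 1 vs the seated neighbours
from asc import *
c=get_calibration("side");im=np.mean([capture("side") for _ in range(4)],0).astype(np.uint8)
a=np.radians(-4.2);X=np.array([np.cos(a),np.sin(a)]);Y=np.array([-X[1],X[0]])
for j in(-1,0,1):
    o=np.array([.6255,.0445])+.075*j*Y
    print(j,[proj(c,[*(o+x*X),.058]).round(1).tolist() for x in(.05,.08)])
cv2.imwrite("pics/sd.png",im)
p=proj(c,[*(np.array([.6255,.0445])+.075*Y+.06*X),.058]).astype(int)
show(cv2.cvtColor(im,cv2.COLOR_BGR2GRAY)[p[1]-20:p[1]+20,p[0]-30:p[0]+30],60,30)
p=proj(c,[*(np.array([.6255,.0445])+.06*X),.058]).astype(int);print(p)
show(cv2.cvtColor(im,cv2.COLOR_BGR2GRAY)[p[1]-20:p[1]+20,p[0]-30:p[0]+30],60,30)
E
```

```text
[-7.1 -2.8 29.5] [-0.58  2.25  0.1 ] [0.6236 0.1196 0.0403]
[0.6236 0.1196 0.0403] 165.08426911001152 0.13638018694456883 [-7.1 -2.8 29.5]
end row 122
120 []
130 [227, 228, 265, 266]
170 [228, 229, 267, 268, 277, 278]
200 [228, 230, 234]
-1 [[205.4, 179.6], [197.3, 176.8]]
0 [[193.5, 195.7], [185.1, 192.8]]
1 [[180.5, 213.3], [171.9, 210.1]]
:::::#################=::--:::-::--::---=++===--------------
:::::+%###############=:::----::-:--------------------------
:::::-################*::-::--:::---------------------------
::::::*%##############*::--:---:::--------------------------
::::::-###############+::::::--::---------------------------
:::::::+%#############::-::::-:-::--------------------------
:::::::=#%##########*:-#@*+-:::--------------------------=-:
::::::::-*#%%#####+=::#@@@@#+--::::----------------------=-:
::::::::::-=++++=--::=@@@@@@@%*-::::-----------------------:
:::::::::::::::::::::=#%%@@@@@@@*+--:-----------------------
:::::::::::::::::::::-=+*##@@@@@@@#*:----------------------=
:::::::::::::::::::::::--=*#%@@@@@@@=:---------------------=
::::::::::::::::::::::::
[... 2213 characters left out ...]
-----------------@@@@@@@@@@@@
########+:=*=-::::--------------------------=--=@@@@@@@@@@@@
#######-:+%@%#+-::--------------------------=-:+@@@@@@@@@@@@
##***-::-@@@@@@%*=::::----------------------=-:*#%%%@@@@@@%%
---:::::=%@@@@@@@%*=-::------------------------%**#*#%%%@@%@
::::::::-*##@%@@@@@%#+-:--------:-------------=@%%#%#*#*##*@
::::::::::-=+#%@@@@@@@@-----------------------=##@@@%@@%*#*#
::::::::::::-=+##@@@@@@=:==-----------------+-=+#%@%%@%%*#**
::::::::::::::-=+#%@@@@=:==----------------=#**=+@@%%%#%*#**
:::::::::::--::::-=+#%@*=++---------------::%%%%%%#%%@=#*#**
:::::::::::::::::::-=+*#+++----------------=%%%%%%#%%%*####*
::::::::::::::::::::=%*++++--:-----------=-%@@@%%%%%%%#*##%+
```

The far end of this stick is still up: the side view puts its tip about 8 px above the home prediction, so only the near pair has snapped. I'll release gently, then press it down from above near the far pair with closed fingers.

>>> step_arm:
  deltas:
    - [0,0,0,-0.2,0,0,0]
    - [0,0,0,-0.2,0,0,0]
    - [0,0,0,0,0,0,0]
    - [0.22,0,0,0,0,0,0]
    - [0.3,0,0,0,0,0,0]
    - [0.3,0,0,-1,0,0,0]
    - [0.3,0,0,-2,0,0,0]
    - [0.3,0,0,-2.5,0,0,0]
    - [0,0,0,0,0,0,0]
    - [0,0,0,0,0,0,0]

```text
t: 74.13
tool_pos: [0.6226, 0.1201, 0.0959]
tcp_rot: [0.001, 0.037, 0.999, 0.0]
wrist_force: [-0.2, 0.3, -0.4]
finger_gap: 0.027
grip_force: 0.0
```

```bash
python3 -c "
from asc import *
goto([.645,.1183,.09],np.radians(85.8)); seated(1,True)"
```

```text
shift cm [np.float64(-2.25), np.float64(-0.01), np.float64(0.59), ('turn tz', np.float64(-0.001))] tilt fix [0.    0.003 0.   ] ytool deg 85.7 q7 0.95 t 74.13
pred ends px [[252.0, 103.0], [252.0, 358.0]]
[28, 28, 28, 27, 26, 29, 26, 27, 27, 30, 27, 28, 29, 27, 27, 27, 35, 138, 146, 147, 147, 146, 146, 147, 146, 146, 182, 183, 205, 208, 208, 208, 208, 208, 208, 208, 208, 208, 208, 208, 208, 208, 208, 208, 208, 208, 208, 195, 146, 147, 147, 147, 147, 147, 141, 140, 140, 140, 140, 140, 141, 141, 139, 140, 141, 141, 141, 193, 204, 203, 204, 204, 204, 205, 206, 206, 207, 206, 206, 206, 206, 208, 209, 208, 209, 209, 209, 209, 208, 209, 208, 208, 208, 208, 208, 207, 207, 207, 208, 208, 196, 43, 32, 29, 30, 31, -1, -1, -1, -1, -1]
............................................................
............................................................
............................................................
............................................................
............................................................
.....................:--=============--:....................

[... 2349 characters left out ...]
#=:..........................
...........................-#%%%+:..........................
...........................-#%%%+:..........................
........................::-=#%%%*-::........................
........................=#%%%%%%%%#+:.......................
.......................:*%%%%%%%%%%#-.......................
.......................:*%%%%%%%%%%#-.......................
.......................-*%%%%%%%%%%#=.......................
.......................=#%%%%%%%%%%#+:......................
......................:+#%%%%%%%%%%#*-......................
......................:=++**#####**+=:......................
............................................................
```

>>> step_arm:
  deltas:
    - [0,-2.25,-0.02,0,0,0,0]
    - [0,0,0,0,0,0,0]
    - [0,0,0,0.8,0,0,0]
    - [0,0,0,0.5,0,0,0]
    - [0,0,0,0.5,0,0,0]
    - [0,0,0,0.4,0,0,0]
    - [0,0,0,0.4,0,0,0]
    - [0,0,0,0.3,0,0,0]
    - [0,0,0,0,0,0,0]
    - [0,0,0,0,0,0,0]
  grip_force: 60

```text
t: 75.02
tool_pos: [0.6434, 0.1183, 0.065]
tcp_rot: [-0.0, 0.037, 0.999, -0.0]
wrist_force: [-0.2, 0.3, 5.1]
finger_gap: 0.0
grip_force: 2.3
```

>>> step_arm:
  deltas:
    - [0,0,0,0.2,0,0,0]
    - [0,0,0,0.2,0,0,0]
    - [0,0,0,0.2,0,0,0]
    - [0,0,0,0,0,0,0]
    - [0,0,0,0,0,0,0]
    - [0,0,0,0,0,0,0]
    - [0,0,0,0,0,0,0]
    - [0,0,0,0,0,0,0]
    - [0,0,0,0,0,0,0]
    - [0,0,0,0,0,0,0]

```text
t: 75.85
tool_pos: [0.6437, 0.1189, 0.0645]
tcp_rot: [0.0, 0.037, 0.999, -0.001]
wrist_force: [-11.6, -2.7, 31.7]
finger_gap: -0.0
grip_force: 16.0
```

```bash
cat > sd.py <<'E'
from asc import *
c=get_calibration("side");im=np.mean([capture("side") for _ in range(4)],0).astype(np.uint8)
a=np.radians(-4.2);X=np.array([np.cos(a),np.sin(a)]);Y=np.array([-X[1],X[0]]);g=cv2.cvtColor(im,cv2.COLOR_BGR2GRAY)
o=np.array([.6255,.0445])+.075*Y
print([proj(c,[*(o+x*X),z]).round(1).tolist() for x,z in((.05,.058),(.08,.058),(.08,.051),(.08,.065))],"window origin (150,190)")
show(g[190:225,150:200],75,35)
E
python3 sd.py
```

```text
[[180.5, 213.3], [171.9, 210.1], [172.3, 211.6], [171.5, 208.7]] window origin (150,190)
:=*%%######################+-::::------------------------------------------
:-=####%%###################+:::::--:--------------------------------------
:::#########################+-::::----------------------------------------:
:::*#%######################*=:::------------------------------------------
:::=*####%##################*+:::------------------------------------*+-:-=
::::+#########################::-:----------------------------:------*=-:=+
::::=*%%######################:::---:::------------------:----:----------*@
::::-=%%####################*+::-:----------------::::-------------------*@
::::::##%###################+=:::--:--------------::::------:-----------=#@
::::::=*%%##################+:::-::::--:----------:--:--------:----------+#
::::::=*#%%################--:::-::::---=++=----:--:--------------------+**
:::::::-=%%%%%###########+:::::--------:-==-------:--::-----:----------=**#
:::::::::=+*%%########+=:::::-:::-------=++=----::::--:--------------**#***
:::::::::::::-=====-:::
[... 948 characters left out ...]
-:--**+:+%@@@@@@
::::::::::::::::::::::::::::::::::::::::::-=+***###*#%+=-----::**+-*@@@@@@@
:::::::::::::::::::::::::::::::--::::::::::::---+*##**%*+==-:::++*#%@@@@@@@
:::::::::::::::::::::::::::::::::------------:::=+#******#**==+***%%@@@@@@@
::::::::::::::::::::::::::::::::::::::-:--:---::-+##********######%%@@@@@@@
:::::::::::::::::::::::::::::::::-::-:::::--:---:+#******+++******###%@@@@@
*=::::::::::::::::::::::::::::-:::::---::::::==+=+##*****+++++*##****######
@*:::::::::::::::::::::::::::::::::::::------:--*#####*##++++*#%%###*******
@#*:::::::::::::::::::::::::::::::::::::-----:--%%%%%%*+=#%%##%%%%%##%%@%#*
@%#::::::::::::::::::::::::::::::::::::::---::-+***####*+@@%%%%%#*%%%%%@@@@
```

The far end is now at (170,210), against a home prediction of (172,210), and the top is stiff at 64.5 mm: seated. I lift and check.

>>> step_arm:
  deltas:
    - [0,0,0,0,0,0,0]
    - [0,0,0,-0.3,0,0,0]
    - [0,0,0,-0.5,0,0,0]
    - [0,0,0,-2,0,0,0]
    - [0,0,0,-3,0,0,0]
    - [0,0,0,-3,0,0,0]
    - [0,0,0,-3,0,0,0]
    - [0.4,0,0,-3,0,0,0]
    - [0.4,0,0,0,0,0,0]
    - [0.4,0,0,0,0,0,0]

```text
t: 76.88
tool_pos: [0.6444, 0.1185, 0.2083]
tcp_rot: [0.001, 0.037, 0.999, 0.0]
wrist_force: [-0.6, 0.4, -0.2]
finger_gap: 0.397
grip_force: 0.0
```

```bash
python3 -c "
from asc import *
seated(1,True); print(sense()['tool_pos'])"
```

```text
pred ends px [[251.0, 66.0], [251.0, 247.0]]
[28, 26, 26, 28, 26, 27, 26, 27, 27, 30, 35, 37, 37, 35, 36, 36, 54, 161, 183, 196, 209, 209, 208, 209, 208, 208, 208, 209, 208, 208, 208, 209, 209, 208, 209, 208, 206, 206, 206, 208, 208, 209, 208, 208, 209, 208, 208, 208, 208, 208, 208, 208, 208, 208, 208, 208, 209, 209, 209, 209, 209, 209, 193, 149, 148, 148, 147, 147, 147, 147, 148, 148, 148, 148, 149, 148, 157, 204, 209, 209, 209, 209, 208, 209, 209, 209, 209, 209, 209, 209, 209, 209, 209, 208, 206, 205, 193, 95, 36, 37, 37, 37, 37, 36, 36, 37, 37, 35, 39, 35, 37]
............................................................
............................................................
............................................................
............................................................
............................................................
............................................................
.......................:=+***+++++=-:.......................
.......................:+#%%%%#**++=:.......................
.......................:+#%%%%%%#*+=:.....
[... 2220 characters left out ...]
....................-*#%%%%%%%#=:......................
.........................-*#%%%%%%%#=:......................
.........................-*#%%%%%%%#=:......................
.........................-*#%%%%%%#*=:......................
.........................-*#%%%%%%%#=:......................
--:......................:+#%%%%%%##=:...................:::
--:......................:=+######*+-.....................--
--...........................::::.........................:-
-:.........................................................:
:...........................................................
............................................................
[0.64360573 0.11801265 0.20651614]
```

>>> step_arm:
  deltas:
    - [0.4,0,0,-3,0,0,0]
    - [0.4,0,0,-3,0,0,0]
    - [0.4,2,0,-3,0,0,0]
    - [0.4,2,0,-3,0,0,0]
    - [0.4,2,0,-2,0,0,0]
    - [0.4,0,0,0,0,0,0]
    - [0.4,0,0,0,0,0,0]
    - [0.4,0,0,0,0,0,0]
    - [0.4,0,0,0,0,0,0]
    - [0.4,0,0,0,0,0,0]

```text
t: 77.77
tool_pos: [0.5842, 0.1217, 0.3451]
tcp_rot: [-0.002, 0.038, 0.999, 0.0]
wrist_force: [0.2, 1.1, 0.2]
finger_gap: 0.401
grip_force: 0.0
```

```bash
python3 - <<'E'
from asc import *
for j in(-1,0,1):
    c=get_calibration("wrist");im=capture("wrist")
    a=np.radians(-4.2);X=np.array([np.cos(a),np.sin(a)]);Y=np.array([-X[1],X[0]]);o=np.array([.6255,.0445])+.075*j*Y
    xs=np.arange(-.11,.111,.001);v=np.array([im[int(round(b)),int(round(u))].mean() for u,b in(proj(c,[*(o+x*X),.065]) for x in xs)])
    k=xs[v>100];print(j,"ends",k[0].round(3),k[-1].round(3))
h=cv2.cvtColor(im,cv2.COLOR_BGR2HSV);m=cv2.inRange(h,(3,80,60),(14,255,220));n,l,st,ce=cv2.connectedComponentsWithStats(m)
print([ce[i].round(0).tolist() for i in range(1,n) if st[i][4]>100])
a=np.radians(52.8);X=np.array([np.cos(a),np.sin(a)])
for ctr in((.44,.368),(.552,.284)): print([proj(c,[*(np.array(ctr)+sg*.076*X),.055]).round(0).tolist() for sg in(1,-1)])
s1=capture("side");old=cv2.imread("pics/g6.png")[:,:400]
new=cv2.resize(s1[75:175,230:330],(400,400),interpolation=cv2.INTER_CUBIC);print("gun crop diff",np.abs(new.astype(int)-old)[60:260,120:260].mean())
E
```

```text
-1 ends -0.083 0.078
0 ends -0.081 0.104
1 ends -0.078 0.083
[[498.0, 48.0], [443.0, 72.0], [332.0, 80.0], [422.0, 145.0], [351.0, 266.0]]
[[502.0, 49.0], [405.0, -32.0]]
[[423.0, 147.0], [329.0, 80.0]]
gun crop diff 1.7448214285714285
```

```bash
python3 -c "
from bench import *
print(hand_in())"
```

```text
the job is handed in; nothing more can be done
None
```

I handed the job in at about 78 s: the last check showed all three sticks seated in their clamps, both wheel sets in rack notches and the gun docked nozzle over dish, but hand-in returned no verdict.

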